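# Open the press-fit module carrier with a wedge and sort the modules

## Robot

A 6-joint arm with a two-finger parallel gripper is mounted at the origin on the work surface. World frame = base frame: x ahead of the robot, y to its left, z up, the work surface at z = 0. Lengths are in m, angles in rad, forces in N, time in s.
With the tool pointing down it reaches from about 0.325 to 0.775 m from the base axis. Payload 9.3 kg.
Tool frame: the origin (TCP) lies midway between the tips of the shut fingers; the grasp point (between the pads) lies robot.pinch_z behind it (robot.pinch_z is the distance from the TCP to the grasp point, in m); z points along the fingers, x is the direction in which the jaws open and shut, and the axes are right-handed (so a half turn about z gives the same grasp; the last joint's range is limited). The gripper opens to 85 mm and grips with 20 to 120 N. Pads are 22 mm wide; open, the fingers measure 114 mm over their backs; the gripper's body (76 mm by 85 mm) begins 54 mm behind the grasp point. The pads swing forward as they close: fully open they stand 13 mm farther back than shut.
Start: joints at [0.948, 0.259, 0.021, 1.334, 0, 1.418], TCP at [0.249, 0.49, 0.231] pointing down, gripper open.
Joint ranges: [-3.04, 3.04], [-0.91, 1.82], [-1.04, 1.36], [-1.92, 1.95], [-1.52, 1.45], [-3.14, 3.14]. Speed limits (rad/s): [2.22, 2.22, 2.79, 3.14, 3.14, 3.14].

## Interface

Orientations are given as a 3x3 rotation matrix whose columns are the frame's x, y, z axes.
In Python, from rig import robot gives the robot as it stands.
- The arm moves only by the tool step_arm, never from a script. Its argument "motion" is a list of rows, each an object of numbers: "wx", "wy", "wz": the turn, a rotation vector about the tool's x, y, z in degrees; "x", "y", "z": the shift along the tool's x, y, z in m; "grip": the opening, from -1 (shut) to 1 (fully open). In form: [{"wx": .., "wy": .., "wz": .., "x": .., "y": .., "z": .., "grip": ..}, ...]. A call has 1 to 12 rows; each row shifts and turns the pose as measured when the row begins, along the tool's axes as they then stand; what a row does not reach is not made up. A row lasts 1/8 s, in which the tool goes at most 62.5 mm and 10.7 degrees, less where a joint would pass 70% of its speed; a pose out of reach is approached as far as the arm can. A call is refused whole if a number of a shift passes 0.0625 or a number of a turn 10.7, either way. A call with a gripper value outside its range is refused whole. The fingers move at their own pace and stop on an object; the grip force is fixed at half the most. Time passes only in rows, so rows that do not move let the fingers close. It gives the time, the measured TCP pose, the force and the opening at its end, in the units of the state.
- robot.get_state(): the state, without advancing time (a new reading comes with each control period).
- robot.read_camera(name): name is "scene" or "top" or "wrist"; returns (picture, depth): 420x560x3 uint8, red, green, blue; 420x560 float32, m along the optical axis (not along the pixel's ray), 0 where there is no reading.
- robot.camera_params(name): a dict with "fx", "fy", "cx", "cy" (pixels), "R" (3x3) and "t" (3): a world point X has camera coordinates R X + t. Camera axes: x right, y down, z forward; pixel columns grow to the right and rows downward; lengths in m; the calibration is good to about 2 mm. A picture is of the moment at which its call begins: read the wrist's pose just before it. camera_params takes no time and is no camera call; for the wrist camera it gives the pose at the moment of the call.
- robot.finish_job(): hands the job in, once; it reports no verdict.
The state is a dict: "time_s": time; "q": joint angles; "joint_velocities": joint speeds; "joint_torque": joint torques, N m; "position": TCP position; "ee_rot": TCP orientation; "wrist_force": force on the tool from outside, world axes, zero at the start; "torque": the same for the moment, N m; "width": finger opening in m.
Only numpy, scipy, OpenCV 4.12 (cv2) and the standard library are available. Lean on these libraries where they do the work, as an engineer would, in place of code of your own. Each camera call takes 0.05 s, during which the arm holds its last target.

## Task

Using the double-ended orange wedge, part the clear cover from its carrier: work the wedge into the seam under the blue flanges from alternate long sides, a little at first, so that the cover never tips by more than about 4 degrees on the carrier, and keep the gripper off the cover until both sides have come free. Then lift the cover away and stand it right way up in the middle of the blue mat, and stand the modules upright in the trays, green-tagged ones in the green tray and red-tagged ones in the red tray. Finish with the wedge lying flat on its black rubber rest and leave the other things on the table alone.

Things in the scene. Friction and masses are not known exactly. Their poses are not given: they have to be found in the camera images.
- carrier: fixed carrier: aluminium slab 166 (x) x 160 (y) x 14 mm, its top (the ledge) at z = 14 mm; on it a grey plinth 149 x 62 mm, top at z = 26 mm, on which up to four modules stand in a row along x (x = -57, -19, 19, 57 mm, y = 0). Origin at the centre of the slab's underside, on the table (z = 0)
- bars (a point): centre of the plinth's spring bars, 19 mm above the carrier's underside. A brass bar along each long side (+y, -y) grips the cover's wall by friction, about 9 N a side; a side raised part way stays there when the wedge is drawn out. Once a wall has risen 5 to 6 mm its bar springs under it and holds it up 7 to 8 mm: that side is free
- cover: loose press-fit cover, 220 g: clear box 158 (x) x 70 (y) mm, 63 mm high, open below, with a blue flange 130 mm long and 4 mm thick along each long side (+y, -y), out to y = +-69 mm, underside 5 mm above the box's bottom edge. Origin at the centre of the bottom edge's plane; seated it is 14 mm above the carrier's origin with axes parallel to the carrier's
- cover_grip (a point): middle of the blue grip rib on top of the cover, 70 (x) x 14 (y) mm, from 63 to 90 mm above the cover's bottom edge (this point at 77 mm): lift the cover by it, gripped across y, once it is free
- cover_left (a point): bottom edge of the cover's wall at the middle of its +y long side, 33.5 mm from the cover's origin. Seated: 14 mm above the carrier's underside; free: 20.5 mm or more. The seam here is the 5 mm gap between ledge and flange, 34 mm deep from flange edge to wall; the ledge reaches 11 mm beyond the flange edge, so the wedge can be laid on it
- cover_right (a point): the same at the middle of the -y long side
- wedge: loose double-ended wedge, 150 g, 136 mm long (x), flat underneath, both ends alike: a middle block 68 (x) x 64 (y) x 15 mm and at each end (+x, -x) a slippery orange blade 36 mm wide, tapering over 34 mm from 15 mm to a 1.5 mm tip (sloping on top). Origin at the centre of its underside, z up; it starts lying on its rest. Pushed home under a flange it lifts the edge 10 mm
- wedge_grip (a point): middle of the wedge's black grip fin, 33 mm above its underside: fin 40 (x) x 16 (y) mm from z = 15 to 51 mm, with an orange head 44 x 26 x 6 mm on top. Grip the fin across y. From a seated cover, a full push (34 mm past the flange edge) tips it 5.6 degrees, too far; 23 mm past the edge lifts the edge about 6 mm (3.4 degrees), the right first step
- wedge_rest: fixed black rubber rest, 170 (x) x 90 (y) x 4 mm; origin at the centre of its underside. The wedge lies on it lengthwise.
- cover_mat: fixed blue mat 210 (x) x 190 (y) x 3 mm for the cover; origin at the centre of its underside
- green_1: module with a green tag, upright: white body 26 x 26 x 34 mm high with a cap 26 (x) x 34 (y) x 8 mm on top, 42 mm high in all; green tag on the cap and the x faces; 70 g. Origin at the centre of its underside. Starts under the cover on the plinth, axes parallel to the carrier's. Grip the body below the cap across y (neighbours are 12 mm away along x). Absent in some runs
- green_2: module with a green tag, upright: white body 26 x 26 x 34 mm high with a cap 26 (x) x 34 (y) x 8 mm on top, 42 mm high in all; green tag on the cap and the x faces; 70 g. Origin at the centre of its underside. Starts under the cover on the plinth, axes parallel to the carrier's. Grip the body below the cap across y (neighbours are 12 mm away along x). Absent in some runs
- red_1: module with a red tag, upright: white body 26 x 26 x 34 mm high with a cap 26 (x) x 34 (y) x 8 mm on top, 42 mm high in all; red tag on the cap and the x faces; 70 g. Origin at the centre of its underside. Starts under the cover on the plinth, axes parallel to the carrier's. Grip the body below the cap across y (neighbours are 12 mm away along x). Absent in some runs
- red_2: module with a red tag, upright: white body 26 x 26 x 34 mm high with a cap 26 (x) x 34 (y) x 8 mm on top, 42 mm high in all; red tag on the cap and the x faces; 70 g. Origin at the centre of its underside. Starts under the cover on the plinth, axes parallel to the carrier's. Grip the body below the cap across y (neighbours are 12 mm away along x). Absent in some runs
- nest_pass: fixed green tray for passed (green-tagged) modules, 68 (x) x 128 (y) mm outside, walls 4 mm thick and 16 mm high, floor at 4 to 5 mm, a divider across the middle (at y = 0) making two pockets of about 60 x 58 mm centred at y = -31 and +31 mm. Origin at the centre of its underside.
- nest_reject: fixed red tray for rejected (red-tagged) modules, 68 (x) x 128 (y) mm outside, walls 4 mm thick and 16 mm high, floor at 4 to 5 mm, a divider across the middle (at y = 0) making two pockets of about 60 x 58 mm centred at y = -31 and +31 mm. Origin at the centre of its underside.
- canister: bystander, leave alone: small white plastic jar, 48 mm across, 75 mm high
- spool: bystander, leave alone: yellow plastic ring, 68 mm across, 22 mm high
- driver: bystander, leave alone: blue-handled screwdriver, 150 mm
- gauge_block: bystander, leave alone: steel block 70 x 45 x 25 mm
Things that resemble listed ones, but are neither listed nor needed, are in the scene too. Several things look just like the nest_pass: the one meant starts nearest to the robot's base.

How it is judged:
By the outcome, as a careful person would: the job done as asked, in the order asked, and still so for the second after the job is handed in, with the robot touching nothing.
Of green_1, green_2, red_1, red_2 only 2 to 4 are there at a start; the rules pass over those that are not, and their reading is None.
At some moment in a run one of wedge may be knocked a few centimetres aside while the robot is not near it.
Once in a run the grip may slacken for a moment while it holds something.
It also fails if it takes over 210 s, if anything falls off the work surface, if the arm or the gripper's body presses on something with over 40 N, if the wrist force passes 120 N, or if a joint passes its speed limit or range.

## Working session

There is one attempt and no reset: what is moved stays moved. The work goes in short steps, Python scripts to look and compute and a tool call to move; the robot and the scene stay as the last step left them, time stands still between calls to the robot, and variables do not carry over. Pictures are saved under pics/ and viewed, and the job is handed in when it is done.

Besides the shell and the picture viewer there is one more tool, called after ">>>" as name(argument=value, ...), one argument or row to a line, values as JSON. step_arm: Moves the arm, as the interface text tells. Its arguments: {"type":"object","properties":{"motion":{"type":"array","items":{"type":"object","properties":{"wx":{"type":"number"},"wy":{"type":"number"},"wz":{"type":"number"},"x":{"type":"number"},"y":{"type":"number"},"z":{"type":"number"},"grip":{"type":"number"}}}}},"required":["motion"]}

```bash
ls; mkdir -p pics
cat > h.py <<'E'
import numpy as np, cv2
from rig import robot
def snap(name,fn):
    p=robot.camera_params(name); im,d=robot.read_camera(name)
    cv2.imwrite('pics/'+fn+'.png',cv2.cvtColor(im,cv2.COLOR_RGB2BGR)); np.savez('pics/'+fn+'.npz',im=im,d=d,**{k:np.array(v) for k,v in p.items()})
    return im,d,p
def load(fn):
    z=np.load('pics/'+fn+'.npz'); return z['im'],z['d'],{k:z[k] for k in('fx','fy','cx','cy','R','t')}
def plane(p,u,v,z):
    r=np.array([(u-p['cx'])/p['fx'],(v-p['cy'])/p['fy'],1.]); R=np.array(p['R']);t=np.array(p['t'])
    c=-R.T@t; d=R.T@r; return c+d*(z-c[2])/d[2]
def pt(p,d,u,v):
    Z=d[v,u]; r=np.array([(u-p['cx'])/p['fx'],(v-p['cy'])/p['fy'],1.])*Z
    return np.array(p['R']).T@(r-np.array(p['t']))
def cloud(p,d):
    v,u=np.mgrid[:d.shape[0],:d.shape[1]]
    c=np.stack([(u-p['cx'])/p['fx']*d,(v-p['cy'])/p['fy']*d,d],-1)
    return (c-np.array(p['t']))@np.array(p['R'])
def st():
    s=robot.get_state(); print(s['time_s'],np.round(s['position'],4),np.round(s['ee_rot'],3).tolist(),np.round(s['wrist_force'],1),round(s['width'],4)); return s
E
python3 - <<'E'
from h import *
st(); print(robot.pinch_z)
for n in('scene','top','wrist'):
    im,d,p=snap(n,n+'0'); print(n,p)
E
```

```text
pics
0.0 [0.2488 0.4902 0.2306] [[0.453, 0.892, -0.001], [0.892, -0.453, -0.001], [-0.001, -0.0, -1.0]] [-0.3 -0.6 -1. ] 0.0857
0.0187
scene {'fx': 449.1936535617015, 'fy': 449.1936535617015, 'cx': 270.2873457275093, 'cy': 217.0738354727701, 'R': array([[-0.82000033,  0.5722728 ,  0.01016424],
       [ 0.3749013 ,  0.55043917, -0.74596631],
       [-0.43249102, -0.60788203, -0.66590612]]), 't': array([ 0.5269184 , -0.12408929,  1.39405893])}
top {'fx': 394.3270883299577, 'fy': 394.3270883299577, 'cx': 283.60264085833467, 'cy': 204.19098694425878, 'R': array([[ 0.00544121, -0.99998102,  0.00288869],
       [-0.98306618, -0.00587827, -0.18315659],
       [ 0.18317009, -0.00184318, -0.98307951]]), 't': array([-0.09020289,  0.59619265,  1.27600523])}
wrist {'fx': 367.31024432333004, 'fy': 367.31024432333004, 'cx': 282.4763316987796, 'cy': 209.57371949500293, 'R': array([[ 0.45219856,  0.8919159 , -0.00157598],
       [ 0.85701033, -0.4340107 ,  0.27779131],
       [ 0.2470825 , -0.12696746, -0.96064015]]), 't': array([-0.54935065, -0.03785234,  0.3792753 ])}
```

View pics/top0.png

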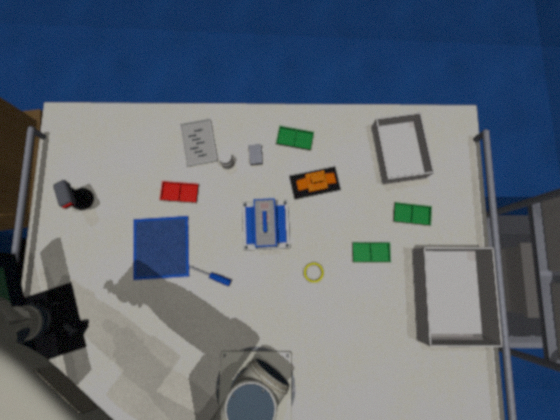

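View pics/scene0.png

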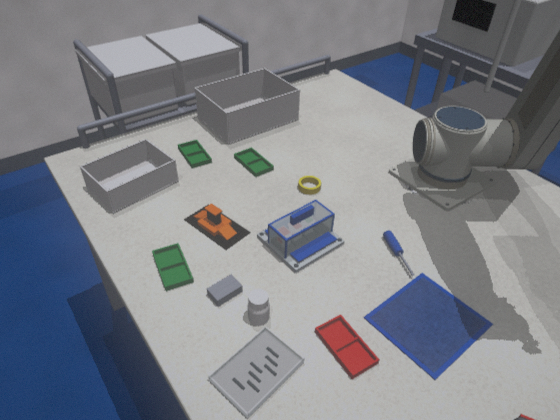

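View pics/wrist0.png

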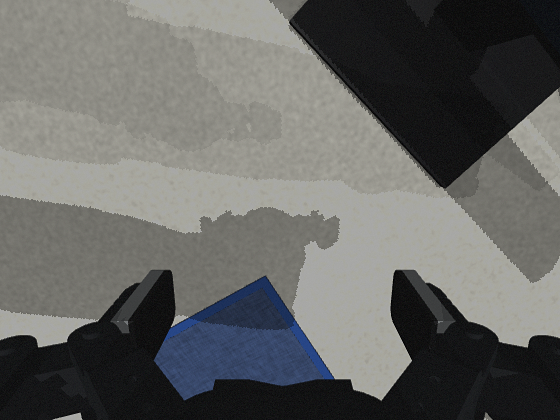

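The top view shows the carrier and cover at about (266,224), the wedge on its rest at (315,182), the blue mat at (161,247) and the red tray at (179,191). Green trays are at (371,252), (412,214) and (295,138). Bystanders surround them. I'll measure coarse poses next.

```bash
cat > m.py <<'E'
from h import *
def rects(fn,lo,hi,z,amin=60,show=True,roi=None):
    im,d,p=load(fn); hsv=cv2.cvtColor(im,cv2.COLOR_RGB2HSV); m=cv2.inRange(hsv,np.array(lo),np.array(hi))
    if roi: 
        k=np.zeros_like(m);k[roi[1]:roi[3],roi[0]:roi[2]]=255;m&=k
    cs,_=cv2.findContours(m,cv2.RETR_EXTERNAL,cv2.CHAIN_APPROX_NONE)
    out=[]
    for c in cs:
        if cv2.contourArea(c)<amin: continue
        (x,y),_,_=cv2.minAreaRect(c)
        w=np.array([plane(p,u,v,z)[:2] for u,v in c[:,0,:].astype(float)])
        r=cv2.minAreaRect((w*1000).astype(np.float32))
        b=cv2.boxPoints(r); e=b[1]-b[0]; f=b[2]-b[1]; e=e if np.linalg.norm(e)>np.linalg.norm(f) else f
        a=np.degrees(np.arctan2(e[1],e[0]))%180
        out.append((r[0],sorted(r[1]),a))
        if show: print('px',(round(x),round(y)),'area',cv2.contourArea(c),'c mm',np.round(r[0],1),'size',np.round(sorted(r[1]),1),'long axis deg',round(a,1))
    return out
if __name__=='__main__':
    print('green');rects('top0',(45,100,40),(80,255,255),.016)
    print('red');rects('top0',(0,150,60),(6,255,255),.016)
    print('blue');rects('top0',(105,130,60),(125,255,255),.003,roi=(100,90,420,300))
    print('orange');rects('top0',(7,150,90),(20,255,255),.015,roi=(100,90,420,300))
    print('black');rects('top0',(0,0,0),(180,255,50),.004,roi=(280,150,350,210))
    print('yellow');rects('top0',(22,100,90),(34,255,255),.022,30,roi=(100,90,420,300))
E
python3 m.py
```

```text
green
px (371, 252) area 614.0 c mm [ 440.4 -385.4] size [ 60.9 124.4] long axis deg 90.3
px (412, 214) area 594.5 c mm [ 573.8 -532.1] size [ 63.2 125. ] long axis deg 83.5
px (295, 138) area 526.0 c mm [ 847.9 -125.1] size [ 63.7 122.1] long axis deg 79.6
red
px (179, 192) area 580.0 c mm [646.3 279.2] size [ 63.5 124.6] long axis deg 86.2
blue
px (220, 278) area 93.0 c mm [348.9 129.1] size [19.  71.7] long axis deg 69.1
px (161, 248) area 3095.0 c mm [453.6 334.5] size [184.2 203.9] long axis deg 4.1
px (250, 225) area 269.5 c mm [532.2  28.4] size [ 29.9 126.7] long axis deg 3.2
px (280, 225) area 315.0 c mm [533.9 -73.6] size [ 36. 140.] long axis deg 2.0
px (260, 96) area 3690.0 c mm [1011.     3.9] size [  51.6 1183.3] long axis deg 90.4
orange
px (316, 181) area 535.5 c mm [ 689.1 -198.9] size [ 67.2 138.3] long axis deg 102.8
black
px (314, 182) area 207.5 c mm [ 685.7 -195.8] size [ 79.5 159. ] long axis deg 102.3
yellow
px (314, 272) area 279.0 c mm [ 372.2 -188.4] size [59.5 63.9] long axis deg 90.3
```

```bash
cat > go.py <<'E'
import sys
from h import *
from scipy.spatial.transform import Rotation as Ro
# usage: go.py x y z yawdeg [maxstep_m] : rows needed (turn spread, shift in tool axes of each row's start)
def plan(x,y,z,yaw,ms=.05,mr=10.):
    s=robot.get_state(); R=np.array(s['ee_rot']); p=np.array(s['position']); a=np.radians(yaw)
    T=np.array([[np.cos(a),np.sin(a),0],[np.sin(a),-np.cos(a),0],[0,0,-1]])
    rv=Ro.from_matrix(R.T@T).as_rotvec(); d=np.array([x,y,z])-p
    n=max(1,int(np.ceil(max(np.linalg.norm(d)/ms,np.degrees(np.linalg.norm(rv))/mr))))
    print('t',round(s['time_s'],2),'pos',np.round(p,4),'d',np.round(d,4),'rv',np.round(np.degrees(rv),2),'F',np.round(s['wrist_force'],1),'w',round(s['width'],4),'n',n)
    for i in range(n):
        Ri=R@Ro.from_rotvec(rv*i/n).as_matrix(); l=Ri.T@(d/n)
        print('{',', '.join(f'"{k}":{v:g}' for k,v in list(zip(('wx','wy','wz'),np.round(np.degrees(rv)/n,2)))+list(zip('xyz',np.round(l,4)))),'}')
if __name__=='__main__': plan(*map(float,sys.argv[1:]))
E
python3 go.py .535 .02 .25 2.5
```

```text
t 0.15 pos [0.2489 0.4902 0.2308] d [ 0.2861 -0.4702  0.0192] rv [2.000e-02 6.000e-02 6.058e+01] F [-0.2  0.7 -0.1] w 0.0855 n 12
{ "wx":0, "wy":0, "wz":5.05, "x":-0.0241, "y":0.039, "z":-0.0016 }
{ "wx":0, "wy":0, "wz":5.05, "x":-0.0206, "y":0.041, "z":-0.0016 }
{ "wx":0, "wy":0, "wz":5.05, "x":-0.0169, "y":0.0426, "z":-0.0016 }
{ "wx":0, "wy":0, "wz":5.05, "x":-0.0131, "y":0.044, "z":-0.0016 }
{ "wx":0, "wy":0, "wz":5.05, "x":-0.0092, "y":0.0449, "z":-0.0016 }
{ "wx":0, "wy":0, "wz":5.05, "x":-0.0052, "y":0.0456, "z":-0.0016 }
{ "wx":0, "wy":0, "wz":5.05, "x":-0.0012, "y":0.0459, "z":-0.0016 }
{ "wx":0, "wy":0, "wz":5.05, "x":0.0029, "y":0.0458, "z":-0.0016 }
{ "wx":0, "wy":0, "wz":5.05, "x":0.0069, "y":0.0454, "z":-0.0016 }
{ "wx":0, "wy":0, "wz":5.05, "x":0.0108, "y":0.0446, "z":-0.0016 }
{ "wx":0, "wy":0, "wz":5.05, "x":0.0147, "y":0.0434, "z":-0.0016 }
{ "wx":0, "wy":0, "wz":5.05, "x":0.0185, "y":0.042, "z":-0.0016 }
```

>>> step_arm(
  motion=[
    {"wz": 5, "x": -0.024, "y": 0.039, "z": -0.002},
    {"wz": 5, "x": -0.021, "y": 0.041, "z": -0.002},
    {"wz": 5, "x": -0.017, "y": 0.043, "z": -0.002},
    {"wz": 5, "x": -0.013, "y": 0.044, "z": -0.002},
    {"wz": 5, "x": -0.009, "y": 0.045, "z": -0.002},
    {"wz": 5, "x": -0.005, "y": 0.046, "z": -0.002},
    {"wz": 5, "x": -0.001, "y": 0.046, "z": -0.002},
    {"wz": 5, "x": 0.003, "y": 0.046, "z": -0.002},
    {"wz": 5, "x": 0.007, "y": 0.045, "z": -0.002},
    {"wz": 5, "x": 0.011, "y": 0.045, "z": -0.002},
    {"wz": 5, "x": 0.015, "y": 0.043, "z": -0.002},
    {"wz": 5, "x": 0.018, "y": 0.042, "z": -0.002},
  ],
)

```text
validation failed for argument at $.mo...
```

Run:
```python
from h import *
st(); snap('wrist','w1'); st()
```

```text
0.15 [0.2489 0.4902 0.2308] [[0.453, 0.892, -0.001], [0.892, -0.453, -0.001], [-0.001, -0.0, -1.0]] [-0.2  0.7 -0.1] 0.0855
0.2 [0.2489 0.4903 0.2309] [[0.453, 0.892, -0.0], [0.892, -0.453, -0.001], [-0.001, -0.0, -1.0]] [ 0.   0.1 -0.9] 0.085
```

View pics/w1.png

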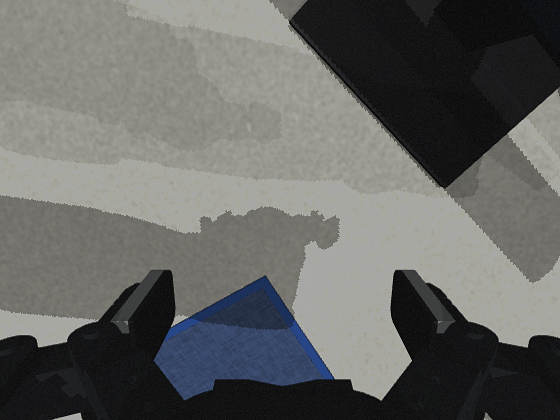

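The call failed validation, so every row probably needs all seven keys. The picture is unchanged from before.

>>> step_arm(
  motion=[
    {"wx": 0, "wy": 0, "wz": 5, "x": -0.024, "y": 0.039, "z": -0.002, "grip": 1},
    {"wx": 0, "wy": 0, "wz": 5, "x": -0.021, "y": 0.041, "z": -0.002, "grip": 1},
    {"wx": 0, "wy": 0, "wz": 5, "x": -0.017, "y": 0.043, "z": -0.002, "grip": 1},
    {"wx": 0, "wy": 0, "wz": 5, "x": -0.013, "y": 0.044, "z": -0.002, "grip": 1},
    {"wx": 0, "wy": 0, "wz": 5, "x": -0.009, "y": 0.045, "z": -0.002, "grip": 1},
    {"wx": 0, "wy": 0, "wz": 5, "x": -0.005, "y": 0.046, "z": -0.002, "grip": 1},
    {"wx": 0, "wy": 0, "wz": 5, "x": -0.001, "y": 0.046, "z": -0.002, "grip": 1},
    {"wx": 0, "wy": 0, "wz": 5, "x": 0.003, "y": 0.046, "z": -0.002, "grip": 1},
    {"wx": 0, "wy": 0, "wz": 5, "x": 0.007, "y": 0.045, "z": -0.002, "grip": 1},
    {"wx": 0, "wy": 0, "wz": 5, "x": 0.011, "y": 0.045, "z": -0.002, "grip": 1},
    {"wx": 0, "wy": 0, "wz": 5, "x": 0.015, "y": 0.043, "z": -0.002, "grip": 1},
    {"wx": 0, "wy": 0, "wz": 5, "x": 0.018, "y": 0.042, "z": -0.002, "grip": 1},
  ],
)

```text
time_s: 1.7
position: [0.5387, 0.0045, 0.2543]
ee_rot: [[1.0, 0.025, -0.001], [0.025, -1.0, -0.001], [-0.002, 0.001, -1.0]]
wrist_force: [0.8, -0.5, 0.3]
width: 0.0856
```

Run:
```python
from h import *
snap('wrist','w2'); st()
```

```text
1.75 [5.412e-01 3.000e-04 2.537e-01] [[1.0, 0.019, -0.001], [0.019, -1.0, -0.003], [-0.001, 0.003, -1.0]] [ 0.7 -2.5 -0.7] 0.0853
```

View pics/w2.png

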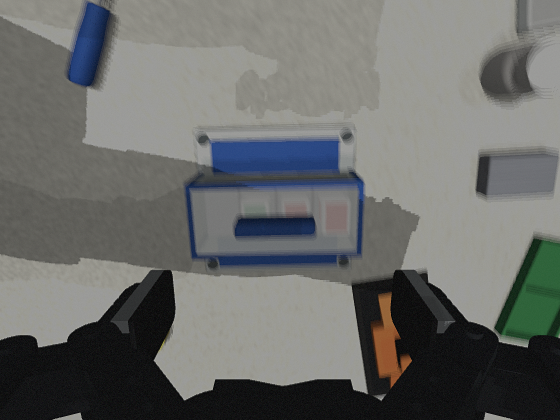

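The picture is blurred because the arm was still settling. Through the cover I can see a green tag near (256,212) and red tags near (295,212) and (336,217). I'll hold still and retake it.

>>> step_arm(
  motion=[
    {"wx": 0, "wy": 0, "wz": 0, "x": 0, "y": 0, "z": 0, "grip": 1},
    {"wx": 0, "wy": 0, "wz": 0, "x": 0, "y": 0, "z": 0, "grip": 1},
  ],
)

```text
time_s: 2.0
position: [0.5412, -0.0005, 0.253]
ee_rot: [[1.0, 0.017, -0.002], [0.017, -1.0, -0.003], [-0.002, 0.003, -1.0]]
wrist_force: [0.2, -0.1, 0.3]
width: 0.0852
```

Run:
```python
from h import *
snap('wrist','w3'); st()
from m import rects
print('blue');rects('w3',(105,130,40),(125,255,255),.023,roi=(150,120,400,270))
print('orange');rects('w3',(5,150,60),(20,255,255),.015)
```

```text
2.05 [ 5.411e-01 -3.000e-04  2.531e-01] [[1.0, 0.017, -0.002], [0.017, -1.0, -0.003], [-0.002, 0.003, -1.0]] [ 0.1  0.6 -0.5] 0.0855
blue
px (271, 211) area 14416.0 c mm [530.7 -43.5] size [105.9 187.5] long axis deg 3.0
px (271, 148) area 4184.5 c mm [529.5  24.8] size [ 33.8 129.7] long axis deg 3.0
orange
px (387, 336) area 1643.5 c mm [ 671.7 -199.9] size [ 39.9 132.9] long axis deg 109.4
```

View pics/w3.png

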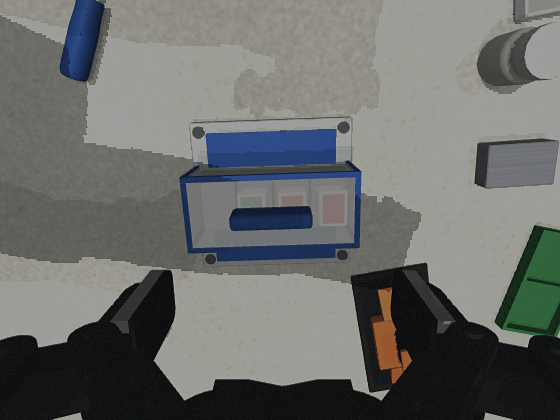

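Run:
```python
from h import *
im,d,p=load('w3')
S=[plane(p,u,v,.0145) for u,v in((198,132),(343.5,127),(342.5,255),(210,259))]
S=np.array(S);print(np.round(S*1000,1),S.mean(0)*1000)
# slab corners by edge, rib
for u,v in((189,122),(351,118)): print(plane(p,u,v,.014)*1000, pt(p,d,u+3,v+3)*1000)
hsv=cv2.cvtColor(im,cv2.COLOR_RGB2HSV)
X=cloud(p,d)*1000
m=(hsv[...,2]<150)&(X[...,2]>97)&(X[...,2]<112)&(np.hypot(X[...,0]-532,X[...,1]+27)<60)
print(m.sum(), X[m].mean(0), X[m].min(0),X[m].max(0)); r=cv2.minAreaRect(X[m][:,:2].astype(np.float32));print(r)
# flange z, ledge z
for u,v in((270,148),(270,258),(220,125)): print((u,v),X[v,u])
```

```text
[[ 454.9   39.    14.5]
 [ 602.9   46.6   14.5]
 [ 610.8  -93.8   14.5]
 [ 461.8 -101.5   14.5]] [532.56080181 -27.42537207  14.5       ]
[446.07981355  48.71989983  14.        ] [449.08499127  45.83180965  14.47820199]
[609.93670951  55.55500636  14.        ] [615.51497471  52.10279128   1.53625175]
1425 [532.49655565 -25.44588521 103.90507509] [497.14075766 -35.21378461  97.0066864 ] [567.45685537 -18.01248501 106.87745936]
((532.203857421875, -26.619516372680664), (70.22400665283203, 14.790979385375977), 3.4204864501953125)
(270, 148) [528.76482218  25.27693789  24.57840545]
(270, 258) [529.71045646 -94.71446266  24.10415544]
(220, 125) [477.33440133  46.27211572  13.44900248]
```

```bash
python3 go.py .677 -.14 .2 12.5
```

```text
t 2.05 pos [ 5.411e-01 -3.000e-04  2.531e-01] d [ 0.1359 -0.1397 -0.0531] rv [  0.15   0.15 -11.5 ] F [ 0.1  0.6 -0.5] w 0.0855 n 5
{ "wx":0.03, "wy":0.03, "wz":-2.3, "x":0.0267, "y":0.0284, "z":0.0106 }
{ "wx":0.03, "wy":0.03, "wz":-2.3, "x":0.0256, "y":0.0294, "z":0.0106 }
{ "wx":0.03, "wy":0.03, "wz":-2.3, "x":0.0243, "y":0.0304, "z":0.0106 }
{ "wx":0.03, "wy":0.03, "wz":-2.3, "x":0.0231, "y":0.0314, "z":0.0106 }
{ "wx":0.03, "wy":0.03, "wz":-2.3, "x":0.0218, "y":0.0323, "z":0.0106 }
```

>>> step_arm(
  motion=[
    {"wx": 0, "wy": 0, "wz": -2.3, "x": 0.027, "y": 0.028, "z": 0.011, "grip": 1},
    {"wx": 0, "wy": 0, "wz": -2.3, "x": 0.026, "y": 0.029, "z": 0.011, "grip": 1},
    {"wx": 0, "wy": 0, "wz": -2.3, "x": 0.024, "y": 0.03, "z": 0.011, "grip": 1},
    {"wx": 0, "wy": 0, "wz": -2.3, "x": 0.023, "y": 0.031, "z": 0.011, "grip": 1},
    {"wx": 0, "wy": 0, "wz": -2.3, "x": 0.022, "y": 0.032, "z": 0.011, "grip": 1},
    {"wx": 0, "wy": 0, "wz": 0, "x": 0, "y": 0, "z": 0, "grip": 1},
    {"wx": 0, "wy": 0, "wz": 0, "x": 0, "y": 0, "z": 0, "grip": 1},
  ],
)

```text
time_s: 2.92
position: [0.6805, -0.1311, 0.1992]
ee_rot: [[0.971, 0.237, 0.0], [0.237, -0.971, -0.002], [-0.0, 0.002, -1.0]]
wrist_force: [-0.4, 0.7, -0.2]
width: 0.0855
```

Run:
```python
from h import *
snap('wrist','w4'); st()
from m import rects
print('orange');rects('w4',(5,150,60),(20,255,255),.008)
print('black')
im,d,p=load('w4');X=cloud(p,d)*1000
hsv=cv2.cvtColor(im,cv2.COLOR_RGB2HSV)
o=cv2.inRange(hsv,(5,150,60),(20,255,255))>0
for lo,hi in((50,65),(12,19)):
    m=o&(X[...,2]>lo)&(X[...,2]<hi)
    print(lo,m.sum(),X[m].mean(0),cv2.minAreaRect(X[m][:,:2].astype(np.float32)))
rects('w4',(0,0,0),(180,255,60),.004,500)
```

```text
2.975 [ 0.6804 -0.1311  0.1992] [[0.971, 0.238, 0.0], [0.238, -0.971, -0.002], [-0.0, 0.002, -1.0]] [ 0.6 -0.1  0.2] 0.0855
orange
px (272, 249) area 6642.0 c mm [ 688.2 -202.5] size [ 65.7 135.3] long axis deg 102.8
black
50 1457 [ 688.47385251 -201.4214272    61.77533721] ((688.8928833007812, -202.58599853515625), (25.28693199157715, 44.96578598022461), 12.813607215881348)
12 1332 [ 684.02942838 -180.33752377   16.04886043] ((688.49853515625, -202.75064086914062), (63.8038215637207, 114.24617767333984), 12.718412399291992)
px (280, 326) area 41467.0 c mm [ 717.5 -293.8] size [226.2 643.5] long axis deg 13.8
px (271, 240) area 14314.5 c mm [ 685.3 -198.1] size [ 89.7 169.4] long axis deg 102.4
px (425, 203) area 858.5 c mm [ 818.4 -122.9] size [  7.7 130.7] long axis deg 79.7
px (427, 62) area 525.0 c mm [779.5  -2.1] size [43.1 86.2] long axis deg 152.4
```

View pics/w4.png

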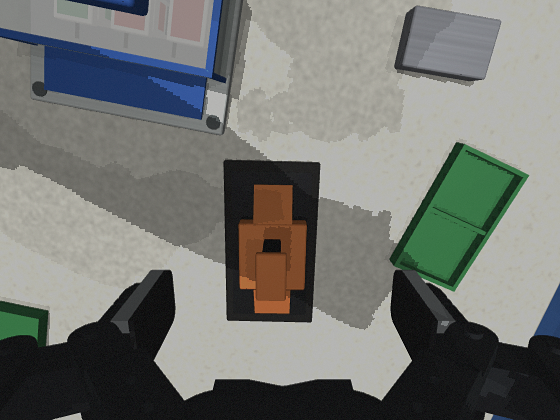

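```bash
python3 go.py .6887 -.2026 .12 12.75
```

```text
t 2.98 pos [ 0.6804 -0.1311  0.1992] d [ 0.0083 -0.0715 -0.0792] rv [0.11 0.01 0.99] F [ 0.6 -0.1  0.2] w 0.0855 n 3
{ "wx":0.04, "wy":0, "wz":0.33, "x":-0.003, "y":0.0238, "z":0.0264 }
{ "wx":0.04, "wy":0, "wz":0.33, "x":-0.0028, "y":0.0238, "z":0.0264 }
{ "wx":0.04, "wy":0, "wz":0.33, "x":-0.0027, "y":0.0238, "z":0.0264 }
```

>>> step_arm(
  motion=[
    {"wx": 0, "wy": 0, "wz": 0.3, "x": -0.003, "y": 0.024, "z": 0.026, "grip": 1},
    {"wx": 0, "wy": 0, "wz": 0.3, "x": -0.003, "y": 0.024, "z": 0.026, "grip": 1},
    {"wx": 0, "wy": 0, "wz": 0.3, "x": -0.003, "y": 0.024, "z": 0.026, "grip": 1},
    {"wx": 0, "wy": 0, "wz": 0, "x": 0, "y": 0, "z": 0, "grip": 1},
  ],
)

```text
time_s: 3.48
position: [0.6882, -0.1996, 0.1245]
ee_rot: [[0.974, 0.227, 0.006], [0.227, -0.974, -0.003], [0.005, 0.005, -1.0]]
wrist_force: [0.5, 0.6, 0.6]
width: 0.0851
```

```bash
python3 go.py .6887 -.2026 .0215 12.75 .025
```

```text
t 3.48 pos [ 0.6882 -0.1996  0.1245] d [ 0.0005 -0.003  -0.103 ] rv [ 0.26 -0.27  0.39] F [0.5 0.6 0.6] w 0.0851 n 5
{ "wx":0.05, "wy":-0.05, "wz":0.08, "x":-0.0001, "y":0.0005, "z":0.0206 }
{ "wx":0.05, "wy":-0.05, "wz":0.08, "x":-0.0001, "y":0.0005, "z":0.0206 }
{ "wx":0.05, "wy":-0.05, "wz":0.08, "x":-0.0001, "y":0.0006, "z":0.0206 }
{ "wx":0.05, "wy":-0.05, "wz":0.08, "x":-0.0001, "y":0.0006, "z":0.0206 }
{ "wx":0.05, "wy":-0.05, "wz":0.08, "x":-0, "y":0.0006, "z":0.0206 }
```

>>> step_arm(
  motion=[
    {"wx": 0, "wy": 0, "wz": 0, "x": 0, "y": 0, "z": 0.02, "grip": 1},
    {"wx": 0, "wy": 0, "wz": 0, "x": 0, "y": 0, "z": 0.02, "grip": 1},
    {"wx": 0, "wy": 0, "wz": 0, "x": 0, "y": 0, "z": 0.02, "grip": 1},
    {"wx": 0, "wy": 0, "wz": 0, "x": 0, "y": 0, "z": 0.02, "grip": 1},
    {"wx": 0, "wy": 0, "wz": 0, "x": 0, "y": 0, "z": 0.01, "grip": 1},
    {"wx": 0, "wy": 0, "wz": 0, "x": 0, "y": 0, "z": 0, "grip": 1},
    {"wx": 0, "wy": 0, "wz": 0, "x": 0, "y": 0, "z": 0, "grip": 1},
  ],
)

```text
time_s: 4.35
position: [0.6917, -0.1918, 0.0455]
ee_rot: [[0.972, 0.234, 0.019], [0.235, -0.972, -0.007], [0.017, 0.011, -1.0]]
wrist_force: [0.3, -0.3, 0.4]
width: 0.0852
```

```bash
python3 go.py .6887 -.2026 .0215 12.75 .025
```

```text
t 4.35 pos [ 0.6917 -0.1918  0.0455] d [-0.003  -0.0108 -0.024 ] rv [ 0.65 -0.99  0.81] F [ 0.3 -0.3  0.4] w 0.0852 n 2
{ "wx":0.33, "wy":-0.49, "wz":0.41, "x":-0.0029, "y":0.0047, "z":0.012 }
{ "wx":0.33, "wy":-0.49, "wz":0.41, "x":-0.0028, "y":0.0048, "z":0.012 }
```

>>> step_arm(
  motion=[
    {"wx": 0.6, "wy": -1, "wz": 0.8, "x": -0.005, "y": 0.01, "z": 0, "grip": 1},
    {"wx": 0, "wy": 0, "wz": 0, "x": 0, "y": 0, "z": 0, "grip": 1},
  ],
)

```text
time_s: 4.6
position: [0.6896, -0.2037, 0.0472]
ee_rot: [[0.976, 0.22, 0.001], [0.22, -0.976, -0.001], [0.0, 0.002, -1.0]]
wrist_force: [0.3, -0.2, 0.9]
width: 0.0854
```

```bash
python3 go.py .6887 -.2026 .0215 12.75 .025
```

```text
t 4.6 pos [ 0.6896 -0.2037  0.0472] d [-0.0009  0.0011 -0.0257] rv [ 0.09 -0.01 -0.04] F [ 0.3 -0.2  0.9] w 0.0854 n 2
{ "wx":0.04, "wy":-0.01, "wz":-0.02, "x":-0.0003, "y":-0.0007, "z":0.0128 }
{ "wx":0.04, "wy":-0.01, "wz":-0.02, "x":-0.0003, "y":-0.0007, "z":0.0128 }
```

>>> step_arm(
  motion=[
    {"wx": 0, "wy": 0, "wz": 0, "x": 0, "y": 0, "z": 0.013, "grip": 1},
    {"wx": 0, "wy": 0, "wz": 0, "x": -0.001, "y": 0.001, "z": 0.013, "grip": 1},
    {"wx": 0, "wy": 0, "wz": 0, "x": 0, "y": 0, "z": 0, "grip": 1},
  ],
)

```text
time_s: 4.97
position: [0.6884, -0.2054, 0.0186]
ee_rot: [[0.976, 0.219, -0.0], [0.219, -0.976, -0.001], [-0.001, 0.001, -1.0]]
wrist_force: [-0.4, 0.2, 0.4]
width: 0.0855
```

```bash
python3 go.py .6887 -.2026 .0215 12.75 .025
```

```text
t 4.97 pos [ 0.6884 -0.2054  0.0186] d [0.0003 0.0028 0.0029] rv [ 0.05  0.04 -0.09] F [-0.4  0.2  0.4] w 0.0855 n 1
{ "wx":0.05, "wy":0.04, "wz":-0.09, "x":0.0009, "y":-0.0027, "z":-0.0029 }
```

>>> step_arm(
  motion=[
    {"wx": 0, "wy": 0, "wz": 0, "x": 0.0005, "y": -0.0025, "z": -0.003, "grip": 1},
    {"wx": 0, "wy": 0, "wz": 0, "x": 0, "y": 0, "z": 0, "grip": 1},
    {"wx": 0, "wy": 0, "wz": 0, "x": 0, "y": 0, "z": 0, "grip": -1},
    {"wx": 0, "wy": 0, "wz": 0, "x": 0, "y": 0, "z": 0, "grip": -1},
    {"wx": 0, "wy": 0, "wz": 0, "x": 0, "y": 0, "z": 0, "grip": -1},
    {"wx": 0, "wy": 0, "wz": 0, "x": 0, "y": 0, "z": 0, "grip": -1},
    {"wx": 0, "wy": 0, "wz": 0, "x": 0, "y": 0, "z": 0, "grip": -1},
    {"wx": 0, "wy": 0, "wz": 0, "x": 0, "y": 0, "z": 0, "grip": -1},
  ],
)

```text
time_s: 5.98
position: [0.6888, -0.2024, 0.0227]
ee_rot: [[0.976, 0.22, 0.001], [0.22, -0.976, -0.001], [0.0, 0.001, -1.0]]
wrist_force: [-0.2, 0.1, -0.5]
width: 0.0245
```

```bash
python3 go.py .6887 -.2026 .0215 12.75 .025
```

```text
t 5.97 pos [ 0.6888 -0.2024  0.0227] d [-0.0001 -0.0002 -0.0012] rv [ 0.08 -0.03 -0.06] F [-0.2  0.1 -0.5] w 0.0245 n 1
{ "wx":0.08, "wy":-0.03, "wz":-0.06, "x":-0.0001, "y":0.0001, "z":0.0012 }
```

>>> step_arm(
  motion=[
    {"wx": 0, "wy": 0, "wz": 0, "x": 0, "y": 0, "z": 0, "grip": -1},
    {"wx": 0, "wy": 0, "wz": 0, "x": 0, "y": 0, "z": 0, "grip": -1},
    {"wx": 0, "wy": 0, "wz": 0, "x": 0, "y": 0, "z": 0, "grip": -1},
  ],
)

```text
time_s: 6.35
position: [0.6888, -0.2024, 0.0227]
ee_rot: [[0.976, 0.22, 0.001], [0.22, -0.976, -0.001], [0.0, 0.001, -1.0]]
wrist_force: [-0.6, 0.0, -0.3]
width: 0.025
```

Run:
```python
from h import *
snap('wrist','w5'); st()
```

```text
6.4 [ 0.6888 -0.2024  0.0227] [[0.976, 0.22, 0.001], [0.22, -0.976, -0.001], [0.0, 0.001, -1.0]] [-0.1  0.5  0.6] 0.0246
```

View pics/w5.png

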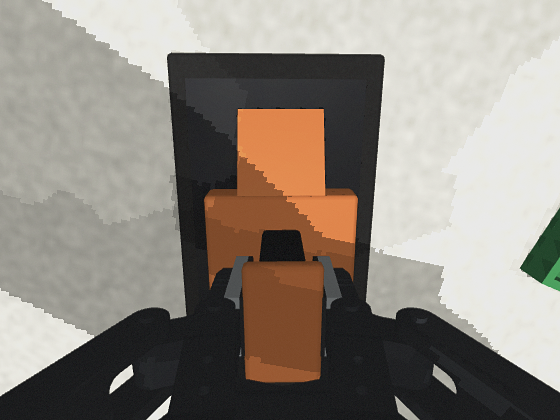

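The pads have closed on the sides of the wider head (x from 240 to 328 px), with the fin still below. I'll open, go lower and close again.

>>> step_arm(
  motion=[
    {"wx": 0, "wy": 0, "wz": 0, "x": 0, "y": 0, "z": 0, "grip": 0},
    {"wx": 0, "wy": 0, "wz": 0, "x": 0, "y": 0, "z": 0, "grip": 0},
    {"wx": 0, "wy": 0, "wz": 0, "x": 0, "y": 0, "z": 0.004, "grip": 0},
    {"wx": 0, "wy": 0, "wz": 0, "x": 0, "y": 0, "z": 0, "grip": 0},
    {"wx": 0, "wy": 0, "wz": 0, "x": 0, "y": 0, "z": 0, "grip": 0},
  ],
)

```text
time_s: 7.02
position: [0.6886, -0.2025, 0.0181]
ee_rot: [[0.976, 0.22, 0.0], [0.22, -0.976, -0.001], [0.0, 0.001, -1.0]]
wrist_force: [-0.2, 1.0, 0.0]
width: 0.0426
```

```bash
python3 go.py .6887 -.2026 .0185 12.75 .025
```

```text
t 7.03 pos [ 0.6886 -0.2025  0.0181] d [ 0.0001 -0.0001  0.0004] rv [ 0.07 -0.01 -0.07] F [-0.2  1.   0. ] w 0.0426 n 1
{ "wx":0.07, "wy":-0.01, "wz":-0.07, "x":0, "y":0.0001, "z":-0.0004 }
```

>>> step_arm(
  motion=[
    {"wx": 0, "wy": 0, "wz": 0, "x": 0, "y": 0, "z": 0, "grip": -1},
    {"wx": 0, "wy": 0, "wz": 0, "x": 0, "y": 0, "z": 0, "grip": -1},
    {"wx": 0, "wy": 0, "wz": 0, "x": 0, "y": 0, "z": 0, "grip": -1},
    {"wx": 0, "wy": 0, "wz": 0, "x": 0, "y": 0, "z": 0, "grip": -1},
  ],
)

```text
time_s: 7.52
position: [0.6893, -0.2028, 0.0194]
ee_rot: [[0.976, 0.22, 0.002], [0.22, -0.976, -0.002], [0.002, 0.003, -1.0]]
wrist_force: [-0.5, 0.2, 1.9]
width: 0.0232
```

Run:
```python
from h import *
st()
snap('wrist','w6')
```

```text
7.525 [ 0.6893 -0.2028  0.0194] [[0.976, 0.22, 0.002], [0.22, -0.976, -0.002], [0.002, 0.003, -1.0]] [-0.5  0.2  1.9] 0.0232
```

View pics/w6.png

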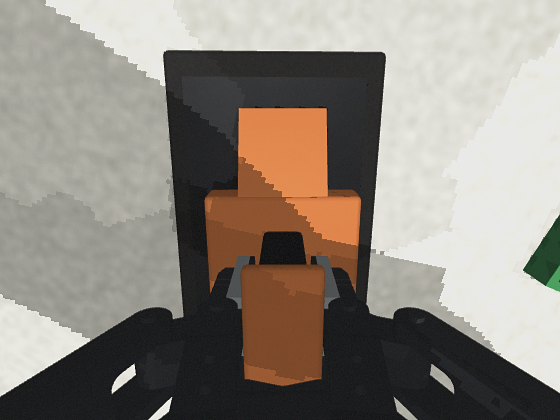

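>>> step_arm(
  motion=[
    {"wx": 0, "wy": 0, "wz": 0, "x": 0, "y": 0, "z": 0, "grip": -1},
    {"wx": 0, "wy": 0, "wz": 0, "x": 0, "y": 0, "z": 0, "grip": -1},
    {"wx": 0, "wy": 0, "wz": 0, "x": 0, "y": 0, "z": 0, "grip": -1},
    {"wx": 0, "wy": 0, "wz": 0, "x": 0, "y": 0, "z": 0, "grip": -1},
  ],
)

```text
time_s: 8.07
position: [0.6893, -0.2028, 0.0194]
ee_rot: [[0.976, 0.22, 0.002], [0.22, -0.976, -0.002], [0.002, 0.003, -1.0]]
wrist_force: [-0.3, 0.0, 0.9]
width: 0.0236
```

Still not closed on the fin: the gap between the pads is 23 mm and they catch the head's lower part. I'll open slightly and go about 3 mm lower, watching the force.

>>> step_arm(
  motion=[
    {"wx": 0, "wy": 0, "wz": 0, "x": 0, "y": 0, "z": 0, "grip": -0.1},
    {"wx": 0, "wy": 0, "wz": 0, "x": 0, "y": 0, "z": 0, "grip": -0.1},
    {"wx": 0, "wy": 0, "wz": 0, "x": -0.0005, "y": 0, "z": 0.0025, "grip": -0.1},
    {"wx": 0, "wy": 0, "wz": 0, "x": 0, "y": 0, "z": 0, "grip": -0.1},
  ],
)

```text
time_s: 8.57
position: [0.6892, -0.2029, 0.0182]
ee_rot: [[0.976, 0.22, 0.004], [0.22, -0.976, -0.002], [0.003, 0.003, -1.0]]
wrist_force: [-0.6, -1.1, -0.3]
width: 0.0387
```

>>> step_arm(
  motion=[
    {"wx": 0, "wy": 0, "wz": 0, "x": 0, "y": 0, "z": 0.002, "grip": -0.1},
    {"wx": 0, "wy": 0, "wz": 0, "x": 0, "y": 0, "z": 0, "grip": -0.1},
  ],
)

```text
time_s: 8.82
position: [0.6893, -0.203, 0.0182]
ee_rot: [[0.976, 0.22, 0.005], [0.22, -0.976, -0.003], [0.005, 0.004, -1.0]]
wrist_force: [-0.1, -0.0, 0.2]
width: 0.0384
```

>>> step_arm(
  motion=[
    {"wx": 0.2, "wy": -0.2, "wz": 0, "x": -0.0005, "y": 0, "z": 0.004, "grip": -0.1},
    {"wx": 0, "wy": 0, "wz": 0, "x": 0, "y": 0, "z": 0, "grip": -0.1},
  ],
)

```text
time_s: 9.07
position: [0.6898, -0.203, 0.0185]
ee_rot: [[0.975, 0.22, 0.005], [0.22, -0.975, -0.002], [0.005, 0.003, -1.0]]
wrist_force: [-0.3, -0.8, -1.6]
width: 0.0385
```

>>> step_arm(
  motion=[
    {"wx": 0.2, "wy": -0.2, "wz": 0, "x": -0.0005, "y": 0, "z": 0.004, "grip": -0.4},
  ],
)

```text
time_s: 9.2
position: [0.6907, -0.2037, 0.0187]
ee_rot: [[0.975, 0.22, 0.006], [0.22, -0.975, -0.002], [0.006, 0.003, -1.0]]
wrist_force: [-8.7, 5.0, 48.2]
width: 0.0264
```

>>> step_arm(
  motion=[
    {"wx": 0, "wy": 0, "wz": 0, "x": 0, "y": 0, "z": 0.004, "grip": -0.4},
  ],
)

```text
time_s: 9.32
position: [0.6916, -0.2039, 0.0188]
ee_rot: [[0.975, 0.22, 0.01], [0.221, -0.975, -0.003], [0.009, 0.005, -1.0]]
wrist_force: [-12.1, 4.8, 32.1]
width: 0.0255
```

Run:
```python
from h import *
st()
snap('wrist','w7')
snap('scene','s7')
```

```text
9.325 [ 0.6916 -0.2039  0.0188] [[0.975, 0.22, 0.01], [0.221, -0.975, -0.003], [0.009, 0.005, -1.0]] [-12.1   4.8  32.1] 0.0255
```

View pics/w7.png

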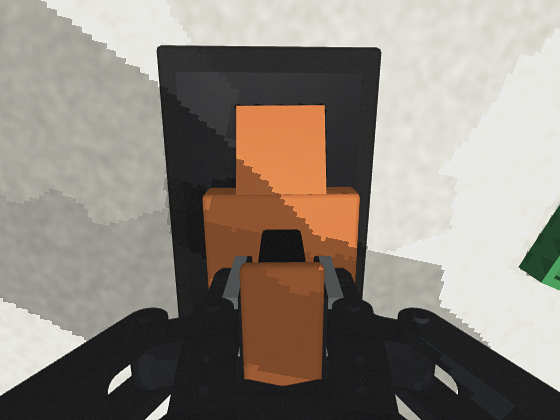

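Pressing down gave 48 N on the block top, so the pads just fill the 36 mm between block and head. I'll back off and take the snug grip I had before, at a 23 mm opening, with tips on the block and pad tops under the head's edge. Then I'll test it with a lift.

>>> step_arm(
  motion=[
    {"wx": 0, "wy": 0, "wz": 0, "x": 0, "y": 0, "z": -0.002, "grip": 0},
    {"wx": 0, "wy": 0, "wz": 0, "x": 0, "y": 0, "z": 0, "grip": 0},
    {"wx": 0.2, "wy": -0.5, "wz": 0, "x": -0.0025, "y": -0.001, "z": 0, "grip": 0},
    {"wx": 0, "wy": 0, "wz": 0, "x": 0, "y": 0, "z": 0, "grip": 0},
  ],
)

```text
time_s: 9.93
position: [0.6883, -0.2034, 0.0195]
ee_rot: [[0.975, 0.22, -0.001], [0.22, -0.975, -0.001], [-0.001, 0.001, -1.0]]
wrist_force: [-0.7, 0.0, -0.6]
width: 0.0427
```

```bash
python3 go.py .6887 -.2026 .019 12.75 .025
python3 - <<'E'
from h import *
snap('wrist','w8')
im,d,p=load('w8');X=cloud(p,d)*1000
hsv=cv2.cvtColor(im,cv2.COLOR_RGB2HSV)
o=cv2.inRange(hsv,(5,150,60),(20,255,255))>0
m=o&(X[...,2]>3)&(X[...,2]<13)
print(m.sum(),X[m].mean(0),cv2.minAreaRect(X[m][:,:2].astype(np.float32)))
m=o&(X[...,2]>55)&(X[...,2]<65)
print(m.sum(),X[m].mean(0),cv2.minAreaRect(X[m][:,:2].astype(np.float32)))
E
```

```text
t 9.93 pos [ 0.6883 -0.2034  0.0195] d [ 0.0004  0.0008 -0.0005] rv [ 0.05  0.08 -0.02] F [-0.7  0.  -0.6] w 0.0427 n 1
{ "wx":0.05, "wy":0.08, "wz":-0.02, "x":0.0005, "y":-0.0007, "z":0.0005 }
3947 [ 677.8313603  -146.55847363    9.6730579 ] ((680.3710327148438, -192.47401428222656), (121.4072494506836, 58.26017379760742), 81.53460693359375)
9461 [ 690.22908093 -199.50668039   61.7388176 ] ((690.8523559570312, -202.0956268310547), (26.11036491394043, 43.313148498535156), 12.98599624633789)
```

>>> step_arm(
  motion=[
    {"wx": 0, "wy": 0, "wz": 0, "x": 0.001, "y": -0.001, "z": 0.002, "grip": 0},
    {"wx": 0, "wy": 0, "wz": 0, "x": 0, "y": 0, "z": 0, "grip": -0.4},
    {"wx": 0, "wy": 0, "wz": 0, "x": 0, "y": 0, "z": 0.0005, "grip": -1},
    {"wx": 0, "wy": 0, "wz": 0, "x": 0, "y": 0, "z": 0.0005, "grip": -1},
    {"wx": 0, "wy": 0, "wz": 0, "x": 0, "y": 0, "z": 0, "grip": -1},
    {"wx": 0, "wy": 0, "wz": 0, "x": 0, "y": 0, "z": 0, "grip": -1},
    {"wx": 0, "wy": 0, "wz": 0, "x": 0, "y": 0, "z": 0, "grip": -1},
  ],
)

```text
time_s: 10.85
position: [0.6908, -0.2028, 0.0193]
ee_rot: [[0.975, 0.22, 0.003], [0.22, -0.975, -0.004], [0.003, 0.004, -1.0]]
wrist_force: [-1.6, -0.2, 4.1]
width: 0.0236
```

>>> step_arm(
  motion=[
    {"wx": 0, "wy": 0, "wz": 0, "x": 0, "y": 0, "z": -0.02, "grip": -1},
    {"wx": 0, "wy": 0, "wz": 0, "x": 0, "y": 0, "z": -0.03, "grip": -1},
    {"wx": 0, "wy": 0, "wz": 0, "x": 0, "y": 0, "z": -0.03, "grip": -1},
    {"wx": 0, "wy": 0, "wz": 0, "x": 0, "y": 0, "z": -0.02, "grip": -1},
    {"wx": 0, "wy": 0, "wz": 0, "x": 0, "y": 0, "z": 0, "grip": -1},
    {"wx": 0, "wy": 0, "wz": 0, "x": 0, "y": 0, "z": 0, "grip": -1},
  ],
)

```text
time_s: 11.6
position: [0.689, -0.2015, 0.1157]
ee_rot: [[0.975, 0.22, -0.004], [0.22, -0.975, 0.0], [-0.004, -0.001, -1.0]]
wrist_force: [0.0, 0.2, -2.0]
width: 0.0238
```

```bash
python3 - <<'E'
from h import *
st()
snap('wrist','w9')
snap('scene','s9')
E
python3 go.py .543 -.225 .1 3
```

```text
11.6 [ 0.689  -0.2015  0.1157] [[0.975, 0.22, -0.004], [0.22, -0.975, 0.0], [-0.004, -0.001, -1.0]] [ 0.   0.2 -2. ] 0.0238
t 11.7 pos [ 0.689  -0.2015  0.1157] d [-0.146  -0.0235 -0.0157] rv [-0.07  0.26  9.73] F [ 0.5  0.1 -1.3] w 0.0234 n 3
{ "wx":-0.02, "wy":0.09, "wz":3.24, "x":-0.0492, "y":-0.0031, "z":0.0054 }
{ "wx":-0.02, "wy":0.09, "wz":3.24, "x":-0.0493, "y":-0.0003, "z":0.0054 }
{ "wx":-0.02, "wy":0.09, "wz":3.24, "x":-0.0492, "y":0.0025, "z":0.0053 }
```

View pics/w9.png

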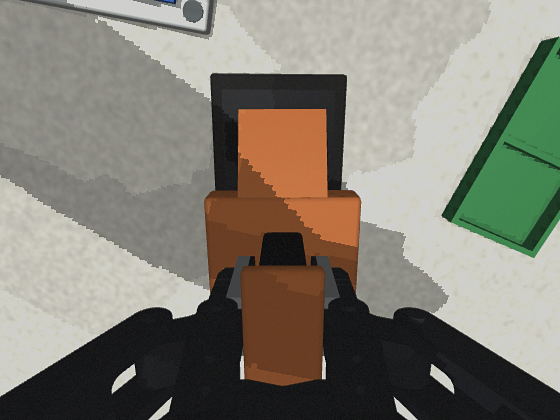

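View pics/s9.png

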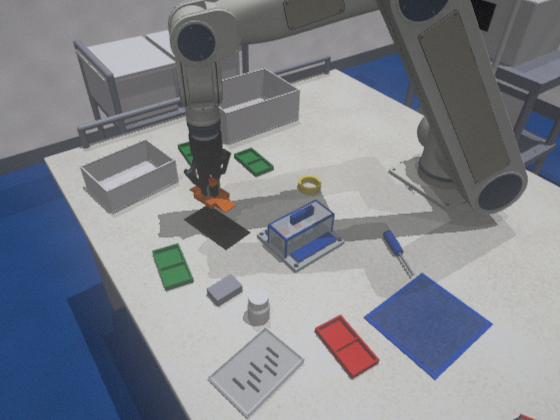

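Run:
```python
from h import *
s=robot.get_state(); R=np.array(s['ee_rot']);P=np.array(s['position'])
for fn in('w9',):
    im,d,p=load(fn)
    X=cloud(p,d); L=(X-P)@R*1000
    hsv=cv2.cvtColor(im,cv2.COLOR_RGB2HSV)
    o=(cv2.inRange(hsv,(5,120,50),(20,255,255))>0)
    for v in (109,111,115,130,150,170,188,193,196,200,215,240,290,340):
        u=np.where(o[v])[0]; u=u[(u>200)&(u<365)]
        if len(u): print(v,u.min(),u.max(),np.round(L[v,u.min()+3],1),np.round(L[v,(u.min()+u.max())//2],1),np.round(L[v,u.max()-3],1))
```

```text
109 239 325 [-15.6 -67.4  12.5] [  0.8 -67.5  12.6] [ 17.1 -67.5  12.2]
111 238 325 [-16.  -66.7  12.1] [  0.4 -66.7  11.8] [ 17.1 -66.7  12.1]
115 238 326 [-16.1 -65.1  12.6] [  0.8 -65.1  11.3] [ 17.6 -65.1  12.7]
130 238 326 [-15.9 -59.3   8.9] [  0.8 -59.3   8.6] [ 17.6 -59.2  10.9]
150 238 326 [-15.8 -51.5   6.4] [  0.8 -51.3   7.9] [ 17.4 -51.5   6.7]
170 238 326 [-15.7 -43.9   3.4] [  0.8 -43.9   3.2] [ 17.3 -44.    3. ]
188 238 327 [-15.7 -36.9   1.2] [  0.8 -36.9   1.5] [ 17.6 -37.2   0. ]
193 210 355 [-28.3 -33.4   7.3] [  0.8 -35.1   0.4] [ 30.1 -33.7   6.3]
196 207 358 [-28.5 -33.4   1.9] [  0.8 -34.   -0.4] [ 30.1 -34.   -0.1]
200 205 360 [-28.9 -32.4  -0.5] [  0.8 -32.5  -0.9] [ 30.9 -32.4  -0.5]
215 205 359 [-29.2 -26.2  -1. ] [  0.8 -26.1  -0.6] [ 30.8 -26.3  -1.1]
240 207 358 [-28.8 -15.6  -1.5] [  0.8 -19.9 -12.6] [ 31.2 -15.1  -0.1]
290 210 355 [-23.7  -5.9 -25.7] [  0.9 -14.9 -42.2] [ 25.8  -5.8 -25.5]
340 243 322 [-10.5   2.2 -43.1] [  0.9   1.9 -43.6] [ 12.7   3.1 -41.8]
```

>>> step_arm(
  motion=[
    {"wx": 0, "wy": 0, "wz": 3.3, "x": -0.05, "y": -0.004, "z": 0.005, "grip": -1},
    {"wx": 0, "wy": 0, "wz": 3.3, "x": -0.05, "y": -0.002, "z": 0.005, "grip": -1},
    {"wx": 0, "wy": 0, "wz": 3.3, "x": -0.05, "y": 0.001, "z": 0.005, "grip": -1},
    {"wx": 0, "wy": 0, "wz": 0, "x": 0, "y": 0, "z": 0, "grip": -1},
    {"wx": 0, "wy": 0, "wz": 0, "x": 0, "y": 0, "z": 0, "grip": -1},
  ],
)

```text
time_s: 12.32
position: [0.5343, -0.2202, 0.0954]
ee_rot: [[0.999, 0.044, -0.01], [0.045, -0.999, 0.004], [-0.01, -0.004, -1.0]]
wrist_force: [0.5, -0.5, -1.3]
width: 0.0234
```

```bash
python3 go.py .54 -.185 .06 3 .025
```

```text
t 12.32 pos [ 0.5343 -0.2202  0.0954] d [ 0.0057  0.0352 -0.0354] rv [-0.24  0.58 -0.45] F [ 0.5 -0.5 -1.3] w 0.0234 n 3
{ "wx":-0.08, "wy":0.19, "wz":-0.15, "x":0.0025, "y":-0.0116, "z":0.0118 }
{ "wx":-0.08, "wy":0.19, "wz":-0.15, "x":0.0025, "y":-0.0116, "z":0.0118 }
{ "wx":-0.08, "wy":0.19, "wz":-0.15, "x":0.0025, "y":-0.0116, "z":0.0118 }
```

>>> step_arm(
  motion=[
    {"wx": -0.1, "wy": 0.3, "wz": -0.2, "x": 0.002, "y": -0.012, "z": 0.012, "grip": -1},
    {"wx": -0.1, "wy": 0.2, "wz": -0.2, "x": 0.002, "y": -0.012, "z": 0.012, "grip": -1},
    {"wx": 0, "wy": 0.1, "wz": -0.1, "x": 0.002, "y": -0.011, "z": 0.01, "grip": -1},
    {"wx": 0, "wy": 0, "wz": 0, "x": 0, "y": 0, "z": 0, "grip": -1},
    {"wx": 0, "wy": 0, "wz": 0, "x": 0, "y": 0, "z": 0, "grip": -1},
  ],
)

```text
time_s: 12.95
position: [0.5416, -0.1831, 0.0591]
ee_rot: [[0.998, 0.057, 0.001], [0.057, -0.998, 0.0], [0.001, -0.0, -1.0]]
wrist_force: [-0.9, 0.3, -1.3]
width: 0.0233
```

```bash
python3 go.py .54 -.185 .0305 3 .01
```

```text
t 12.95 pos [ 0.5416 -0.1831  0.0591] d [-0.0016 -0.0019 -0.0286] rv [-0.02 -0.06  0.24] F [-0.9  0.3 -1.3] w 0.0233 n 3
{ "wx":-0.01, "wy":-0.02, "wz":0.08, "x":-0.0006, "y":0.0006, "z":0.0095 }
{ "wx":-0.01, "wy":-0.02, "wz":0.08, "x":-0.0006, "y":0.0006, "z":0.0095 }
{ "wx":-0.01, "wy":-0.02, "wz":0.08, "x":-0.0006, "y":0.0006, "z":0.0095 }
```

>>> step_arm(
  motion=[
    {"wx": 0, "wy": 0, "wz": 0.1, "x": -0.001, "y": 0.001, "z": 0.0095, "grip": -1},
    {"wx": 0, "wy": 0, "wz": 0.1, "x": -0.001, "y": 0.001, "z": 0.0095, "grip": -1},
    {"wx": 0, "wy": 0, "wz": 0, "x": 0, "y": 0, "z": 0.0075, "grip": -1},
    {"wx": 0, "wy": 0, "wz": 0, "x": 0, "y": 0, "z": 0, "grip": -1},
    {"wx": 0, "wy": 0, "wz": 0, "x": 0, "y": 0, "z": 0, "grip": -1},
  ],
)

```text
time_s: 13.58
position: [0.5397, -0.1865, 0.031]
ee_rot: [[0.999, 0.051, 0.001], [0.051, -0.999, -0.0], [0.001, 0.0, -1.0]]
wrist_force: [0.4, 0.3, -1.0]
width: 0.0232
```

```bash
python3 go.py .54 -.185 .0300 3 .01;  python3 - <<'E'
from h import *
snap('wrist','w10'); snap('scene','s10')
E
```

```text
t 13.57 pos [ 0.5397 -0.1865  0.031 ] d [ 0.0003  0.0015 -0.001 ] rv [ 0.01 -0.08 -0.05] F [ 0.4  0.3 -1. ] w 0.0232 n 1
{ "wx":0.01, "wy":-0.08, "wz":-0.05, "x":0.0004, "y":-0.0015, "z":0.001 }
```

View pics/w10.png

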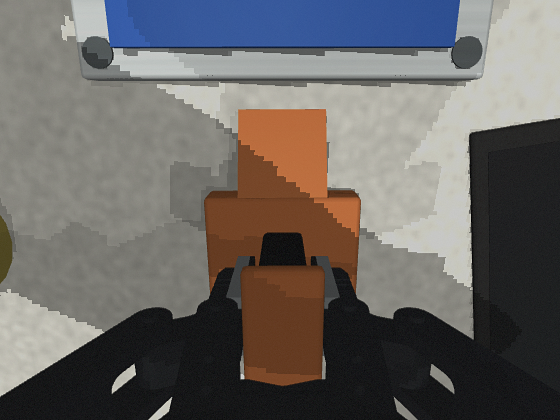

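```bash
cat > L.py <<'E'
from h import *
C=np.array([.5324,-.0272]);a=np.radians(3.0);ex=np.array([np.cos(a),np.sin(a)]);ey=np.array([-ex[1],ex[0]])
if __name__=='__main__':
    s=robot.get_state();P=np.array(s['position']);R=np.array(s['ee_rot']);q=P[:2]-C
    print('t',round(s['time_s'],2),'carrier x,y mm',np.round([q@ex*1e3,q@ey*1e3],1),'z',round(P[2]*1e3,1),'past edge',round(69+67.5-abs(q@ey)*1e3,1),'F',np.round(s['wrist_force'],1),'w',round(s['width']*1e3,1))
    print('yaw',round(np.degrees(np.arctan2(R[1,0],R[0,0])),2),'tilt x,y deg',np.round(np.degrees(R[:2,2]),2))
E
python3 - <<'E'
from L import *
im,d,p=load('w10')
for u,v,z in((282,48,.023),(282,79,.014),(282,110,.0165)):
    q=plane(p,u,v,z)[:2]-C; print(np.round([q@ex*1e3,q@ey*1e3],1), np.round(pt(p,d,u,v+(2 if z==.0165 else -2))*1000,1))
E
python3 L.py
```

```text
[ -0.1 -69.4] [535.9 -96.   24.5]
[ -0.1 -80. ] [ 536.5 -106.2   12.2]
[ -0.1 -92.3] [ 537.2 -120.1   18.1]
t 13.68 carrier x,y mm [  -1.  -159.4] z 31.1 past edge -22.9 F [-0.  -0.5 -1.4] w 23.2
yaw 2.96 tilt x,y deg [ 0.09 -0.01]
```

>>> step_arm(
  motion=[
    {"wx": 0, "wy": 0, "wz": 0, "x": 0, "y": -0.008, "z": 0, "grip": -1},
    {"wx": 0, "wy": 0, "wz": 0, "x": 0, "y": -0.008, "z": 0, "grip": -1},
    {"wx": 0, "wy": 0, "wz": 0, "x": 0, "y": 0, "z": 0, "grip": -1},
    {"wx": 0, "wy": 0, "wz": 0, "x": 0, "y": 0, "z": 0, "grip": -1},
  ],
)

```text
time_s: 14.18
position: [0.5392, -0.169, 0.0318]
ee_rot: [[0.999, 0.052, 0.003], [0.052, -0.999, -0.001], [0.003, 0.001, -1.0]]
wrist_force: [-0.2, -0.3, -1.3]
width: 0.0236
```

```bash
python3 L.py
```

```text
t 14.18 carrier x,y mm [  -0.7 -141.9] z 31.8 past edge -5.4 F [-0.2 -0.3 -1.3] w 23.6
yaw 3.0 tilt x,y deg [ 0.15 -0.04]
```

>>> step_arm(
  motion=[
    {"wx": 0, "wy": 0, "wz": 0, "x": 0, "y": -0.002, "z": 0.0015, "grip": -1},
    {"wx": 0, "wy": 0, "wz": 0, "x": 0, "y": -0.005, "z": 0.0005, "grip": -1},
    {"wx": 0, "wy": 0, "wz": 0, "x": 0, "y": 0, "z": 0, "grip": -1},
  ],
)

```text
time_s: 14.55
position: [0.5388, -0.1616, 0.0296]
ee_rot: [[0.999, 0.052, 0.003], [0.052, -0.999, -0.001], [0.003, 0.001, -1.0]]
wrist_force: [0.1, -0.9, -1.8]
width: 0.0232
```

```bash
python3 L.py
```

```text
t 14.55 carrier x,y mm [  -0.7 -134.6] z 29.6 past edge 1.9 F [ 0.1 -0.9 -1.8] w 23.2
yaw 2.98 tilt x,y deg [ 0.15 -0.03]
```

>>> step_arm(
  motion=[
    {"wx": 0, "wy": 0, "wz": 0, "x": 0, "y": -0.005, "z": 0, "grip": -1},
    {"wx": 0, "wy": 0, "wz": 0, "x": 0, "y": -0.005, "z": 0, "grip": -1},
  ],
)

```text
time_s: 14.8
position: [0.5383, -0.1517, 0.0296]
ee_rot: [[0.999, 0.051, 0.003], [0.051, -0.999, -0.001], [0.003, 0.002, -1.0]]
wrist_force: [-0.6, -6.2, 1.4]
width: 0.0237
```

```bash
python3 L.py
python3 - <<'E'
from h import *
snap('wrist','w11'); snap('scene','s11')
E
```

```text
t 14.8 carrier x,y mm [  -0.6 -124.7] z 29.6 past edge 11.8 F [-0.6 -6.2  1.4] w 23.7
yaw 2.95 tilt x,y deg [ 0.15 -0.08]
```

View pics/w11.png

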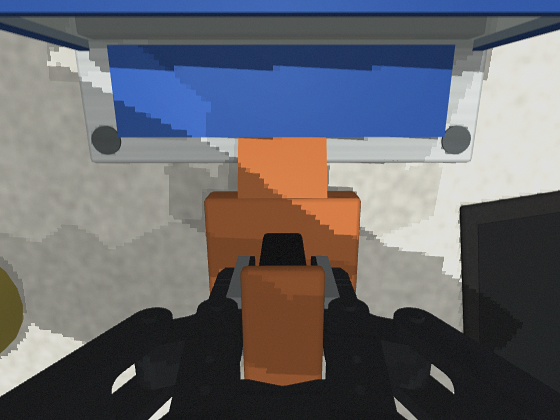

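>>> step_arm(
  motion=[
    {"wx": 0, "wy": 0, "wz": 0, "x": 0, "y": -0.005, "z": 0, "grip": -1},
    {"wx": 0, "wy": 0, "wz": 0, "x": 0, "y": -0.003, "z": 0, "grip": -1},
  ],
)

```text
time_s: 15.15
position: [0.5394, -0.1479, 0.0313]
ee_rot: [[0.999, 0.05, 0.005], [0.05, -0.999, -0.011], [0.005, 0.011, -1.0]]
wrist_force: [-2.9, -10.2, 0.5]
width: 0.0233
```

```bash
python3 L.py
```

```text
t 15.15 carrier x,y mm [   0.6 -120.9] z 31.3 past edge 15.6 F [ -2.9 -10.2   0.5] w 23.3
yaw 2.85 tilt x,y deg [ 0.31 -0.63]
```

```bash
cat > ins.py <<'E'
import sys
from L import *
from go import plan
# target TCP in carrier frame: x,y(mm), z(mm), yaw deg
x,y,z,yaw=map(float,sys.argv[1:5]); q=C+ex*x/1e3+ey*y/1e3
plan(q[0],q[1],z/1e3,yaw,float(sys.argv[5]) if len(sys.argv)>5 else .01)
E
python3 ins.py -.6 -114 29.6 3
```

```text
t 15.15 pos [ 0.5394 -0.1479  0.0313] d [-0.0016  0.0069 -0.0017] rv [ 0.64 -0.28 -0.16] F [ -2.9 -10.2   0.5] w 0.0233 n 1
{ "wx":0.64, "wy":-0.28, "wz":-0.16, "x":-0.0013, "y":-0.0069, "z":0.0016 }
```

>>> step_arm(
  motion=[
    {"wx": 0.7, "wy": -0.3, "wz": -0.2, "x": -0.001, "y": -0.006, "z": 0.002, "grip": -1},
  ],
)

```text
time_s: 15.28
position: [0.5395, -0.1451, 0.0306]
ee_rot: [[0.999, 0.051, 0.003], [0.051, -0.999, -0.005], [0.002, 0.006, -1.0]]
wrist_force: [0.9, -17.0, 6.9]
width: 0.0235
```

```bash
python3 L.py;python3 ins.py -.6 -114 29.6 3
```

```text
t 15.28 carrier x,y mm [   0.9 -118.1] z 30.6 past edge 18.4 F [  0.9 -17.    6.9] w 23.5
yaw 2.95 tilt x,y deg [ 0.15 -0.31]
t 15.28 pos [ 0.5395 -0.1451  0.0306] d [-0.0017  0.004  -0.001 ] rv [ 0.32 -0.13 -0.05] F [  0.9 -17.    6.9] w 0.0235 n 1
{ "wx":0.32, "wy":-0.13, "wz":-0.05, "x":-0.0015, "y":-0.0041, "z":0.001 }
```

>>> step_arm(
  motion=[
    {"wx": 0.5, "wy": -0.2, "wz": -0.1, "x": -0.001, "y": -0.006, "z": 0.0015, "grip": -1},
  ],
)

```text
time_s: 15.4
position: [0.5398, -0.1423, 0.0305]
ee_rot: [[0.999, 0.051, 0.002], [0.051, -0.999, -0.003], [0.002, 0.003, -1.0]]
wrist_force: [0.1, -15.9, 4.6]
width: 0.0236
```

```bash
python3 L.py;python3 ins.py -.6 -114 29.6 3
```

```text
t 15.4 carrier x,y mm [   1.3 -115.3] z 30.5 past edge 21.2 F [  0.1 -15.9   4.6] w 23.6
yaw 2.94 tilt x,y deg [ 0.1  -0.18]
t 15.4 pos [ 0.5398 -0.1423  0.0305] d [-0.002   0.0012 -0.0009] rv [ 0.18 -0.09 -0.06] F [  0.1 -15.9   4.6] w 0.0236 n 1
{ "wx":0.18, "wy":-0.09, "wz":-0.06, "x":-0.0019, "y":-0.0013, "z":0.0009 }
```

Run:
```python
from L import *
snap('wrist','w12'); im,d,p=snap('scene','s12')
# flange heights in wrist view
im,d,p=load('w12');X=cloud(p,d);hsv=cv2.cvtColor(im,cv2.COLOR_RGB2HSV)
m=cv2.inRange(hsv,(105,130,40),(125,255,255))>0
Q=X-np.r_[C,0]; cx=Q[...,:2]@ex*1e3; cy=Q[...,:2]@ey*1e3; z=X[...,2]*1e3
k=m&(abs(cx)<62)&(cy>-68)&(cy<-37)&(z<45)
A=np.c_[cy[k],np.ones(k.sum())]; s,_,_,_=np.linalg.lstsq(A,z[k],rcond=None); print('slope deg',np.degrees(np.arctan(s[0])),'edge z',s[0]*-69+s[1],k.sum())
```

```text
slope deg -2.2028368328963146 edge z 27.70698329542375 25683
```

View pics/w12.png

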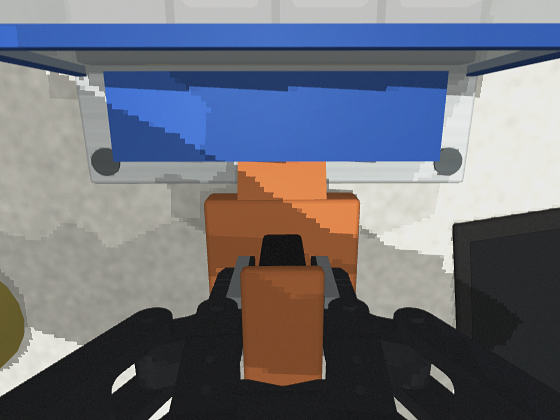

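View pics/s12.png

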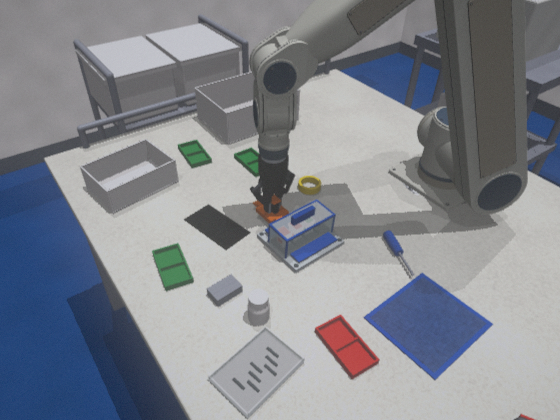

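The wrist view shows the blade under the flange (edge at row 161) and the edge risen about 4.7 mm, a tilt near 2.5°. I'll push about 2 mm more.

>>> step_arm(
  motion=[
    {"wx": 0.3, "wy": -0.1, "wz": 0, "x": -0.001, "y": -0.005, "z": 0.0015, "grip": -1},
  ],
)

```text
time_s: 15.62
position: [0.5401, -0.1401, 0.0304]
ee_rot: [[0.999, 0.05, 0.003], [0.05, -0.999, -0.003], [0.003, 0.003, -1.0]]
wrist_force: [-0.3, -15.7, 5.9]
width: 0.0234
```

```bash
cat > fl.py <<'E'
import sys
from L import *
# flange on the side the camera faces: side=-1 (-y) or +1
def fl(fn,side):
    im,d,p=load(fn);X=cloud(p,d);hsv=cv2.cvtColor(im,cv2.COLOR_RGB2HSV)
    m=cv2.inRange(hsv,(105,130,40),(125,255,255))>0
    Q=X-np.r_[C,0]; cx=Q[...,:2]@ex*1e3; cy=Q[...,:2]@ey*1e3; z=X[...,2]*1e3
    k=m&(abs(cx)<62)&(cy*side<68)&(cy*side>37)&(z<50)
    A=np.c_[cy[k]*side,np.ones(k.sum())]; s=np.linalg.lstsq(A,z[k],rcond=None)[0]
    print('slope deg',round(np.degrees(np.arctan(s[0])),2),'edge z',round(s[0]*69+s[1],1),'wall z',round(s[0]*35+s[1],1),'seated 23; n',k.sum())
fn=sys.argv[1]; snap('wrist',fn); fl(fn,int(sys.argv[2]))
E
python3 L.py; python3 fl.py w13 -1
```

```text
t 15.62 carrier x,y mm [   1.7 -113.1] z 30.4 past edge 23.4 F [ -0.3 -15.7   5.9] w 23.4
yaw 2.84 tilt x,y deg [ 0.18 -0.19]
slope deg 2.79 edge z 28.7 wall z 27.0 seated 23; n 25762
```

>>> step_arm(
  motion=[
    {"wx": 0, "wy": 0, "wz": 0, "x": 0, "y": 0.008, "z": 0, "grip": -1},
    {"wx": 0, "wy": 0, "wz": 0, "x": 0, "y": 0.01, "z": 0, "grip": -1},
    {"wx": 0, "wy": 0, "wz": 0, "x": 0, "y": 0.015, "z": 0, "grip": -1},
    {"wx": 0, "wy": 0, "wz": 0, "x": 0, "y": 0.015, "z": -0.002, "grip": -1},
    {"wx": 0, "wy": 0, "wz": 0, "x": 0, "y": 0.01, "z": -0.02, "grip": -1},
    {"wx": 0, "wy": 0, "wz": 0, "x": 0, "y": 0, "z": -0.05, "grip": -1},
    {"wx": 0, "wy": 0, "wz": 0, "x": 0, "y": 0, "z": -0.05, "grip": -1},
    {"wx": 0, "wy": 0, "wz": 0, "x": 0, "y": 0, "z": -0.02, "grip": -1},
    {"wx": 0, "wy": 0, "wz": 0, "x": 0, "y": 0, "z": 0, "grip": -1},
  ],
)

```text
time_s: 16.8
position: [0.5418, -0.2047, 0.1755]
ee_rot: [[0.999, 0.047, 0.0], [0.047, -0.999, 0.0], [0.0, -0.0, -1.0]]
wrist_force: [-0.9, -0.2, -1.7]
width: 0.0233
```

```bash
python3 L.py; python3 fl.py w14 -1
```

```text
t 16.8 carrier x,y mm [ 1.000e-01 -1.778e+02] z 175.5 past edge -41.3 F [-0.9 -0.2 -1.7] w 23.3
yaw 2.7 tilt x,y deg [0.02 0.02]
slope deg 2.5 edge z 28.5 wall z 27.0 seated 23; n 8112
```

View pics/w14.png

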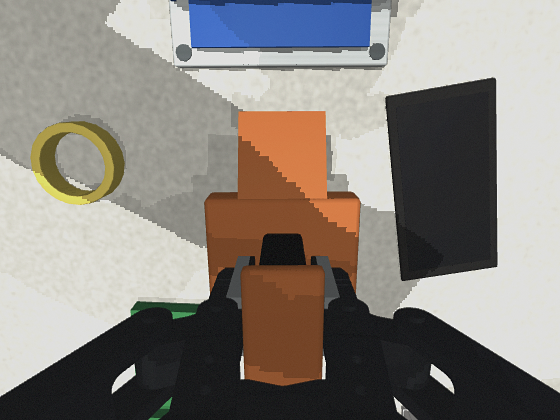

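```bash
python3 go.py .41 -.1 .2 63
```

```text
t 16.85 pos [ 0.5414 -0.2045  0.1745] d [-0.1314  0.1045  0.0255] rv [-8.000e-02  1.000e-02 -6.029e+01] F [-0.5  0.1 -1.9] w 0.0238 n 7
{ "wx":-0.01, "wy":0, "wz":-8.61, "x":-0.0181, "y":-0.0158, "z":-0.0036 }
{ "wx":-0.01, "wy":0, "wz":-8.61, "x":-0.0155, "y":-0.0183, "z":-0.0036 }
{ "wx":-0.01, "wy":0, "wz":-8.61, "x":-0.0126, "y":-0.0204, "z":-0.0036 }
{ "wx":-0.01, "wy":0, "wz":-8.61, "x":-0.0094, "y":-0.0221, "z":-0.0036 }
{ "wx":-0.01, "wy":0, "wz":-8.61, "x":-0.0059, "y":-0.0232, "z":-0.0036 }
{ "wx":-0.01, "wy":0, "wz":-8.61, "x":-0.0024, "y":-0.0239, "z":-0.0036 }
{ "wx":-0.01, "wy":0, "wz":-8.61, "x":0.0012, "y":-0.024, "z":-0.0036 }
```

>>> step_arm(
  motion=[
    {"wx": 0, "wy": 0, "wz": -8.6, "x": -0.018, "y": -0.016, "z": -0.004, "grip": -1},
    {"wx": 0, "wy": 0, "wz": -8.6, "x": -0.016, "y": -0.018, "z": -0.004, "grip": -1},
    {"wx": 0, "wy": 0, "wz": -8.6, "x": -0.013, "y": -0.02, "z": -0.004, "grip": -1},
    {"wx": 0, "wy": 0, "wz": -8.6, "x": -0.009, "y": -0.022, "z": -0.004, "grip": -1},
    {"wx": 0, "wy": 0, "wz": -8.6, "x": -0.006, "y": -0.023, "z": -0.004, "grip": -1},
    {"wx": 0, "wy": 0, "wz": -8.6, "x": -0.002, "y": -0.024, "z": -0.004, "grip": -1},
    {"wx": 0, "wy": 0, "wz": -8.6, "x": 0.001, "y": -0.024, "z": -0.004, "grip": -1},
  ],
)

```text
time_s: 17.73
position: [0.4015, -0.0999, 0.1925]
ee_rot: [[0.427, 0.904, -0.017], [0.904, -0.427, 0.01], [0.002, -0.02, -1.0]]
wrist_force: [1.0, 0.6, -1.4]
width: 0.0233
```

```bash
python3 go.py .43 .11 .19 123
```

```text
t 17.73 pos [ 0.4015 -0.0999  0.1925] d [ 0.0285  0.2099 -0.0025] rv [ -0.99  -0.66 -58.29] F [ 1.   0.6 -1.4] w 0.0233 n 6
{ "wx":-0.16, "wy":-0.11, "wz":-9.71, "x":0.0337, "y":-0.0106, "z":0.0007 }
{ "wx":-0.16, "wy":-0.11, "wz":-9.71, "x":0.035, "y":-0.0048, "z":0.0006 }
{ "wx":-0.16, "wy":-0.11, "wz":-9.71, "x":0.0353, "y":0.0012, "z":0.0005 }
{ "wx":-0.16, "wy":-0.11, "wz":-9.71, "x":0.0346, "y":0.0071, "z":0.0005 }
{ "wx":-0.16, "wy":-0.11, "wz":-9.71, "x":0.0329, "y":0.0128, "z":0.0004 }
{ "wx":-0.16, "wy":-0.11, "wz":-9.71, "x":0.0303, "y":0.0182, "z":0.0004 }
```

>>> step_arm(
  motion=[
    {"wx": -0.2, "wy": -0.1, "wz": -9.7, "x": 0.034, "y": -0.011, "z": 0, "grip": -1},
    {"wx": -0.2, "wy": -0.1, "wz": -9.7, "x": 0.035, "y": -0.005, "z": 0, "grip": -1},
    {"wx": -0.2, "wy": -0.1, "wz": -9.7, "x": 0.035, "y": 0.001, "z": 0, "grip": -1},
    {"wx": -0.2, "wy": -0.1, "wz": -9.7, "x": 0.035, "y": 0.007, "z": 0, "grip": -1},
    {"wx": -0.2, "wy": -0.1, "wz": -9.7, "x": 0.033, "y": 0.013, "z": 0, "grip": -1},
    {"wx": -0.2, "wy": -0.1, "wz": -9.7, "x": 0.03, "y": 0.018, "z": 0, "grip": -1},
  ],
)

```text
time_s: 18.48
position: [0.4231, 0.1153, 0.1854]
ee_rot: [[-0.568, 0.823, -0.008], [0.823, 0.568, 0.003], [0.007, -0.005, -1.0]]
wrist_force: [1.0, -0.1, -1.1]
width: 0.0238
```

```bash
python3 ins.py 0 160 120 183 .04
```

```text
t 18.48 pos [0.4231 0.1153 0.1854] d [ 0.101   0.0173 -0.0654] rv [-5.000e-02 -5.100e-01 -5.841e+01] F [ 1.  -0.1 -1.1] w 0.0238 n 6
{ "wx":-0.01, "wy":-0.08, "wz":-9.73, "x":-0.0073, "y":0.0155, "z":0.0108 }
{ "wx":-0.01, "wy":-0.08, "wz":-9.73, "x":-0.0098, "y":0.0141, "z":0.0108 }
{ "wx":-0.01, "wy":-0.08, "wz":-9.73, "x":-0.012, "y":0.0122, "z":0.0108 }
{ "wx":-0.01, "wy":-0.08, "wz":-9.73, "x":-0.0139, "y":0.01, "z":0.0108 }
{ "wx":-0.01, "wy":-0.08, "wz":-9.73, "x":-0.0154, "y":0.0075, "z":0.0109 }
{ "wx":-0.01, "wy":-0.08, "wz":-9.73, "x":-0.0164, "y":0.0048, "z":0.0109 }
```

>>> step_arm(
  motion=[
    {"wx": 0, "wy": -0.1, "wz": -9.7, "x": -0.007, "y": 0.016, "z": 0.011, "grip": -1},
    {"wx": 0, "wy": -0.1, "wz": -9.7, "x": -0.01, "y": 0.014, "z": 0.011, "grip": -1},
    {"wx": 0, "wy": -0.1, "wz": -9.7, "x": -0.012, "y": 0.012, "z": 0.011, "grip": -1},
    {"wx": 0, "wy": -0.1, "wz": -9.7, "x": -0.014, "y": 0.01, "z": 0.011, "grip": -1},
    {"wx": 0, "wy": -0.1, "wz": -9.7, "x": -0.015, "y": 0.008, "z": 0.011, "grip": -1},
    {"wx": 0, "wy": -0.1, "wz": -9.7, "x": -0.016, "y": 0.005, "z": 0.011, "grip": -1},
    {"wx": 0, "wy": 0, "wz": 0, "x": 0, "y": 0, "z": 0, "grip": -1},
    {"wx": 0, "wy": 0, "wz": 0, "x": 0, "y": 0, "z": 0, "grip": -1},
  ],
)

```text
time_s: 19.48
position: [0.5202, 0.1365, 0.1044]
ee_rot: [[-0.996, -0.084, -0.018], [-0.084, 0.996, -0.003], [0.018, -0.001, -1.0]]
wrist_force: [-0.6, -0.4, -1.4]
width: 0.0235
```

```bash
python3 ins.py .5 160 60 183 .02
```

```text
t 19.48 pos [0.5202 0.1365 0.1044] d [ 0.0043 -0.0039 -0.0444] rv [-0.08 -1.03  1.83] F [-0.6 -0.4 -1.4] w 0.0235 n 3
{ "wx":-0.03, "wy":-0.34, "wz":0.61, "x":-0.0016, "y":-0.0014, "z":0.0148 }
{ "wx":-0.03, "wy":-0.34, "wz":0.61, "x":-0.0015, "y":-0.0014, "z":0.0148 }
{ "wx":-0.03, "wy":-0.34, "wz":0.61, "x":-0.0014, "y":-0.0014, "z":0.0148 }
```

>>> step_arm(
  motion=[
    {"wx": 0, "wy": -0.5, "wz": 0.8, "x": -0.002, "y": -0.001, "z": 0.015, "grip": -1},
    {"wx": 0, "wy": -0.4, "wz": 0.7, "x": -0.002, "y": -0.001, "z": 0.015, "grip": -1},
    {"wx": 0, "wy": -0.2, "wz": 0.3, "x": -0.001, "y": 0, "z": 0.015, "grip": -1},
    {"wx": 0, "wy": 0, "wz": 0, "x": 0, "y": 0, "z": 0.012, "grip": -1},
    {"wx": 0, "wy": 0, "wz": 0, "x": 0, "y": 0, "z": 0, "grip": -1},
  ],
)

```text
time_s: 20.1
position: [0.5227, 0.134, 0.0472]
ee_rot: [[-0.999, -0.04, 0.002], [-0.04, 0.999, -0.001], [-0.002, -0.001, -1.0]]
wrist_force: [-0.4, -0.3, -1.1]
width: 0.0232
```

```bash
python3 ins.py .8 158 30.5 183 .02
```

```text
t 20.1 pos [0.5227 0.134  0.0472] d [ 0.0022 -0.0034 -0.0167] rv [-0.08  0.14 -0.73] F [-0.4 -0.3 -1.1] w 0.0232 n 1
{ "wx":-0.08, "wy":0.14, "wz":-0.73, "x":-0.0021, "y":-0.0034, "z":0.0167 }
```

>>> step_arm(
  motion=[
    {"wx": 0, "wy": 0.1, "wz": -0.5, "x": -0.001, "y": -0.001, "z": 0.008, "grip": -1},
    {"wx": 0, "wy": 0, "wz": -0.3, "x": -0.001, "y": -0.001, "z": 0.008, "grip": -1},
    {"wx": 0, "wy": 0, "wz": 0, "x": 0, "y": 0, "z": 0, "grip": -1},
    {"wx": 0, "wy": 0, "wz": 0, "x": 0, "y": 0, "z": 0, "grip": -1},
  ],
)

```text
time_s: 20.6
position: [0.5256, 0.1319, 0.0312]
ee_rot: [[-0.999, -0.054, 0.002], [-0.054, 0.999, -0.001], [-0.002, -0.001, -1.0]]
wrist_force: [-0.6, -0.8, -0.8]
width: 0.0237
```

```bash
python3 L.py; python3 ins.py .8 140 30.3 183 .02; python3 fl.py w15 1
python3 - <<'E'
from L import *
s=robot.get_state(); R=np.array(s['ee_rot']);P=np.array(s['position'])
im,d,p=load('w15'); X=cloud(p,d); L=(X-P)@R*1000
for v in (113,118,150,205,215): print(v,np.round(L[v,282],1))
E
```

```text
t 20.6 carrier x,y mm [  1.5 159.3] z 31.2 past edge -22.8 F [-0.6 -0.8 -0.8] w 23.7
yaw -176.92 tilt x,y deg [ 0.12 -0.07]
t 20.6 pos [0.5256 0.1319 0.0312] d [ 0.0003 -0.0193 -0.0009] rv [-0.08  0.12  0.08] F [-0.6 -0.8 -0.8] w 0.0237 n 1
{ "wx":-0.08, "wy":0.12, "wz":0.08, "x":0.0007, "y":-0.0193, "z":0.0009 }
slope deg -2.55 edge z 22.1 wall z 23.6 seated 23; n 16332
113 [ -1.3 -67.4  13.7]
118 [ -1.3 -65.5  12.7]
150 [ -1.3 -53.    7.5]
205 [ -1.3 -31.8  -0.3]
215 [ -1.3 -27.7  -0.4]
```

View pics/w15.png

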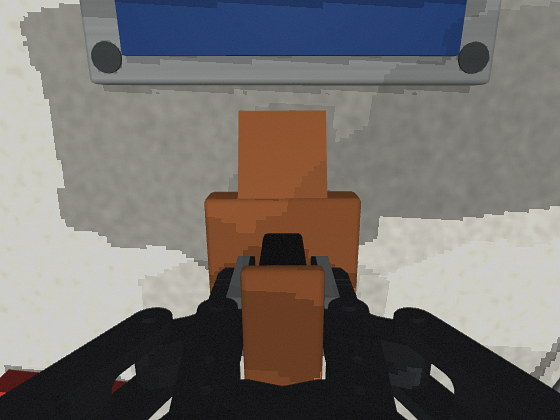

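>>> step_arm(
  motion=[
    {"wx": 0, "wy": 0, "wz": 0, "x": 0.001, "y": -0.008, "z": 0.0005, "grip": -1},
    {"wx": 0, "wy": 0.1, "wz": 0, "x": 0, "y": -0.007, "z": 0.001, "grip": -1},
    {"wx": 0, "wy": 0, "wz": 0, "x": 0, "y": 0, "z": 0, "grip": -1},
    {"wx": 0, "wy": 0, "wz": 0, "x": 0, "y": 0, "z": 0, "grip": -1},
  ],
)

```text
time_s: 21.15
position: [0.5256, 0.1155, 0.0301]
ee_rot: [[-0.999, -0.053, 0.001], [-0.053, 0.999, -0.001], [-0.001, -0.001, -1.0]]
wrist_force: [-0.7, 0.9, -0.7]
width: 0.0236
```

```bash
python3 L.py
```

```text
t 21.15 carrier x,y mm [  0.6 142.9] z 30.1 past edge -6.4 F [-0.7  0.9 -0.7] w 23.6
yaw -176.95 tilt x,y deg [ 0.06 -0.08]
```

>>> step_arm(
  motion=[
    {"wx": 0, "wy": 0, "wz": 0, "x": 0, "y": -0.006, "z": 0.001, "grip": -1},
    {"wx": 0, "wy": 0, "wz": 0, "x": 0, "y": -0.005, "z": 0, "grip": -1},
    {"wx": 0, "wy": 0, "wz": 0, "x": 0, "y": 0, "z": 0, "grip": -1},
  ],
)

```text
time_s: 21.52
position: [0.5263, 0.1042, 0.0292]
ee_rot: [[-0.999, -0.054, 0.001], [-0.054, 0.999, -0.001], [-0.001, -0.001, -1.0]]
wrist_force: [0.1, 0.7, -0.4]
width: 0.0233
```

```bash
python3 L.py; python3 fl.py w16 1
```

```text
t 21.52 carrier x,y mm [  0.8 131.6] z 29.2 past edge 4.9 F [ 0.1  0.7 -0.4] w 23.3
yaw -176.92 tilt x,y deg [ 0.08 -0.04]
slope deg -2.6 edge z 22.2 wall z 23.7 seated 23; n 27383
```

View pics/w16.png

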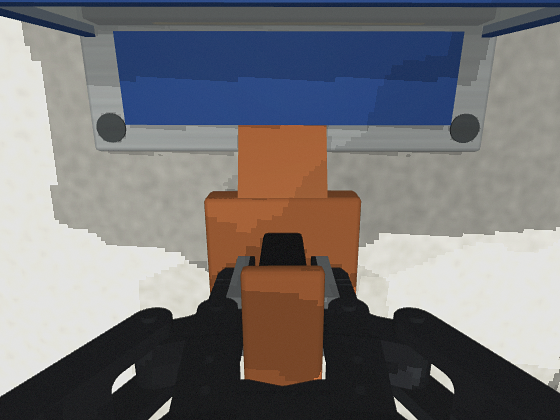

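The blade tip is under the +y flange (edge at row 125) with almost no force. I'll push on.

>>> step_arm(
  motion=[
    {"wx": 0, "wy": 0, "wz": 0, "x": 0, "y": -0.005, "z": 0, "grip": -1},
    {"wx": 0.1, "wy": 0, "wz": 0, "x": 0, "y": -0.006, "z": 0, "grip": -1},
    {"wx": 0.3, "wy": 0, "wz": 0, "x": 0, "y": -0.006, "z": 0.001, "grip": -1},
  ],
)

```text
time_s: 21.95
position: [0.5278, 0.0932, 0.0297]
ee_rot: [[-0.998, -0.059, 0.004], [-0.059, 0.998, 0.005], [-0.005, 0.005, -1.0]]
wrist_force: [-1.1, 13.3, 6.1]
width: 0.0232
```

```bash
python3 L.py;python3 ins.py .8 108 29.5 183 .02;python3 fl.py w17 1
```

```text
t 21.95 carrier x,y mm [  1.7 120.5] z 29.7 past edge 16.0 F [-1.1 13.3  6.1] w 23.2
yaw -176.64 tilt x,y deg [0.26 0.3 ]
t 21.95 pos [0.5278 0.0932 0.0297] d [-0.0003 -0.0125 -0.0002] rv [0.28 0.27 0.36] F [-1.1 13.3  6.1] w 0.0232 n 1
{ "wx":0.28, "wy":0.27, "wz":0.36, "x":0.001, "y":-0.0125, "z":0.0002 }
slope deg -0.28 edge z 26.3 wall z 26.4 seated 23; n 26467
```

>>> step_arm(
  motion=[
    {"wx": 0.4, "wy": 0.3, "wz": 0.3, "x": 0.001, "y": -0.006, "z": 0.001, "grip": -1},
    {"wx": 0.4, "wy": 0, "wz": 0.2, "x": 0, "y": -0.006, "z": 0.001, "grip": -1},
  ],
)

```text
time_s: 22.25
position: [0.5286, 0.0845, 0.0292]
ee_rot: [[-0.999, -0.053, 0.004], [-0.053, 0.999, -0.002], [-0.003, -0.002, -1.0]]
wrist_force: [-0.4, 12.2, 6.6]
width: 0.0233
```

```bash
python3 L.py;python3 ins.py .8 108 29.5 183 .02;python3 fl.py w18 1
```

```text
t 22.25 carrier x,y mm [  2.1 111.8] z 29.2 past edge 24.7 F [-0.4 12.2  6.6] w 23.3
yaw -176.95 tilt x,y deg [ 0.2  -0.12]
t 22.25 pos [0.5286 0.0845 0.0292] d [-0.0011 -0.0038  0.0003] rv [-0.13  0.19  0.05] F [-0.4 12.2  6.6] w 0.0233 n 1
{ "wx":-0.13, "wy":0.19, "wz":0.05, "x":0.0013, "y":-0.0038, "z":-0.0003 }
slope deg 1.69 edge z 29.7 wall z 28.7 seated 23; n 26096
```

>>> step_arm(
  motion=[
    {"wx": 0.1, "wy": 0.2, "wz": 0, "x": 0.001, "y": -0.006, "z": 0.0005, "grip": -1},
  ],
)

```text
time_s: 22.42
position: [0.5283, 0.0789, 0.0291]
ee_rot: [[-0.999, -0.054, 0.001], [-0.054, 0.999, -0.003], [-0.001, -0.004, -1.0]]
wrist_force: [-0.9, 0.2, -0.5]
width: 0.0232
```

```bash
python3 L.py;python3 fl.py w19 1
```

```text
t 22.43 carrier x,y mm [  1.5 106.2] z 29.1 past edge 30.3 F [-0.9  0.2 -0.5] w 23.2
yaw -176.9 tilt x,y deg [ 0.08 -0.2 ]
slope deg 3.25 edge z 32.6 wall z 30.7 seated 23; n 25708
```

The pushing force fell to zero and the +y wall stands about 7.7 mm up, so that side sprang free with a tilt of 3.25°. I'll withdraw and check.

>>> step_arm(
  motion=[
    {"wx": 0, "wy": 0, "wz": 0, "x": 0, "y": 0.008, "z": 0, "grip": -1},
    {"wx": 0, "wy": 0, "wz": 0, "x": 0, "y": 0.01, "z": 0, "grip": -1},
    {"wx": 0, "wy": 0, "wz": 0, "x": 0, "y": 0.015, "z": 0, "grip": -1},
    {"wx": 0, "wy": 0, "wz": 0, "x": 0, "y": 0.015, "z": -0.001, "grip": -1},
    {"wx": 0, "wy": 0, "wz": 0, "x": 0, "y": 0.015, "z": -0.002, "grip": -1},
    {"wx": 0, "wy": 0, "wz": 0, "x": 0, "y": 0.005, "z": -0.03, "grip": -1},
    {"wx": 0, "wy": 0, "wz": 0, "x": 0, "y": 0, "z": -0.05, "grip": -1},
    {"wx": 0, "wy": 0, "wz": 0, "x": 0, "y": 0, "z": -0.04, "grip": -1},
    {"wx": 0, "wy": 0, "wz": 0, "x": 0, "y": 0, "z": -0.02, "grip": -1},
    {"wx": 0, "wy": 0, "wz": 0, "x": 0, "y": 0, "z": 0, "grip": -1},
  ],
)

```text
time_s: 23.72
position: [0.5226, 0.1563, 0.1753]
ee_rot: [[-0.998, -0.057, -0.002], [-0.057, 0.998, -0.005], [0.002, -0.005, -1.0]]
wrist_force: [1.0, -0.6, -2.1]
width: 0.0233
```

```bash
python3 L.py;python3 fl.py w20 1; python3 go.py .425 .11 .2 123
```

```text
t 23.73 carrier x,y mm [ -0.2 183.7] z 175.3 past edge -47.2 F [ 1.  -0.6 -2.1] w 23.3
yaw -176.73 tilt x,y deg [-0.1 -0.3]
slope deg 3.76 edge z 34.0 wall z 31.8 seated 23; n 7060
t 23.77 pos [0.5221 0.1561 0.1743] d [-0.0971 -0.0461  0.0257] rv [-3.800e-01 -3.000e-02  6.027e+01] F [-0.3  0.  -1.4] w 0.0236 n 7
{ "wx":-0.05, "wy":-0, "wz":8.61, "x":0.0142, "y":-0.0058, "z":-0.0036 }
{ "wx":-0.05, "wy":-0, "wz":8.61, "x":0.0132, "y":-0.0079, "z":-0.0036 }
{ "wx":-0.05, "wy":-0, "wz":8.61, "x":0.0119, "y":-0.0098, "z":-0.0036 }
{ "wx":-0.05, "wy":-0, "wz":8.61, "x":0.0103, "y":-0.0114, "z":-0.0036 }
{ "wx":-0.05, "wy":-0, "wz":8.61, "x":0.0085, "y":-0.0128, "z":-0.0036 }
{ "wx":-0.05, "wy":-0, "wz":8.61, "x":0.0064, "y":-0.014, "z":-0.0036 }
{ "wx":-0.05, "wy":-0, "wz":8.61, "x":0.0043, "y":-0.0148, "z":-0.0037 }
```

>>> step_arm(
  motion=[
    {"wx": 0, "wy": 0, "wz": 8.6, "x": 0.014, "y": -0.006, "z": -0.004, "grip": -1},
    {"wx": 0, "wy": 0, "wz": 8.6, "x": 0.013, "y": -0.008, "z": -0.004, "grip": -1},
    {"wx": 0, "wy": 0, "wz": 8.6, "x": 0.012, "y": -0.01, "z": -0.004, "grip": -1},
    {"wx": 0, "wy": 0, "wz": 8.6, "x": 0.01, "y": -0.011, "z": -0.004, "grip": -1},
    {"wx": 0, "wy": 0, "wz": 8.6, "x": 0.008, "y": -0.013, "z": -0.004, "grip": -1},
    {"wx": 0, "wy": 0, "wz": 8.6, "x": 0.006, "y": -0.014, "z": -0.004, "grip": -1},
    {"wx": 0, "wy": 0, "wz": 8.6, "x": 0.004, "y": -0.015, "z": -0.004, "grip": -1},
  ],
)

```text
time_s: 24.65
position: [0.4189, 0.1105, 0.193]
ee_rot: [[-0.519, 0.855, -0.021], [0.855, 0.519, -0.007], [0.005, -0.021, -1.0]]
wrist_force: [-0.6, 0.5, -1.6]
width: 0.0234
```

```bash
python3 go.py .41 -.1 .19 63
```

```text
t 24.65 pos [0.4189 0.1105 0.193 ] d [-0.0089 -0.2105 -0.003 ] rv [-1.25  0.37 58.24] F [-0.6  0.5 -1.6] w 0.0234 n 6
{ "wx":-0.21, "wy":0.06, "wz":9.71, "x":-0.0292, "y":-0.0194, "z":0.0008 }
{ "wx":-0.21, "wy":0.06, "wz":9.71, "x":-0.0321, "y":-0.0142, "z":0.0007 }
{ "wx":-0.21, "wy":0.06, "wz":9.71, "x":-0.034, "y":-0.0086, "z":0.0006 }
{ "wx":-0.21, "wy":0.06, "wz":9.71, "x":-0.035, "y":-0.0028, "z":0.0006 }
{ "wx":-0.21, "wy":0.06, "wz":9.71, "x":-0.035, "y":0.0032, "z":0.0005 }
{ "wx":-0.21, "wy":0.06, "wz":9.71, "x":-0.0339, "y":0.009, "z":0.0005 }
```

>>> step_arm(
  motion=[
    {"wx": -0.2, "wy": 0.1, "wz": 9.7, "x": -0.029, "y": -0.019, "z": 0, "grip": -1},
    {"wx": -0.2, "wy": 0.1, "wz": 9.7, "x": -0.032, "y": -0.014, "z": 0, "grip": -1},
    {"wx": -0.2, "wy": 0.1, "wz": 9.7, "x": -0.034, "y": -0.009, "z": 0, "grip": -1},
    {"wx": -0.2, "wy": 0.1, "wz": 9.7, "x": -0.035, "y": -0.003, "z": 0, "grip": -1},
    {"wx": -0.2, "wy": 0.1, "wz": 9.7, "x": -0.035, "y": 0.003, "z": 0, "grip": -1},
    {"wx": -0.2, "wy": 0.1, "wz": 9.7, "x": -0.034, "y": 0.009, "z": 0, "grip": -1},
  ],
)

```text
time_s: 25.4
position: [0.4026, -0.1017, 0.1855]
ee_rot: [[0.479, 0.878, -0.012], [0.878, -0.479, 0.007], [0.001, -0.013, -1.0]]
wrist_force: [1.5, 0.1, -1.8]
width: 0.0235
```

```bash
python3 ins.py 0 -165 110 3 .05
```

```text
t 25.4 pos [ 0.4026 -0.1017  0.1855] d [ 0.1384 -0.0903 -0.0755] rv [-0.72  0.36 58.37] F [ 1.5  0.1 -1.8] w 0.0235 n 6
{ "wx":-0.12, "wy":0.06, "wz":9.73, "x":-0.0022, "y":0.0276, "z":0.0122 }
{ "wx":-0.12, "wy":0.06, "wz":9.73, "x":0.0025, "y":0.0276, "z":0.0123 }
{ "wx":-0.12, "wy":0.06, "wz":9.73, "x":0.0071, "y":0.0267, "z":0.0123 }
{ "wx":-0.12, "wy":0.06, "wz":9.73, "x":0.0115, "y":0.0251, "z":0.0124 }
{ "wx":-0.12, "wy":0.06, "wz":9.73, "x":0.0156, "y":0.0228, "z":0.0125 }
{ "wx":-0.12, "wy":0.06, "wz":9.73, "x":0.0192, "y":0.0198, "z":0.0125 }
```

>>> step_arm(
  motion=[
    {"wx": -0.1, "wy": 0.1, "wz": 9.7, "x": -0.002, "y": 0.028, "z": 0.005, "grip": -1},
    {"wx": -0.1, "wy": 0.1, "wz": 9.7, "x": 0.003, "y": 0.028, "z": 0.01, "grip": -1},
    {"wx": -0.1, "wy": 0.1, "wz": 9.7, "x": 0.007, "y": 0.027, "z": 0.012, "grip": -1},
    {"wx": -0.1, "wy": 0.1, "wz": 9.7, "x": 0.012, "y": 0.025, "z": 0.015, "grip": -1},
    {"wx": -0.1, "wy": 0.1, "wz": 9.7, "x": 0.016, "y": 0.023, "z": 0.015, "grip": -1},
    {"wx": -0.1, "wy": 0.1, "wz": 9.7, "x": 0.019, "y": 0.02, "z": 0.015, "grip": -1},
    {"wx": 0, "wy": 0, "wz": 0, "x": 0, "y": 0, "z": 0, "grip": -1},
    {"wx": 0, "wy": 0, "wz": 0, "x": 0, "y": 0, "z": 0, "grip": -1},
  ],
)

```text
time_s: 26.4
position: [0.5402, -0.1954, 0.0969]
ee_rot: [[1.0, 0.017, -0.013], [0.017, -1.0, 0.012], [-0.013, -0.012, -1.0]]
wrist_force: [0.5, -0.7, -0.5]
width: 0.0236
```

```bash
python3 ins.py -.6 -160 31 3 .02; python3 fl.py w21 -1
```

```text
t 26.4 pos [ 0.5402 -0.1954  0.0969] d [-0.      0.0084 -0.0659] rv [-0.7   0.72 -2.05] F [ 0.5 -0.7 -0.5] w 0.0236 n 4
{ "wx":-0.18, "wy":0.18, "wz":-0.51, "x":0.0002, "y":-0.0019, "z":0.0165 }
{ "wx":-0.18, "wy":0.18, "wz":-0.51, "x":0.0002, "y":-0.0019, "z":0.0165 }
{ "wx":-0.18, "wy":0.18, "wz":-0.51, "x":0.0002, "y":-0.002, "z":0.0165 }
{ "wx":-0.18, "wy":0.18, "wz":-0.51, "x":0.0001, "y":-0.002, "z":0.0165 }
slope deg -4.11 edge z 24.1 wall z 26.5 seated 23; n 10930
```

>>> step_arm(
  motion=[
    {"wx": -0.3, "wy": 0.3, "wz": -0.7, "x": 0, "y": -0.002, "z": 0.017, "grip": -1},
    {"wx": -0.3, "wy": 0.3, "wz": -0.7, "x": 0, "y": -0.002, "z": 0.017, "grip": -1},
    {"wx": -0.1, "wy": 0.1, "wz": -0.6, "x": 0, "y": -0.002, "z": 0.016, "grip": -1},
    {"wx": 0, "wy": 0, "wz": 0, "x": 0, "y": 0, "z": 0.01, "grip": -1},
    {"wx": 0, "wy": 0, "wz": 0, "x": 0, "y": 0, "z": 0, "grip": -1},
    {"wx": 0, "wy": 0, "wz": 0, "x": 0, "y": 0, "z": 0, "grip": -1},
  ],
)

```text
time_s: 27.2
position: [0.5385, -0.1872, 0.0387]
ee_rot: [[0.998, 0.059, 0.004], [0.059, -0.998, -0.002], [0.004, 0.002, -1.0]]
wrist_force: [-0.2, 0.2, -1.7]
width: 0.0233
```

```bash
python3 ins.py -.6 -142 30.3 3 .02; python3 L.py; python3 fl.py w22 -1
```

```text
t 27.2 pos [ 0.5385 -0.1872  0.0387] d [ 0.0008  0.0181 -0.0084] rv [ 0.14 -0.2   0.4 ] F [-0.2  0.2 -1.7] w 0.0233 n 2
{ "wx":0.07, "wy":-0.1, "wz":0.2, "x":0.0009, "y":-0.009, "z":0.0042 }
{ "wx":0.07, "wy":-0.1, "wz":0.2, "x":0.0009, "y":-0.009, "z":0.0042 }
t 27.2 carrier x,y mm [  -2.3 -160.1] z 38.7 past edge -23.6 F [-0.2  0.2 -1.7] w 23.3
yaw 3.4 tilt x,y deg [ 0.21 -0.13]
slope deg -3.96 edge z 24.1 wall z 26.5 seated 23; n 14429
```

>>> step_arm(
  motion=[
    {"wx": 0.1, "wy": -0.2, "wz": 0.3, "x": 0.001, "y": -0.006, "z": 0.005, "grip": -1},
    {"wx": 0, "wy": 0, "wz": 0.1, "x": 0.001, "y": -0.006, "z": 0.004, "grip": -1},
    {"wx": 0, "wy": 0, "wz": 0, "x": 0, "y": 0, "z": 0, "grip": -1},
    {"wx": 0, "wy": 0, "wz": 0, "x": 0, "y": 0, "z": 0, "grip": -1},
  ],
)

```text
time_s: 27.75
position: [0.5403, -0.1743, 0.0298]
ee_rot: [[0.999, 0.052, 0.001], [0.052, -0.999, -0.001], [0.001, 0.001, -1.0]]
wrist_force: [-1.2, -0.1, -1.2]
width: 0.0233
```

```bash
python3 ins.py -.6 -130 29.5 3 .02; python3 L.py
```

```text
t 27.75 pos [ 0.5403 -0.1743  0.0298] d [-0.0017  0.0172 -0.0003] rv [ 0.06 -0.05 -0.02] F [-1.2 -0.1 -1.2] w 0.0233 n 1
{ "wx":0.06, "wy":-0.05, "wz":-0.02, "x":-0.0008, "y":-0.0173, "z":0.0003 }
t 27.75 carrier x,y mm [   0.2 -147.3] z 29.8 past edge -10.8 F [-1.2 -0.1 -1.2] w 23.3
yaw 2.98 tilt x,y deg [ 0.05 -0.06]
```

>>> step_arm(
  motion=[
    {"wx": 0, "wy": 0, "wz": 0, "x": -0.0005, "y": -0.008, "z": 0.0005, "grip": -1},
    {"wx": 0, "wy": 0, "wz": 0, "x": -0.0005, "y": -0.008, "z": 0.0005, "grip": -1},
    {"wx": 0, "wy": 0, "wz": 0, "x": 0, "y": 0, "z": 0, "grip": -1},
  ],
)

```text
time_s: 28.12
position: [0.5386, -0.1574, 0.0291]
ee_rot: [[0.999, 0.052, 0.002], [0.052, -0.999, -0.001], [0.002, 0.001, -1.0]]
wrist_force: [0.0, 0.3, -1.6]
width: 0.0231
```

```bash
python3 L.py
```

```text
t 28.12 carrier x,y mm [  -0.6 -130.3] z 29.1 past edge 6.2 F [ 0.   0.3 -1.6] w 23.1
yaw 2.97 tilt x,y deg [ 0.1  -0.07]
```

>>> step_arm(
  motion=[
    {"wx": 0, "wy": 0, "wz": 0, "x": 0, "y": -0.005, "z": 0, "grip": -1},
    {"wx": 0.1, "wy": 0, "wz": 0, "x": -0.0005, "y": -0.006, "z": 0, "grip": -1},
    {"wx": 0.3, "wy": -0.1, "wz": 0, "x": -0.001, "y": -0.006, "z": 0.001, "grip": -1},
    {"wx": 0.4, "wy": -0.1, "wz": 0, "x": -0.001, "y": -0.006, "z": 0.001, "grip": -1},
  ],
)

```text
time_s: 28.62
position: [0.537, -0.1378, 0.0289]
ee_rot: [[0.999, 0.049, 0.002], [0.049, -0.999, 0.004], [0.002, -0.004, -1.0]]
wrist_force: [-0.2, -3.0, 4.5]
width: 0.0232
```

```bash
python3 L.py; python3 fl.py w23 -1
```

```text
t 28.62 carrier x,y mm [  -1.2 -110.7] z 28.9 past edge 25.8 F [-0.2 -3.   4.5] w 23.2
yaw 2.82 tilt x,y deg [0.11 0.23]
slope deg -0.41 edge z 30.6 wall z 30.8 seated 23; n 27101
```

>>> step_arm(
  motion=[
    {"wx": -0.1, "wy": -0.1, "wz": 0, "x": 0, "y": -0.004, "z": 0, "grip": -1},
  ],
)

```text
time_s: 28.8
position: [0.5368, -0.1332, 0.029]
ee_rot: [[0.999, 0.049, 0.0], [0.049, -0.999, 0.003], [0.0, -0.003, -1.0]]
wrist_force: [0.4, -1.9, 1.3]
width: 0.0229
```

```bash
python3 L.py; python3 fl.py w24 -1
```

```text
t 28.8 carrier x,y mm [  -1.2 -106.1] z 29.0 past edge 30.4 F [ 0.4 -1.9  1.3] w 22.9
yaw 2.83 tilt x,y deg [0.02 0.15]
slope deg 0.76 edge z 32.0 wall z 31.5 seated 23; n 26534
```

>>> step_arm(
  motion=[
    {"wx": 0, "wy": 0, "wz": 0, "x": 0, "y": 0.008, "z": 0, "grip": -1},
    {"wx": 0, "wy": 0, "wz": 0, "x": 0, "y": 0.01, "z": 0, "grip": -1},
    {"wx": 0, "wy": 0, "wz": 0, "x": 0, "y": 0.015, "z": 0, "grip": -1},
    {"wx": 0, "wy": 0, "wz": 0, "x": 0, "y": 0.015, "z": 0, "grip": -1},
    {"wx": 0, "wy": 0, "wz": 0, "x": 0, "y": 0.015, "z": -0.002, "grip": -1},
    {"wx": 0, "wy": 0, "wz": 0, "x": 0, "y": 0, "z": -0.03, "grip": -1},
    {"wx": 0, "wy": 0, "wz": 0, "x": 0, "y": 0, "z": -0.04, "grip": -1},
    {"wx": 0, "wy": 0, "wz": 0, "x": 0, "y": 0, "z": -0.02, "grip": -1},
    {"wx": 0, "wy": 0, "wz": 0, "x": 0, "y": 0, "z": 0, "grip": -1},
  ],
)

```text
time_s: 29.98
position: [0.5388, -0.2044, 0.1215]
ee_rot: [[0.999, 0.047, -0.004], [0.047, -0.999, 0.005], [-0.004, -0.005, -1.0]]
wrist_force: [0.3, 0.0, -2.3]
width: 0.0236
```

```bash
python3 L.py; python3 fl.py w25 -1; python3 go.py .6887 -.2 .11 12.75
```

```text
t 29.98 carrier x,y mm [  -2.8 -177.3] z 121.5 past edge -40.8 F [ 0.3  0.  -2.3] w 23.6
yaw 2.67 tilt x,y deg [-0.22  0.27]
slope deg 0.55 edge z 32.0 wall z 31.7 seated 23; n 7390
t 30.02 pos [ 0.5385 -0.2041  0.1206] d [ 0.1502  0.0041 -0.0106] rv [ -0.34   0.24 -10.09] F [-0.1 -0.1 -1.3] w 0.0233 n 4
{ "wx":-0.08, "wy":0.06, "wz":-2.52, "x":0.0376, "y":0.0007, "z":0.0025 }
{ "wx":-0.08, "wy":0.06, "wz":-2.52, "x":0.0375, "y":0.0024, "z":0.0025 }
{ "wx":-0.08, "wy":0.06, "wz":-2.52, "x":0.0374, "y":0.004, "z":0.0025 }
{ "wx":-0.08, "wy":0.06, "wz":-2.52, "x":0.0372, "y":0.0057, "z":0.0026 }
```

View pics/w25.png

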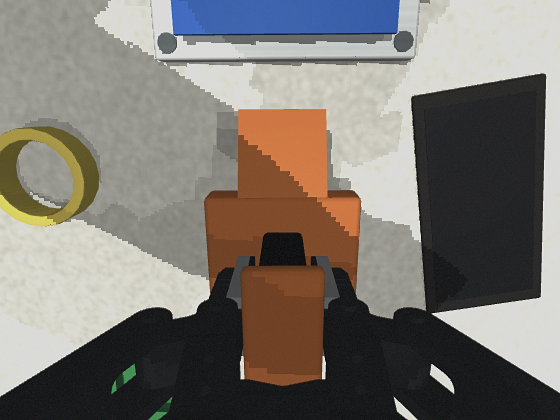

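>>> step_arm(
  motion=[
    {"wx": -0.1, "wy": 0.1, "wz": -2.5, "x": 0.037, "y": 0, "z": 0.001, "grip": -1},
    {"wx": -0.1, "wy": 0.1, "wz": -2.5, "x": 0.037, "y": 0.001, "z": 0.002, "grip": -1},
    {"wx": -0.1, "wy": 0, "wz": -2.5, "x": 0.037, "y": 0.002, "z": 0.002, "grip": -1},
    {"wx": 0, "wy": 0, "wz": -2.2, "x": 0.036, "y": 0.004, "z": 0.002, "grip": -1},
    {"wx": 0, "wy": 0, "wz": 0, "x": 0, "y": 0, "z": 0, "grip": -1},
    {"wx": 0, "wy": 0, "wz": 0, "x": 0, "y": 0, "z": 0, "grip": -1},
  ],
)

```text
time_s: 30.78
position: [0.6858, -0.1954, 0.1026]
ee_rot: [[0.976, 0.217, -0.013], [0.217, -0.976, 0.005], [-0.011, -0.007, -1.0]]
wrist_force: [-0.5, 0.0, -1.7]
width: 0.0235
```

```bash
python3 go.py .685 -.198 .05 12.4 .02
```

```text
t 30.77 pos [ 0.6858 -0.1954  0.1026] d [-0.0008 -0.0026 -0.0526] rv [-0.41  0.65  0.14] F [-0.5  0.  -1.7] w 0.0235 n 3
{ "wx":-0.14, "wy":0.22, "wz":0.05, "x":-0.0002, "y":0.0009, "z":0.0175 }
{ "wx":-0.14, "wy":0.22, "wz":0.05, "x":-0.0003, "y":0.0009, "z":0.0175 }
{ "wx":-0.14, "wy":0.22, "wz":0.05, "x":-0.0004, "y":0.0008, "z":0.0175 }
```

>>> step_arm(
  motion=[
    {"wx": -0.2, "wy": 0.3, "wz": 0, "x": 0, "y": 0.002, "z": 0.018, "grip": -1},
    {"wx": -0.2, "wy": 0.3, "wz": 0, "x": 0, "y": 0.002, "z": 0.018, "grip": -1},
    {"wx": 0, "wy": 0.1, "wz": 0, "x": 0, "y": 0.002, "z": 0.016, "grip": -1},
    {"wx": 0, "wy": 0, "wz": 0, "x": 0, "y": 0, "z": 0, "grip": -1},
    {"wx": 0, "wy": 0, "wz": 0, "x": 0, "y": 0, "z": 0, "grip": -1},
  ],
)

```text
time_s: 31.4
position: [0.683, -0.2024, 0.049]
ee_rot: [[0.977, 0.214, -0.001], [0.214, -0.977, 0.001], [-0.001, -0.001, -1.0]]
wrist_force: [0.5, 0.4, -0.9]
width: 0.0234
```

```bash
python3 go.py .685 -.198 .0205 12.4 .01
```

```text
t 31.4 pos [ 0.683  -0.2024  0.049 ] d [ 0.002   0.0044 -0.0285] rv [-0.06  0.04 -0.05] F [ 0.5  0.4 -0.9] w 0.0234 n 3
{ "wx":-0.02, "wy":0.01, "wz":-0.02, "x":0.001, "y":-0.0013, "z":0.0095 }
{ "wx":-0.02, "wy":0.01, "wz":-0.02, "x":0.001, "y":-0.0013, "z":0.0095 }
{ "wx":-0.02, "wy":0.01, "wz":-0.02, "x":0.001, "y":-0.0013, "z":0.0095 }
```

>>> step_arm(
  motion=[
    {"wx": 0, "wy": 0, "wz": 0, "x": 0.001, "y": -0.001, "z": 0.0095, "grip": -1},
    {"wx": 0, "wy": 0, "wz": 0, "x": 0.001, "y": -0.001, "z": 0.009, "grip": -1},
    {"wx": 0, "wy": 0, "wz": 0, "x": 0.001, "y": 0, "z": 0.007, "grip": -1},
    {"wx": 0, "wy": 0, "wz": 0, "x": 0, "y": 0, "z": 0.002, "grip": -1},
    {"wx": 0, "wy": 0, "wz": 0, "x": 0, "y": 0, "z": 0, "grip": -1},
  ],
)

```text
time_s: 32.02
position: [0.6862, -0.1995, 0.0205]
ee_rot: [[0.977, 0.214, 0.0], [0.214, -0.977, 0.0], [0.0, -0.0, -1.0]]
wrist_force: [0.6, -0.4, -2.4]
width: 0.0235
```

```bash
python3 go.py .685 -.198 .0195 12.4 .01
```

```text
t 32.02 pos [ 0.6862 -0.1995  0.0205] d [-0.0012  0.0015 -0.001 ] rv [-0.01 -0.03 -0.03] F [ 0.6 -0.4 -2.4] w 0.0235 n 1
{ "wx":-0.01, "wy":-0.03, "wz":-0.03, "x":-0.0009, "y":-0.0017, "z":0.001 }
```

>>> step_arm(
  motion=[
    {"wx": 0, "wy": 0, "wz": 0, "x": 0, "y": 0, "z": 0.0015, "grip": -1},
    {"wx": 0, "wy": 0, "wz": 0, "x": 0, "y": 0, "z": 0, "grip": -1},
    {"wx": 0, "wy": 0, "wz": 0, "x": 0, "y": 0, "z": 0, "grip": 0},
    {"wx": 0, "wy": 0, "wz": 0, "x": 0, "y": 0, "z": 0, "grip": 1},
    {"wx": 0, "wy": 0, "wz": 0, "x": 0, "y": 0, "z": 0, "grip": 1},
    {"wx": 0, "wy": 0, "wz": 0, "x": 0, "y": 0, "z": 0, "grip": 1},
    {"wx": 0, "wy": 0, "wz": 0, "x": 0, "y": 0, "z": -0.02, "grip": 1},
    {"wx": 0, "wy": 0, "wz": 0, "x": 0, "y": 0, "z": -0.04, "grip": 1},
    {"wx": 0, "wy": 0, "wz": 0, "x": 0, "y": 0, "z": -0.05, "grip": 1},
    {"wx": 0, "wy": 0, "wz": 0, "x": 0, "y": -0.03, "z": -0.05, "grip": 1},
    {"wx": 0, "wy": 0, "wz": 0, "x": 0, "y": -0.03, "z": -0.02, "grip": 1},
    {"wx": 0, "wy": 0, "wz": 0, "x": 0, "y": 0, "z": 0, "grip": 1},
  ],
)

```text
time_s: 33.52
position: [0.6727, -0.1395, 0.2041]
ee_rot: [[0.977, 0.213, 0.0], [0.213, -0.977, 0.001], [0.0, -0.001, -1.0]]
wrist_force: [0.7, -0.7, -1.1]
width: 0.0855
```

```bash
cat > wedge.py <<'E'
import sys
from h import *
from m import rects
fn=sys.argv[1]; st(); snap('wrist',fn)
im,d,p=load(fn);X=cloud(p,d)*1000
hsv=cv2.cvtColor(im,cv2.COLOR_RGB2HSV)
rects(fn,(5,150,60),(20,255,255),.008,500)
rects(fn,(0,0,0),(180,255,60),.004,3000)
E
python3 wedge.py w26; python3 go.py .5324 -.0272 .2 93
```

```text
33.525 [ 0.6727 -0.1395  0.2041] [[0.977, 0.213, 0.0], [0.213, -0.977, 0.001], [0.0, -0.001, -1.0]] [ 0.7 -0.7 -1.1] 0.0855
px (247, 314) area 5550.0 c mm [ 668.8 -289.1] size [ 66.1 133.6] long axis deg 109.2
px (279, 344) area 40776.5 c mm [ 710.6 -324.3] size [189.7 651.2] long axis deg 12.3
px (281, 234) area 12423.5 c mm [ 685.2 -198.3] size [ 89.6 169.2] long axis deg 102.3
t 33.58 pos [ 0.6727 -0.1404  0.203 ] d [-0.1403  0.1132 -0.003 ] rv [-8.000e-02 -1.000e-02 -8.073e+01] F [ 0.1 -1.  -1.1] w 0.0855 n 9
{ "wx":-0.01, "wy":-0, "wz":-8.97, "x":-0.0126, "y":-0.0156, "z":0.0004 }
{ "wx":-0.01, "wy":-0, "wz":-8.97, "x":-0.01, "y":-0.0174, "z":0.0004 }
{ "wx":-0.01, "wy":-0, "wz":-8.97, "x":-0.0071, "y":-0.0187, "z":0.0004 }
{ "wx":-0.01, "wy":-0, "wz":-8.97, "x":-0.0041, "y":-0.0196, "z":0.0004 }
{ "wx":-0.01, "wy":-0, "wz":-8.97, "x":-0.001, "y":-0.02, "z":0.0003 }
{ "wx":-0.01, "wy":-0, "wz":-8.97, "x":0.0021, "y":-0.0199, "z":0.0003 }
{ "wx":-0.01, "wy":-0, "wz":-8.97, "x":0.0052, "y":-0.0193, "z":0.0003 }
{ "wx":-0.01, "wy":-0, "wz":-8.97, "x":0.0081, "y":-0.0183, "z":0.0003 }
{ "wx":-0.01, "wy":-0, "wz":-8.97, "x":0.0109, "y":-0.0168, "z":0.0003 }
```

View pics/w26.png

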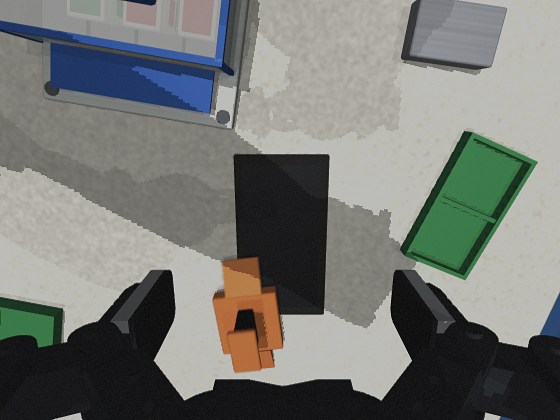

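The wedge has been knocked off its rest, to about (0.669,-0.289), with its far blade still on the rest. That must be the announced disturbance, and I'll mend it last. Now the cover.

>>> step_arm(
  motion=[
    {"wx": 0, "wy": 0, "wz": -9, "x": -0.0126, "y": -0.0156, "z": 0, "grip": 1},
    {"wx": 0, "wy": 0, "wz": -9, "x": -0.01, "y": -0.0174, "z": 0, "grip": 1},
    {"wx": 0, "wy": 0, "wz": -9, "x": -0.007, "y": -0.0187, "z": 0, "grip": 1},
    {"wx": 0, "wy": 0, "wz": -9, "x": -0.004, "y": -0.0196, "z": 0, "grip": 1},
    {"wx": 0, "wy": 0, "wz": -9, "x": -0.001, "y": -0.02, "z": 0, "grip": 1},
    {"wx": 0, "wy": 0, "wz": -9, "x": 0.002, "y": -0.02, "z": 0, "grip": 1},
    {"wx": 0, "wy": 0, "wz": -9, "x": 0.005, "y": -0.019, "z": 0, "grip": 1},
    {"wx": 0, "wy": 0, "wz": -9, "x": 0.008, "y": -0.018, "z": 0, "grip": 1},
    {"wx": 0, "wy": 0, "wz": -9, "x": 0.011, "y": -0.017, "z": 0, "grip": 1},
    {"wx": 0, "wy": 0, "wz": 0, "x": 0, "y": -0.04, "z": 0, "grip": 1},
    {"wx": 0, "wy": 0, "wz": 0, "x": 0, "y": 0, "z": 0, "grip": 1},
    {"wx": 0, "wy": 0, "wz": 0, "x": 0, "y": 0, "z": 0, "grip": 1},
  ],
)

```text
time_s: 35.08
position: [0.4799, -0.036, 0.1828]
ee_rot: [[-0.098, 0.995, -0.034], [0.995, 0.099, 0.007], [0.01, -0.033, -0.999]]
wrist_force: [0.3, 0.2, 0.6]
width: 0.0853
```

Run:
```python
from L import *
st()
im,d,p=snap('wrist','w27')
X=cloud(p,d)*1000; hsv=cv2.cvtColor(im,cv2.COLOR_RGB2HSV)
m=(cv2.inRange(hsv,(105,130,40),(125,255,255))>0)&(X[...,2]>103)&(X[...,2]<122)&(np.hypot(X[...,0]-532,X[...,1]+27)<60)
print(m.sum(),X[m].mean(0));r=cv2.minAreaRect(X[m][:,:2].astype(np.float32));print(r)
Q=X/1e3-np.r_[C,0]; cx=Q[...,:2]@ex*1e3; cy=Q[...,:2]@ey*1e3
b=cv2.inRange(hsv,(105,130,40),(125,255,255))>0
for s in(1,-1):
    k=b&(abs(cx)<62)&(cy*s>40)&(cy*s<67)&(X[...,2]<45); print('flange',s,k.sum(),np.median(X[k][:,2]))
```

```text
35.075 [ 0.4799 -0.036   0.1828] [[-0.098, 0.995, -0.034], [0.995, 0.099, 0.007], [0.01, -0.033, -0.999]] [0.3 0.2 0.6] 0.0853
2079 [528.39093114 -25.2340425  111.26596891]
((531.236572265625, -24.86797523498535), (69.43623352050781, 13.802331924438477), 3.0753400325775146)
flange 1 2705 29.833655744061787
flange -1 4284 31.859308674097633
```

View pics/w27.png

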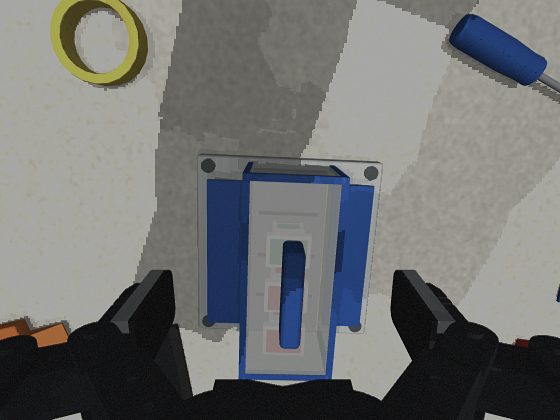

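Run:
```python
from L import *
def an(fn):
    im,d,p=load(fn)
    X=cloud(p,d)*1000; hsv=cv2.cvtColor(im,cv2.COLOR_RGB2HSV)
    Q=X/1e3-np.r_[C,0]; cx=Q[...,:2]@ex*1e3; cy=Q[...,:2]@ey*1e3
    b=cv2.inRange(hsv,(105,130,40),(125,255,255))>0
    for s in(1,-1):
        k=b&(abs(cx)<62)&(cy*s>38)&(cy*s<67)&(X[...,2]<45)
        if k.sum()<50: continue
        for lo,hi in((-60,-20),(-20,20),(20,60)):
            kk=k&(cx>lo)&(cx<hi)
            if kk.sum()>30:
                f=np.polyfit(cy[kk]*s,X[kk][:,2],1); print(fn,s,(lo,hi),kk.sum(),'med z',np.round(np.median(X[kk][:,2]),1),'wall,edge',np.round(np.polyval(f,[35,69]),1))
        l=(~b)&(abs(cx)<60)&(cy*s>72)&(cy*s<79)&(hsv[...,1]<60); print('  ledge',s,l.sum(),np.median(X[l][:,2]))
an('w3');an('w27');an('w26');an('w4')
```

```text
w3 1 (-60, -20) 1141 med z 23.7 wall,edge [23.8 23.6]
w3 1 (-20, 20) 1147 med z 23.7 wall,edge [23.7 23.6]
w3 1 (20, 60) 1149 med z 23.7 wall,edge [23.8 23.6]
  ledge 1 839 14.62979118887158
w3 -1 (-60, -20) 268 med z 24.1 wall,edge [23.9 24.1]
w3 -1 (-20, 20) 266 med z 24.0 wall,edge [24.7 23.8]
w3 -1 (20, 60) 270 med z 24.0 wall,edge [24.1 24. ]
  ledge -1 489 14.7244143139758
w27 1 (-60, -20) 958 med z 29.8 wall,edge [30.4 29.6]
w27 1 (-20, 20) 867 med z 29.9 wall,edge [30.5 29.5]
w27 1 (20, 60) 795 med z 29.8 wall,edge [30.3 29.5]
  ledge 1 620 14.613410936796289
w27 -1 (-60, -20) 1567 med z 31.9 wall,edge [31.6 32.2]
w27 -1 (-20, 20) 1445 med z 31.9 wall,edge [31.6 32.1]
w27 -1 (20, 60) 1301 med z 31.8 wall,edge [31.5 32.1]
  ledge -1 1792 15.632363859080762
w26 -1 (-60, -20) 1899 med z 31.9 wall,edge [31.6 32.3]
w26 -1 (-20, 20) 1858 med z 31.9 wall,edge [31.6 32.2]
w26 -1 (20, 60) 1823 med z 32.0 wall,edge [31.6 32.3]
  ledge -1 1128 14.613018583449593
w4 -1 (-60, -20) 1844 med z 24.0 wall,edge [23.9 24.1]
w4 -1 (-20, 20) 1820 med z 24.0 wall,edge [23.8 24.1]
w4 -1 (20, 60) 1771 med z 23.9 wall,edge [23.9 24. ]
  ledge -1 1154 14.655523637898632
```

The +y wall reads 6.7 mm up, just over the 6.5 mm free mark. I'll level the tool and look again before touching the cover.

```bash
python3 go.py .47 .01 .19 93
```

```text
t 35.12 pos [ 0.4798 -0.0359  0.1828] d [-0.0098  0.0459  0.0072] rv [-1.93 -0.56  2.65] F [-0.3 -0.1  0.3] w 0.0856 n 1
{ "wx":-1.93, "wy":-0.56, "wz":2.65, "x":0.0467, "y":-0.0055, "z":-0.0066 }
```

>>> step_arm(
  motion=[
    {"wx": -1, "wy": -0.3, "wz": 1.3, "x": 0.023, "y": -0.003, "z": -0.004, "grip": 1},
    {"wx": -1, "wy": -0.3, "wz": 1.3, "x": 0.023, "y": -0.003, "z": -0.004, "grip": 1},
    {"wx": 0, "wy": 0, "wz": 0, "x": 0, "y": 0, "z": 0, "grip": 1},
    {"wx": 0, "wy": 0, "wz": 0, "x": 0, "y": 0, "z": 0, "grip": 1},
  ],
)

```text
time_s: 35.62
position: [0.4724, 0.0091, 0.189]
ee_rot: [[-0.051, 0.999, -0.001], [0.999, 0.051, -0.001], [-0.001, -0.001, -1.0]]
wrist_force: [-0.4, 0.5, 0.7]
width: 0.0855
```

Run:
```python
from L import *
st()
snap('wrist','w28'); snap('scene','s28')
def an(fn):
    im,d,p=load(fn)
    X=cloud(p,d)*1000; hsv=cv2.cvtColor(im,cv2.COLOR_RGB2HSV)
    Q=X/1e3-np.r_[C,0]; cx=Q[...,:2]@ex*1e3; cy=Q[...,:2]@ey*1e3
    b=cv2.inRange(hsv,(105,130,40),(125,255,255))>0
    for s in(1,-1):
        k=b&(abs(cx)<60)&(cy*s>38)&(cy*s<67)&(X[...,2]<45)
        if k.sum()<50: continue
        f=np.polyfit(cy[k]*s,X[k][:,2],1); print(fn,s,k.sum(),'med z',np.round(np.median(X[k][:,2]),1),'wall,edge',np.round(np.polyval(f,[35,69]),1))
        l=(~b)&(abs(cx)<60)&(cy*s>73)&(cy*s<78); print('  ledge',s,l.sum(),np.median(X[l][:,2]))
    k=b&(X[...,2]>103)&(X[...,2]<122)&(np.hypot(cx,cy)<60); print(k.sum(),X[k].mean(0),cv2.minAreaRect(X[k][:,:2].astype(np.float32)))
an('w28'); an('s28'); an('scene0')
```

```text
35.625 [0.4724 0.0091 0.189 ] [[-0.051, 0.999, -0.001], [0.999, 0.051, -0.001], [-0.001, -0.001, -1.0]] [-0.4  0.5  0.7] 0.0855
w28 1 4156 med z 29.9 wall,edge [30.3 29.6]
  ledge 1 649 14.609891025917612
w28 -1 2165 med z 32.0 wall,edge [31.5 32.2]
  ledge -1 359 14.669951750375695
1977 [528.24834912 -24.02425097 111.10736365] ((531.28125, -24.362314224243164), (69.2519302368164, 13.649612426757812), 3.025424003601074)
s28 1 276 med z 28.2 wall,edge [28.2 28.2]
  ledge 1 1172 474.40180382714146
0 [nan nan nan] ((0.0, 0.0), (0.0, 0.0), 0.0)
scene0 1 376 med z 21.8 wall,edge [21.5 22. ]
  ledge 1 71 12.581637022790485
32 [535.2778726  -23.87758873 103.85757931] ((534.0265502929688, -23.74822425842285), (61.92706298828125, 8.996482849121094), 2.1338069438934326)<stdin>:14: RuntimeWarning: Mean of empty slice.
  ret = um.true_divide(
```

View pics/w28.png

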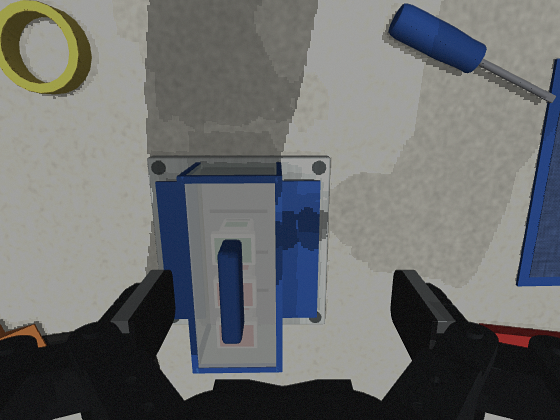

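Level view: +y is up 6.6 mm and -y 7.6 mm, at a tilt of about 1°. +y settled from 8.1 mm onto its bar when the -y push shifted the cover, and it holds steady there. Both sides are past the 6.5 mm free mark, so I'll grip the rib.

```bash
python3 go.py .5313 -.0245 .15 93 .025
```

```text
t 35.73 pos [0.4724 0.0089 0.189 ] d [ 0.0589 -0.0334 -0.039 ] rv [-0.06  0.02 -0.12] F [-0.2  0.5 -0. ] w 0.0855 n 4
{ "wx":-0.01, "wy":0.01, "wz":-0.03, "x":-0.0091, "y":0.0143, "z":0.0097 }
{ "wx":-0.01, "wy":0.01, "wz":-0.03, "x":-0.0091, "y":0.0143, "z":0.0098 }
{ "wx":-0.01, "wy":0.01, "wz":-0.03, "x":-0.0091, "y":0.0143, "z":0.0098 }
{ "wx":-0.01, "wy":0.01, "wz":-0.03, "x":-0.0091, "y":0.0143, "z":0.0098 }
```

>>> step_arm(
  motion=[
    {"wx": 0, "wy": 0, "wz": 0, "x": -0.009, "y": 0.014, "z": 0.009, "grip": 1},
    {"wx": 0, "wy": 0, "wz": 0, "x": -0.009, "y": 0.014, "z": 0.009, "grip": 1},
    {"wx": 0, "wy": 0, "wz": 0, "x": -0.009, "y": 0.014, "z": 0.009, "grip": 1},
    {"wx": 0, "wy": 0, "wz": 0, "x": -0.006, "y": 0.014, "z": 0.009, "grip": 1},
    {"wx": 0, "wy": 0, "wz": 0, "x": 0, "y": 0, "z": 0, "grip": 1},
    {"wx": 0, "wy": 0, "wz": 0, "x": 0, "y": 0, "z": 0, "grip": 1},
  ],
)

```text
time_s: 36.48
position: [0.5349, -0.0254, 0.1484]
ee_rot: [[-0.048, 0.999, -0.004], [0.999, 0.048, -0.0], [0.0, -0.004, -1.0]]
wrist_force: [0.9, -0.7, 0.5]
width: 0.0852
```

```bash
python3 go.py .5313 -.0245 .09 93 .015
```

```text
t 36.48 pos [ 0.5349 -0.0254  0.1484] d [-0.0036  0.0009 -0.0584] rv [-0.21 -0.01 -0.25] F [ 0.9 -0.7  0.5] w 0.0852 n 4
{ "wx":-0.05, "wy":-0, "wz":-0.06, "x":0.0003, "y":-0.0008, "z":0.0146 }
{ "wx":-0.05, "wy":-0, "wz":-0.06, "x":0.0003, "y":-0.0008, "z":0.0146 }
{ "wx":-0.05, "wy":-0, "wz":-0.06, "x":0.0003, "y":-0.0009, "z":0.0146 }
{ "wx":-0.05, "wy":-0, "wz":-0.06, "x":0.0003, "y":-0.0009, "z":0.0146 }
```

>>> step_arm(
  motion=[
    {"wx": 0, "wy": 0, "wz": -0.1, "x": 0, "y": -0.001, "z": 0.015, "grip": 1},
    {"wx": 0, "wy": 0, "wz": -0.1, "x": 0, "y": -0.001, "z": 0.015, "grip": 1},
    {"wx": 0, "wy": 0, "wz": 0, "x": 0, "y": -0.001, "z": 0.013, "grip": 1},
    {"wx": 0, "wy": 0, "wz": 0, "x": 0, "y": 0, "z": 0.008, "grip": 1},
    {"wx": 0, "wy": 0, "wz": 0, "x": 0, "y": 0, "z": 0, "grip": 1},
  ],
)

```text
time_s: 37.1
position: [0.5301, -0.0245, 0.0948]
ee_rot: [[-0.053, 0.999, -0.003], [0.999, 0.053, -0.0], [0.0, -0.003, -1.0]]
wrist_force: [0.1, 0.1, -0.6]
width: 0.0855
```

```bash
python3 go.py .5313 -.0245 .09 93 .015
```

```text
t 37.1 pos [ 0.5301 -0.0245  0.0948] d [ 0.0012  0.     -0.0048] rv [-0.18 -0.    0.04] F [ 0.1  0.1 -0.6] w 0.0855 n 1
{ "wx":-0.18, "wy":-0, "wz":0.04, "x":-0.0001, "y":0.0012, "z":0.0047 }
```

>>> step_arm(
  motion=[
    {"wx": -0.2, "wy": 0, "wz": 0, "x": 0, "y": 0.001, "z": 0.004, "grip": 1},
    {"wx": 0, "wy": 0, "wz": 0, "x": 0, "y": 0, "z": 0, "grip": -0.2},
    {"wx": 0, "wy": 0, "wz": 0, "x": 0, "y": 0, "z": 0, "grip": -1},
    {"wx": 0, "wy": 0, "wz": 0, "x": 0, "y": 0, "z": 0, "grip": -1},
    {"wx": 0, "wy": 0, "wz": 0, "x": 0, "y": 0, "z": 0, "grip": -1},
    {"wx": 0, "wy": 0, "wz": 0, "x": 0, "y": 0, "z": 0, "grip": -1},
    {"wx": 0, "wy": 0, "wz": 0, "x": 0, "y": 0, "z": 0, "grip": -1},
  ],
)

```text
time_s: 37.98
position: [0.532, -0.0249, 0.092]
ee_rot: [[-0.053, 0.999, 0.003], [0.999, 0.053, -0.001], [-0.001, 0.003, -1.0]]
wrist_force: [0.0, -0.7, 0.4]
width: 0.0123
```

>>> step_arm(
  motion=[
    {"wx": 0, "wy": 0, "wz": 0, "x": 0, "y": 0, "z": 0, "grip": -1},
    {"wx": 0, "wy": 0, "wz": 0, "x": 0, "y": 0, "z": 0, "grip": -1},
  ],
)

```text
time_s: 38.22
position: [0.5321, -0.0249, 0.0919]
ee_rot: [[-0.053, 0.999, 0.003], [0.999, 0.053, -0.001], [-0.001, 0.003, -1.0]]
wrist_force: [-1.2, -1.2, 0.6]
width: 0.0131
```

>>> step_arm(
  motion=[
    {"wx": 0, "wy": 0, "wz": 0, "x": 0, "y": 0, "z": -0.01, "grip": -1},
    {"wx": 0, "wy": 0, "wz": 0, "x": 0, "y": 0, "z": -0.015, "grip": -1},
    {"wx": 0, "wy": 0, "wz": 0, "x": 0, "y": 0, "z": -0.02, "grip": -1},
    {"wx": 0, "wy": 0, "wz": 0, "x": 0, "y": 0, "z": -0.025, "grip": -1},
    {"wx": 0, "wy": 0, "wz": 0, "x": 0, "y": 0, "z": -0.025, "grip": -1},
    {"wx": 0, "wy": 0, "wz": 0, "x": 0, "y": 0, "z": -0.025, "grip": -1},
    {"wx": 0, "wy": 0, "wz": 0, "x": 0, "y": 0, "z": 0, "grip": -1},
  ],
)

```text
time_s: 39.1
position: [0.5307, -0.0237, 0.2171]
ee_rot: [[-0.054, 0.999, 0.001], [0.999, 0.054, 0.002], [0.002, 0.001, -1.0]]
wrist_force: [0.1, 0.1, -2.2]
width: 0.0126
```

```bash
st=1
python3 - <<'E'
from h import *
st(); snap('scene','s30'); snap('top','t30'); snap('wrist','w30')
from m import rects
rects('t30',(105,130,60),(125,255,255),.003,1000,roi=(100,150,420,300))
E
```

```text
39.1 [ 0.5307 -0.0237  0.2171] [[-0.054, 0.999, 0.001], [0.999, 0.054, 0.002], [0.002, 0.001, -1.0]] [ 0.1  0.1 -2.2] 0.0126
px (160, 248) area 3094.0 c mm [453.9 334.6] size [184.1 203.6] long axis deg 4.1
```

View pics/s30.png

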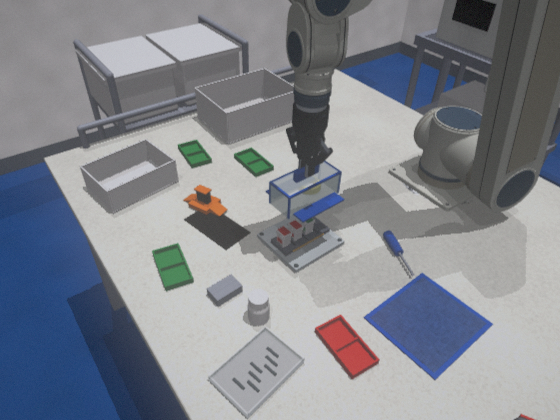

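View pics/t30.png

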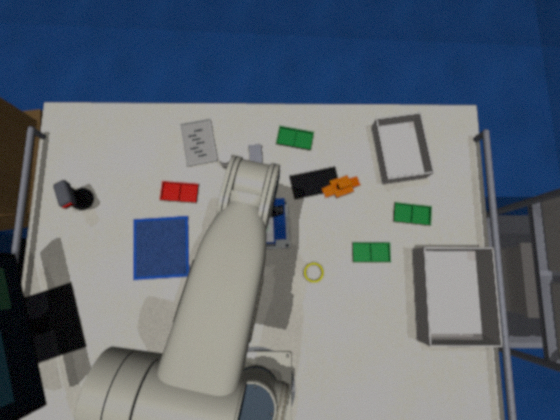

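```bash
python3 go.py .4545 .3346 .21 94 .045
```

```text
t 39.25 pos [ 0.5295 -0.0235  0.2143] d [-0.075   0.3581 -0.0043] rv [-0.2  -0.15 -0.94] F [ 0.6  0.6 -3.2] w 0.0125 n 9
{ "wx":-0.02, "wy":-0.02, "wz":-0.1, "x":0.0402, "y":-0.0062, "z":0.0006 }
{ "wx":-0.02, "wy":-0.02, "wz":-0.1, "x":0.0402, "y":-0.0061, "z":0.0006 }
{ "wx":-0.02, "wy":-0.02, "wz":-0.1, "x":0.0402, "y":-0.0061, "z":0.0006 }
{ "wx":-0.02, "wy":-0.02, "wz":-0.1, "x":0.0402, "y":-0.006, "z":0.0006 }
{ "wx":-0.02, "wy":-0.02, "wz":-0.1, "x":0.0402, "y":-0.0059, "z":0.0006 }
{ "wx":-0.02, "wy":-0.02, "wz":-0.1, "x":0.0402, "y":-0.0058, "z":0.0005 }
{ "wx":-0.02, "wy":-0.02, "wz":-0.1, "x":0.0402, "y":-0.0058, "z":0.0005 }
{ "wx":-0.02, "wy":-0.02, "wz":-0.1, "x":0.0403, "y":-0.0057, "z":0.0005 }
{ "wx":-0.02, "wy":-0.02, "wz":-0.1, "x":0.0403, "y":-0.0056, "z":0.0005 }
```

>>> step_arm(
  motion=[
    {"wx": 0, "wy": 0, "wz": -0.1, "x": 0.02, "y": -0.004, "z": 0, "grip": -1},
    {"wx": 0, "wy": 0, "wz": -0.1, "x": 0.035, "y": -0.006, "z": 0, "grip": -1},
    {"wx": 0, "wy": 0, "wz": -0.1, "x": 0.04, "y": -0.006, "z": 0, "grip": -1},
    {"wx": 0, "wy": 0, "wz": -0.1, "x": 0.04, "y": -0.006, "z": 0, "grip": -1},
    {"wx": 0, "wy": 0, "wz": -0.1, "x": 0.04, "y": -0.006, "z": 0, "grip": -1},
    {"wx": 0, "wy": 0, "wz": -0.1, "x": 0.04, "y": -0.006, "z": 0, "grip": -1},
    {"wx": 0, "wy": 0, "wz": -0.1, "x": 0.04, "y": -0.006, "z": 0, "grip": -1},
    {"wx": 0, "wy": 0, "wz": -0.1, "x": 0.04, "y": -0.006, "z": 0, "grip": -1},
    {"wx": 0, "wy": 0, "wz": 0, "x": 0.035, "y": -0.006, "z": 0, "grip": -1},
    {"wx": 0, "wy": 0, "wz": 0, "x": 0.02, "y": -0.004, "z": 0, "grip": -1},
    {"wx": 0, "wy": 0, "wz": 0, "x": 0, "y": 0, "z": 0, "grip": -1},
    {"wx": 0, "wy": 0, "wz": 0, "x": 0, "y": 0, "z": 0, "grip": -1},
  ],
)

```text
time_s: 40.75
position: [0.4382, 0.3397, 0.2048]
ee_rot: [[-0.071, 0.997, -0.024], [0.997, 0.071, 0.001], [0.002, -0.024, -1.0]]
wrist_force: [-0.6, -0.0, -2.6]
width: 0.0127
```

```bash
python3 go.py .4545 .3346 .15 94 .025
python3 - <<'E'
from h import *
snap('wrist','w31')
E
```

```text
t 40.75 pos [0.4382 0.3397 0.2048] d [ 0.0163 -0.0051 -0.0548] rv [-1.35 -0.13  0.1 ] F [-0.6 -0.  -2.6] w 0.0127 n 3
{ "wx":-0.45, "wy":-0.04, "wz":0.03, "x":-0.0021, "y":0.0057, "z":0.0181 }
{ "wx":-0.45, "wy":-0.04, "wz":0.03, "x":-0.0021, "y":0.0056, "z":0.0182 }
{ "wx":-0.45, "wy":-0.04, "wz":0.03, "x":-0.0021, "y":0.0054, "z":0.0182 }
```

View pics/w31.png

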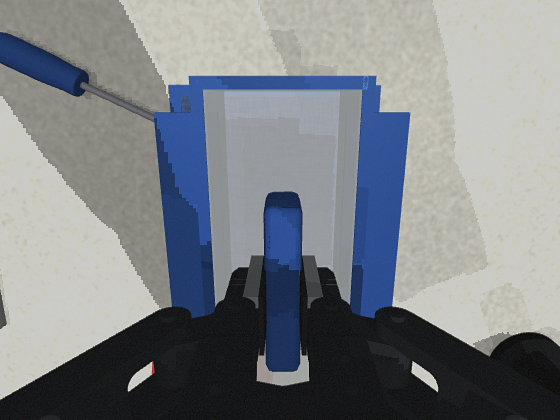

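>>> step_arm(
  motion=[
    {"wx": -0.5, "wy": 0, "wz": 0, "x": -0.002, "y": 0.007, "z": 0.012, "grip": -1},
    {"wx": -0.5, "wy": 0, "wz": 0, "x": -0.002, "y": 0.007, "z": 0.018, "grip": -1},
    {"wx": -0.3, "wy": 0, "wz": 0, "x": -0.001, "y": 0.004, "z": 0.018, "grip": -1},
    {"wx": 0, "wy": 0, "wz": 0, "x": 0, "y": 0, "z": 0.01, "grip": -1},
    {"wx": 0, "wy": 0, "wz": 0, "x": 0, "y": 0, "z": 0, "grip": -1},
  ],
)

```text
time_s: 41.42
position: [0.4583, 0.3323, 0.1424]
ee_rot: [[-0.066, 0.998, 0.0], [0.998, 0.066, 0.002], [0.002, 0.0, -1.0]]
wrist_force: [0.6, 0.3, -2.2]
width: 0.0126
```

```bash
python3 go.py .4545 .3346 .083 94 .02
```

```text
t 41.42 pos [0.4583 0.3323 0.1424] d [-0.0038  0.0023 -0.0594] rv [ 0.01 -0.09 -0.22] F [ 0.6  0.3 -2.2] w 0.0126 n 3
{ "wx":0, "wy":-0.03, "wz":-0.07, "x":0.0008, "y":-0.0012, "z":0.0198 }
{ "wx":0, "wy":-0.03, "wz":-0.07, "x":0.0008, "y":-0.0012, "z":0.0198 }
{ "wx":0, "wy":-0.03, "wz":-0.07, "x":0.0008, "y":-0.0012, "z":0.0198 }
```

>>> step_arm(
  motion=[
    {"wx": 0, "wy": 0, "wz": -0.1, "x": 0.001, "y": -0.001, "z": 0.018, "grip": -1},
    {"wx": 0, "wy": 0, "wz": -0.1, "x": 0.001, "y": -0.001, "z": 0.018, "grip": -1},
    {"wx": 0, "wy": 0, "wz": 0, "x": 0.001, "y": -0.001, "z": 0.014, "grip": -1},
    {"wx": 0, "wy": 0, "wz": 0, "x": 0, "y": 0, "z": 0.004, "grip": -1},
    {"wx": 0, "wy": 0, "wz": 0, "x": 0, "y": 0, "z": 0, "grip": -1},
  ],
)

```text
time_s: 42.05
position: [0.4568, 0.3354, 0.0894]
ee_rot: [[-0.068, 0.998, 0.004], [0.998, 0.068, 0.004], [0.003, 0.004, -1.0]]
wrist_force: [-0.2, -0.3, -1.8]
width: 0.0124
```

```bash
python3 go.py .4545 .3346 .074 94 .02
```

```text
t 42.05 pos [0.4568 0.3354 0.0894] d [-0.0023 -0.0008 -0.0154] rv [ 0.24 -0.19 -0.08] F [-0.2 -0.3 -1.8] w 0.0124 n 1
{ "wx":0.24, "wy":-0.19, "wz":-0.08, "x":-0.0007, "y":-0.0024, "z":0.0153 }
```

>>> step_arm(
  motion=[
    {"wx": 0.2, "wy": -0.2, "wz": 0, "x": -0.001, "y": -0.002, "z": 0.008, "grip": -1},
    {"wx": 0, "wy": 0, "wz": 0, "x": 0, "y": -0.001, "z": 0.004, "grip": -1},
    {"wx": 0, "wy": 0, "wz": 0, "x": 0, "y": 0, "z": 0.002, "grip": -1},
  ],
)

```text
time_s: 42.42
position: [0.4543, 0.3344, 0.0756]
ee_rot: [[-0.068, 0.998, 0.002], [0.998, 0.068, 0.0], [0.0, 0.002, -1.0]]
wrist_force: [0.1, -1.5, -1.8]
width: 0.013
```

>>> step_arm(
  motion=[
    {"wx": 0, "wy": 0, "wz": 0, "x": 0, "y": 0, "z": 0.002, "grip": -1},
  ],
)

```text
time_s: 42.55
position: [0.4543, 0.3344, 0.0736]
ee_rot: [[-0.068, 0.998, 0.002], [0.998, 0.068, 0.0], [0.0, 0.002, -1.0]]
wrist_force: [-3.3, -9.7, 19.8]
width: 0.0127
```

>>> step_arm(
  motion=[
    {"wx": 0, "wy": 0, "wz": 0, "x": 0, "y": 0, "z": -0.0005, "grip": -0.8},
    {"wx": 0, "wy": 0, "wz": 0, "x": 0, "y": 0, "z": 0, "grip": 0},
    {"wx": 0, "wy": 0, "wz": 0, "x": 0, "y": 0, "z": 0, "grip": 0.5},
    {"wx": 0, "wy": 0, "wz": 0, "x": 0, "y": 0, "z": 0, "grip": 0.5},
    {"wx": 0, "wy": 0, "wz": 0, "x": 0, "y": 0, "z": -0.02, "grip": 0.5},
    {"wx": 0, "wy": 0, "wz": 0, "x": 0, "y": 0, "z": -0.04, "grip": 0.5},
    {"wx": 0, "wy": 0, "wz": 0, "x": 0, "y": 0, "z": -0.05, "grip": 0.5},
    {"wx": 0, "wy": 0, "wz": 0, "x": 0, "y": 0, "z": -0.05, "grip": 0.5},
    {"wx": 0, "wy": 0, "wz": 0, "x": -0.04, "y": -0.03, "z": -0.02, "grip": 0.5},
    {"wx": 0, "wy": 0, "wz": 0, "x": 0, "y": 0, "z": 0, "grip": 0.5},
    {"wx": 0, "wy": 0, "wz": 0, "x": 0, "y": 0, "z": 0, "grip": 0.5},
  ],
)

```text
time_s: 43.92
position: [0.4268, 0.2918, 0.2605]
ee_rot: [[-0.068, 0.998, 0.005], [0.998, 0.068, 0.001], [0.001, 0.005, -1.0]]
wrist_force: [-0.4, 0.2, 0.1]
width: 0.0641
```

Run:
```python
from h import *
st(); im,d,p=snap('wrist','w32'); snap('scene','s32')
X=cloud(p,d)*1000; hsv=cv2.cvtColor(im,cv2.COLOR_RGB2HSV)
b=cv2.inRange(hsv,(105,130,40),(125,255,255))>0
k=b&(X[...,2]>86)&(X[...,2]<100);print('rib',k.sum(),X[k].mean(0),cv2.minAreaRect(X[k][:,:2].astype(np.float32)))
```

```text
43.925 [0.4268 0.2918 0.2605] [[-0.068, 0.998, 0.005], [0.998, 0.068, 0.001], [0.001, 0.005, -1.0]] [-0.4  0.2  0.1] 0.0641
rib 1169 [452.03900447 332.29819482  93.0042469 ] ((453.74163818359375, 332.85400390625), (68.93326568603516, 13.73530387878418), 3.9818503856658936)
```

View pics/w32.png

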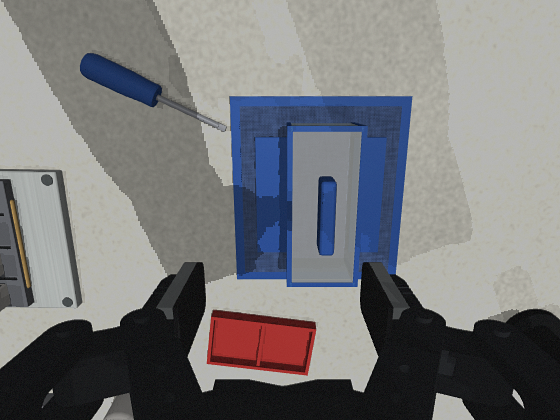

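View pics/s32.png

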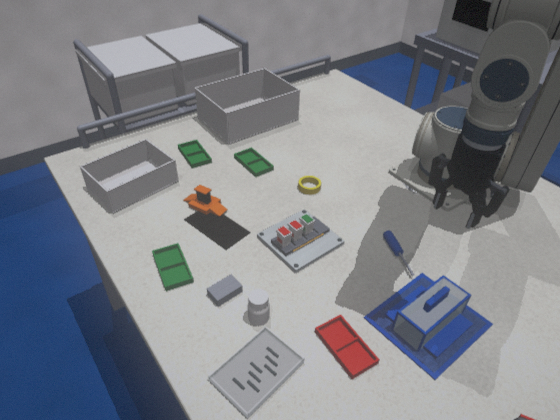

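The cover stands upright on the mat, which spans about (231,97) to (412,97) at the top and (238,280) at the bottom left. The modules, red, red, green, stand bare on the plinth. I'll check the mat centre and the tray from this view.

```bash
python3 - <<'E'
from h import *
im,d,p=load('w32')
A=np.array([plane(p,u,v,.003)[:2]*1e3 for u,v in((231,97),(412,97),(238,280))]); print(A, (A[1]+A[2])/2)
from m import rects
rects('w32',(0,120,40),(8,255,255),.016,500)
E
python3 go.py .5 -.02 .23 93
```

```text
[[356.05488823 232.6426421 ]
 [343.01379418 420.87458531]
 [566.23810413 247.29754857]] [454.62594916 334.08606694]
px (261, 343) area 5396.0 c mm [643.4 279.3] size [ 77.3 128.2] long axis deg 86.1
t 44.02 pos [0.4267 0.292  0.26  ] d [ 0.0733 -0.312  -0.03  ] rv [ 0.21 -0.03  0.96] F [0.2 0.4 0.2] w 0.0642 n 7
{ "wx":0.03, "wy":-0, "wz":0.14, "x":-0.0452, "y":0.0074, "z":0.0043 }
{ "wx":0.03, "wy":-0, "wz":0.14, "x":-0.0452, "y":0.0075, "z":0.0043 }
{ "wx":0.03, "wy":-0, "wz":0.14, "x":-0.0452, "y":0.0076, "z":0.0043 }
{ "wx":0.03, "wy":-0, "wz":0.14, "x":-0.0451, "y":0.0077, "z":0.0043 }
{ "wx":0.03, "wy":-0, "wz":0.14, "x":-0.0451, "y":0.0078, "z":0.0043 }
{ "wx":0.03, "wy":-0, "wz":0.14, "x":-0.0451, "y":0.0079, "z":0.0043 }
{ "wx":0.03, "wy":-0, "wz":0.14, "x":-0.0451, "y":0.008, "z":0.0043 }
```

>>> step_arm(
  motion=[
    {"wx": 0, "wy": 0, "wz": 0.1, "x": -0.045, "y": 0.007, "z": 0.003, "grip": 0.5},
    {"wx": 0, "wy": 0, "wz": 0.1, "x": -0.045, "y": 0.0075, "z": 0.003, "grip": 0.5},
    {"wx": 0, "wy": 0, "wz": 0.1, "x": -0.045, "y": 0.0075, "z": 0.003, "grip": 0.5},
    {"wx": 0, "wy": 0, "wz": 0.1, "x": -0.045, "y": 0.0075, "z": 0.003, "grip": 0.5},
    {"wx": 0, "wy": 0, "wz": 0.1, "x": -0.045, "y": 0.008, "z": 0.003, "grip": 0.5},
    {"wx": 0, "wy": 0, "wz": 0.1, "x": -0.045, "y": 0.008, "z": 0.003, "grip": 0.5},
    {"wx": 0, "wy": 0, "wz": 0.1, "x": -0.035, "y": 0, "z": 0.003, "grip": 0.5},
    {"wx": 0, "wy": 0, "wz": 0, "x": 0, "y": 0, "z": 0, "grip": 0.5},
    {"wx": 0, "wy": 0, "wz": 0, "x": 0, "y": 0, "z": 0, "grip": 0.5},
  ],
)

```text
time_s: 45.15
position: [0.4966, -0.0151, 0.2291]
ee_rot: [[-0.062, 0.998, -0.011], [0.998, 0.062, 0.002], [0.003, -0.01, -1.0]]
wrist_force: [0.1, 0.9, -1.0]
width: 0.0641
```

Run:
```python
from L import *
st(); im,d,p=snap('wrist','w33')
X=cloud(p,d)*1000; hsv=cv2.cvtColor(im,cv2.COLOR_RGB2HSV)
Q=X/1e3-np.r_[C,0]; cx=Q[...,:2]@ex*1e3; cy=Q[...,:2]@ey*1e3
k=((X[...,2]>60)&(X[...,2]<76)&(abs(cx)<80)&(abs(cy)<35)).astype(np.uint8)
n,lab,stt,_=cv2.connectedComponentsWithStats(k)
for i in range(1,n):
    if stt[i,4]<150: continue
    q=lab==i; r=cv2.minAreaRect(X[q][:,:2].astype(np.float32)); print(stt[i],np.round(X[q].mean(0),1),'carrier',round(np.median(cx[q]),1),round((cy[q].min()+cy[q].max())/2,1),r, 'hue',np.median(hsv[q&(hsv[...,1]>90)][:,0]))
```

```text
45.15 [ 0.4966 -0.0151  0.2291] [[-0.062, 0.998, -0.011], [0.998, 0.062, 0.002], [0.003, -0.01, -1.0]] [ 0.1  0.9 -1. ] 0.0641
[ 247  192   40   31 1212] [511.9 -28.2  68.8] carrier -20.7 0.0 ((512.6641235351562, -28.2852840423584), (25.961040496826172, 33.8103141784668), 3.453655481338501) hue 67.0
[ 248  233   38   31 1113] [549.5 -26.2  68.7] carrier 16.7 -0.1 ((551.2734375, -26.428970336914062), (27.05816078186035, 33.309051513671875), 3.5568811893463135) hue 1.0
[ 249  271   37   31 1045] [586.9 -23.9  68.6] carrier 54.3 0.3 ((588.822509765625, -23.93279266357422), (27.43172836303711, 33.36795425415039), 3.163850784301758) hue 1.0
```

View pics/w33.png

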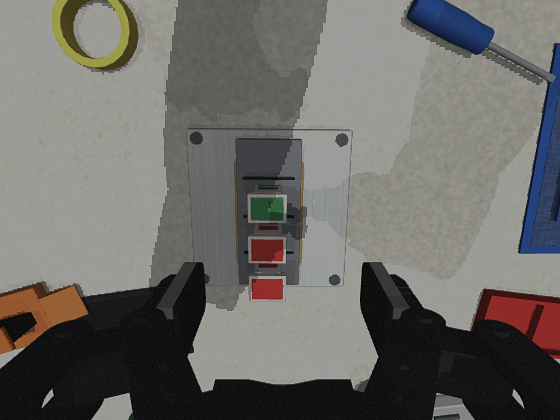

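```bash
python3 go.py .513 -.0282 .11 93 .03
```

```text
t 45.2 pos [ 0.4966 -0.0149  0.2291] d [ 0.0164 -0.0133 -0.1191] rv [-0.59 -0.13  0.59] F [ 0.9 -0.5 -0.3] w 0.0637 n 5
{ "wx":-0.12, "wy":-0.03, "wz":0.12, "x":-0.0029, "y":0.0033, "z":0.0238 }
{ "wx":-0.12, "wy":-0.03, "wz":0.12, "x":-0.0029, "y":0.0033, "z":0.0238 }
{ "wx":-0.12, "wy":-0.03, "wz":0.12, "x":-0.0029, "y":0.0033, "z":0.0238 }
{ "wx":-0.12, "wy":-0.03, "wz":0.12, "x":-0.0029, "y":0.0032, "z":0.0238 }
{ "wx":-0.12, "wy":-0.03, "wz":0.12, "x":-0.0028, "y":0.0032, "z":0.0238 }
```

>>> step_arm(
  motion=[
    {"wx": -0.2, "wy": 0, "wz": 0.1, "x": -0.003, "y": 0.003, "z": 0.024, "grip": 0.5},
    {"wx": -0.2, "wy": 0, "wz": 0.1, "x": -0.003, "y": 0.003, "z": 0.024, "grip": 0.5},
    {"wx": -0.1, "wy": 0, "wz": 0.1, "x": -0.003, "y": 0.003, "z": 0.024, "grip": 0.5},
    {"wx": -0.1, "wy": 0, "wz": 0.1, "x": -0.003, "y": 0.003, "z": 0.024, "grip": 0.5},
    {"wx": 0, "wy": 0, "wz": 0.1, "x": -0.002, "y": 0.003, "z": 0.015, "grip": 0.5},
    {"wx": 0, "wy": 0, "wz": 0, "x": 0, "y": 0, "z": 0, "grip": 0.5},
  ],
)

```text
time_s: 45.95
position: [0.5133, -0.0215, 0.1155]
ee_rot: [[-0.063, 0.998, 0.002], [0.998, 0.063, 0.003], [0.003, 0.002, -1.0]]
wrist_force: [0.5, -0.3, -0.3]
width: 0.064
```

```bash
python3 go.py .513 -.0282 .044 93 .02
```

```text
t 45.95 pos [ 0.5133 -0.0215  0.1155] d [-0.0003 -0.0067 -0.0715] rv [ 0.13 -0.16  0.63] F [ 0.5 -0.3 -0.3] w 0.064 n 4
{ "wx":0.03, "wy":-0.04, "wz":0.16, "x":-0.0017, "y":-0.0002, "z":0.0179 }
{ "wx":0.03, "wy":-0.04, "wz":0.16, "x":-0.0017, "y":-0.0002, "z":0.0179 }
{ "wx":0.03, "wy":-0.04, "wz":0.16, "x":-0.0017, "y":-0.0002, "z":0.0179 }
{ "wx":0.03, "wy":-0.04, "wz":0.16, "x":-0.0017, "y":-0.0002, "z":0.0179 }
```

>>> step_arm(
  motion=[
    {"wx": 0, "wy": -0.1, "wz": 0.4, "x": -0.003, "y": 0, "z": 0.018, "grip": 0.5},
    {"wx": 0, "wy": 0, "wz": 0.2, "x": -0.003, "y": 0, "z": 0.018, "grip": 0.5},
    {"wx": 0, "wy": 0, "wz": 0, "x": -0.001, "y": 0, "z": 0.018, "grip": 0.5},
    {"wx": 0, "wy": 0, "wz": 0, "x": 0, "y": 0, "z": 0.01, "grip": 0.5},
    {"wx": 0, "wy": 0, "wz": 0, "x": 0, "y": 0, "z": 0, "grip": 0.5},
  ],
)

```text
time_s: 46.58
position: [0.5168, -0.0272, 0.0543]
ee_rot: [[-0.055, 0.998, 0.009], [0.998, 0.055, -0.0], [-0.001, 0.009, -1.0]]
wrist_force: [0.7, 0.4, 0.2]
width: 0.064
```

```bash
python3 go.py .513 -.0282 .044 93 .02
```

```text
t 46.58 pos [ 0.5168 -0.0272  0.0543] d [-0.0038 -0.001  -0.0103] rv [0.5  0.03 0.17] F [0.7 0.4 0.2] w 0.064 n 1
{ "wx":0.5, "wy":0.03, "wz":0.17, "x":-0.0008, "y":-0.0039, "z":0.0103 }
```

>>> step_arm(
  motion=[
    {"wx": 0.5, "wy": 0, "wz": 0.2, "x": -0.001, "y": -0.003, "z": 0.008, "grip": 0.5},
    {"wx": 0, "wy": 0, "wz": 0, "x": 0, "y": 0, "z": 0.001, "grip": 0.5},
    {"wx": 0, "wy": 0, "wz": 0, "x": 0, "y": 0, "z": 0, "grip": -0.6},
    {"wx": 0, "wy": 0, "wz": 0, "x": 0, "y": 0, "z": 0, "grip": -1},
    {"wx": 0, "wy": 0, "wz": 0, "x": 0, "y": 0, "z": 0, "grip": -1},
    {"wx": 0, "wy": 0, "wz": 0, "x": 0, "y": 0, "z": 0, "grip": -1},
    {"wx": 0, "wy": 0, "wz": 0, "x": 0, "y": 0, "z": 0, "grip": -1},
  ],
)

```text
time_s: 47.45
position: [0.5148, -0.0284, 0.0468]
ee_rot: [[-0.052, 0.999, 0.002], [0.999, 0.052, -0.001], [-0.001, 0.002, -1.0]]
wrist_force: [-0.1, 0.9, -0.8]
width: 0.0328
```

>>> step_arm(
  motion=[
    {"wx": 0, "wy": 0, "wz": 0, "x": 0, "y": 0, "z": -0.015, "grip": -1},
    {"wx": 0, "wy": 0, "wz": 0, "x": 0, "y": 0, "z": -0.03, "grip": -1},
    {"wx": 0, "wy": 0, "wz": 0, "x": 0, "y": 0, "z": -0.04, "grip": -1},
    {"wx": 0, "wy": 0, "wz": 0, "x": 0, "y": 0, "z": -0.04, "grip": -1},
    {"wx": 0, "wy": 0, "wz": 0, "x": 0, "y": 0, "z": 0, "grip": -1},
  ],
)

```text
time_s: 48.08
position: [0.5143, -0.0283, 0.1793]
ee_rot: [[-0.052, 0.999, 0.004], [0.999, 0.052, -0.001], [-0.002, 0.003, -1.0]]
wrist_force: [-0.4, 0.1, -1.0]
width: 0.0329
```

```bash
python3 go.py .405 -.354 .19 90 .045
```

```text
t 48.08 pos [ 0.5143 -0.0283  0.1793] d [-0.1093 -0.3257  0.0107] rv [0.2  0.08 2.97] F [-0.4  0.1 -1. ] w 0.0329 n 8
{ "wx":0.03, "wy":0.01, "wz":0.37, "x":-0.04, "y":-0.0158, "z":-0.0013 }
{ "wx":0.03, "wy":0.01, "wz":0.37, "x":-0.0401, "y":-0.0155, "z":-0.0013 }
{ "wx":0.03, "wy":0.01, "wz":0.37, "x":-0.0402, "y":-0.0152, "z":-0.0013 }
{ "wx":0.03, "wy":0.01, "wz":0.37, "x":-0.0403, "y":-0.015, "z":-0.0013 }
{ "wx":0.03, "wy":0.01, "wz":0.37, "x":-0.0403, "y":-0.0147, "z":-0.0013 }
{ "wx":0.03, "wy":0.01, "wz":0.37, "x":-0.0404, "y":-0.0145, "z":-0.0013 }
{ "wx":0.03, "wy":0.01, "wz":0.37, "x":-0.0405, "y":-0.0142, "z":-0.0013 }
{ "wx":0.03, "wy":0.01, "wz":0.37, "x":-0.0406, "y":-0.0139, "z":-0.0013 }
```

>>> step_arm(
  motion=[
    {"wx": 0, "wy": 0, "wz": 0.4, "x": -0.03, "y": -0.014, "z": -0.003, "grip": -1},
    {"wx": 0, "wy": 0, "wz": 0.4, "x": -0.04, "y": -0.015, "z": -0.003, "grip": -1},
    {"wx": 0, "wy": 0, "wz": 0.4, "x": -0.04, "y": -0.015, "z": -0.003, "grip": -1},
    {"wx": 0, "wy": 0, "wz": 0.4, "x": -0.04, "y": -0.015, "z": -0.003, "grip": -1},
    {"wx": 0, "wy": 0, "wz": 0.4, "x": -0.04, "y": -0.015, "z": -0.003, "grip": -1},
    {"wx": 0, "wy": 0, "wz": 0.4, "x": -0.04, "y": -0.014, "z": -0.003, "grip": -1},
    {"wx": 0, "wy": 0, "wz": 0.3, "x": -0.04, "y": -0.014, "z": -0.003, "grip": -1},
    {"wx": 0, "wy": 0, "wz": 0.3, "x": -0.04, "y": -0.014, "z": -0.003, "grip": -1},
    {"wx": 0, "wy": 0, "wz": 0, "x": 0, "y": 0, "z": 0, "grip": -1},
    {"wx": 0, "wy": 0, "wz": 0, "x": 0, "y": 0, "z": 0, "grip": -1},
  ],
)

```text
time_s: 49.32
position: [0.4008, -0.3486, 0.2016]
ee_rot: [[0.0, 1.0, -0.0], [1.0, -0.0, 0.003], [0.003, -0.0, -1.0]]
wrist_force: [0.9, -0.5, -0.1]
width: 0.0328
```

```bash
python3 - <<'E'
from h import *
st(); im,d,p=snap('wrist','w34')
from m import rects
rects('w34',(45,100,30),(80,255,255),.016,500)
E
python3 go.py .44 -.354 .12 90 .045
```

```text
49.325 [ 0.4008 -0.3486  0.2016] [[0.0, 1.0, -0.0], [1.0, -0.0, 0.003], [0.003, -0.0, -1.0]] [ 0.9 -0.5 -0.1] 0.0328
px (69, 319) area 2468.0 c mm [ 545.6 -571.2] size [ 49.3 110.3] long axis deg 124.4
px (282, 296) area 3570.0 c mm [ 517.5 -349. ] size [54.8 75.9] long axis deg 89.9
px (238, 221) area 7813.5 c mm [ 439.  -389.7] size [ 70.2 127.7] long axis deg 90.1
t 49.38 pos [ 0.4009 -0.3485  0.2016] d [ 0.0391 -0.0055 -0.0816] rv [-0.   -0.15  0.01] F [-0.7 -0.3 -1. ] w 0.0325 n 3
{ "wx":-0, "wy":-0.05, "wz":0, "x":-0.0019, "y":0.013, "z":0.0272 }
{ "wx":-0, "wy":-0.05, "wz":0, "x":-0.0019, "y":0.013, "z":0.0272 }
{ "wx":-0, "wy":-0.05, "wz":0, "x":-0.0019, "y":0.013, "z":0.0272 }
```

View pics/w34.png

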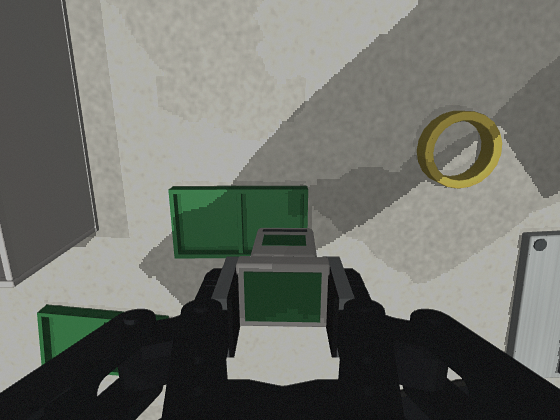

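>>> step_arm(
  motion=[
    {"wx": 0, "wy": 0, "wz": 0, "x": -0.003, "y": 0.013, "z": 0.027, "grip": -1},
    {"wx": 0, "wy": 0, "wz": 0, "x": -0.003, "y": 0.012, "z": 0.027, "grip": -1},
    {"wx": 0, "wy": 0, "wz": 0, "x": -0.003, "y": 0.012, "z": 0.027, "grip": -1},
    {"wx": 0, "wy": 0, "wz": 0, "x": 0, "y": 0, "z": 0.02, "grip": -1},
    {"wx": 0, "wy": 0, "wz": 0, "x": 0, "y": 0, "z": 0, "grip": -1},
    {"wx": 0, "wy": 0, "wz": 0, "x": 0, "y": 0, "z": 0, "grip": -1},
  ],
)

```text
time_s: 50.12
position: [0.4417, -0.3511, 0.0994]
ee_rot: [[-0.009, 1.0, 0.001], [1.0, 0.009, 0.002], [0.002, 0.001, -1.0]]
wrist_force: [0.7, 0.8, -1.4]
width: 0.0328
```

```bash
python3 go.py .4395 -.358 .045 90 .02
```

```text
t 50.12 pos [ 0.4417 -0.3511  0.0994] d [-0.0022 -0.0069 -0.0544] rv [ 0.07 -0.12  0.5 ] F [ 0.7  0.8 -1.4] w 0.0328 n 3
{ "wx":0.02, "wy":-0.04, "wz":0.17, "x":-0.0023, "y":-0.0008, "z":0.0181 }
{ "wx":0.02, "wy":-0.04, "wz":0.17, "x":-0.0023, "y":-0.0008, "z":0.0181 }
{ "wx":0.02, "wy":-0.04, "wz":0.17, "x":-0.0023, "y":-0.0008, "z":0.0181 }
```

>>> step_arm(
  motion=[
    {"wx": 0, "wy": 0, "wz": 0.2, "x": -0.004, "y": -0.001, "z": 0.017, "grip": -1},
    {"wx": 0, "wy": 0, "wz": 0.2, "x": -0.004, "y": -0.001, "z": 0.017, "grip": -1},
    {"wx": 0, "wy": 0, "wz": 0.1, "x": -0.002, "y": -0.001, "z": 0.015, "grip": -1},
    {"wx": 0, "wy": 0, "wz": 0, "x": 0, "y": 0, "z": 0, "grip": -1},
    {"wx": 0, "wy": 0, "wz": 0, "x": 0, "y": 0, "z": 0, "grip": -1},
  ],
)

```text
time_s: 50.75
position: [0.4408, -0.3619, 0.0542]
ee_rot: [[-0.001, 1.0, 0.006], [1.0, 0.001, -0.003], [-0.003, 0.006, -1.0]]
wrist_force: [0.3, 0.4, -1.4]
width: 0.0329
```

```bash
python3 go.py .4395 -.358 .0275 90 .02
python3 - <<'E'
from h import *
snap('wrist','w35')
E
```

```text
t 50.75 pos [ 0.4408 -0.3619  0.0542] d [-0.0013  0.0039 -0.0267] rv [0.37 0.19 0.07] F [ 0.3  0.4 -1.4] w 0.0329 n 2
{ "wx":0.18, "wy":0.1, "wz":0.03, "x":0.002, "y":-0.0007, "z":0.0133 }
{ "wx":0.18, "wy":0.1, "wz":0.03, "x":0.002, "y":-0.0007, "z":0.0134 }
```

View pics/w35.png

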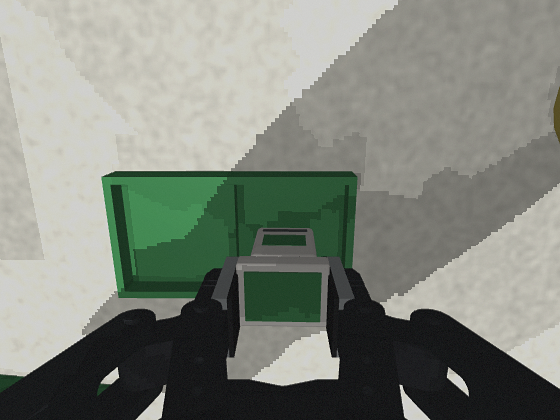

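>>> step_arm(
  motion=[
    {"wx": 0.2, "wy": 0.1, "wz": 0, "x": 0.002, "y": 0, "z": 0.012, "grip": -1},
    {"wx": 0.1, "wy": 0.1, "wz": 0, "x": 0.002, "y": 0, "z": 0.009, "grip": -1},
    {"wx": 0, "wy": 0, "wz": 0, "x": 0, "y": 0, "z": 0.003, "grip": -1},
    {"wx": 0, "wy": 0, "wz": 0, "x": 0, "y": 0, "z": 0.001, "grip": -1},
  ],
)

```text
time_s: 51.3
position: [0.4412, -0.3576, 0.028]
ee_rot: [[-0.002, 1.0, 0.001], [1.0, 0.002, -0.0], [-0.0, 0.001, -1.0]]
wrist_force: [0.6, -0.5, -0.5]
width: 0.0325
```

>>> step_arm(
  motion=[
    {"wx": 0, "wy": 0, "wz": 0, "x": 0, "y": 0, "z": 0.001, "grip": -1},
  ],
)

```text
time_s: 51.42
position: [0.4412, -0.3576, 0.0269]
ee_rot: [[-0.002, 1.0, 0.001], [1.0, 0.002, -0.0], [-0.0, 0.001, -1.0]]
wrist_force: [0.8, 0.7, -0.6]
width: 0.0326
```

>>> step_arm(
  motion=[
    {"wx": 0, "wy": 0, "wz": 0, "x": 0, "y": 0, "z": 0.0012, "grip": -1},
    {"wx": 0, "wy": 0, "wz": 0, "x": 0, "y": 0, "z": 0, "grip": -0.1},
    {"wx": 0, "wy": 0, "wz": 0, "x": 0, "y": 0, "z": 0, "grip": 0.3},
    {"wx": 0, "wy": 0, "wz": 0, "x": 0, "y": 0, "z": 0, "grip": 0.3},
    {"wx": 0, "wy": 0, "wz": 0, "x": 0, "y": 0, "z": -0.02, "grip": 0.3},
    {"wx": 0, "wy": 0, "wz": 0, "x": 0, "y": 0, "z": -0.04, "grip": 0.5},
    {"wx": 0, "wy": 0, "wz": 0, "x": 0, "y": 0, "z": -0.05, "grip": 0.5},
    {"wx": 0, "wy": 0, "wz": 0, "x": 0, "y": -0.02, "z": -0.04, "grip": 0.5},
    {"wx": 0, "wy": 0, "wz": 0, "x": 0, "y": 0, "z": 0, "grip": 0.5},
  ],
)

```text
time_s: 52.55
position: [0.4205, -0.3578, 0.1806]
ee_rot: [[-0.002, 1.0, 0.001], [1.0, 0.002, -0.001], [-0.001, 0.001, -1.0]]
wrist_force: [0.4, -0.7, -1.1]
width: 0.0641
```

```bash
python3 - <<'E'
from h import *
snap('wrist','w36')
E
python3 go.py .551 -.0263 .13 93 .05
```

```text
t 52.6 pos [ 0.4206 -0.3573  0.1789] d [ 0.1304  0.331  -0.0489] rv [ 0.   -0.07 -2.89] F [-0.5 -0.4  0.6] w 0.0636 n 8
{ "wx":0, "wy":-0.01, "wz":-0.36, "x":0.0413, "y":0.0164, "z":0.0062 }
{ "wx":0, "wy":-0.01, "wz":-0.36, "x":0.0412, "y":0.0166, "z":0.0062 }
{ "wx":0, "wy":-0.01, "wz":-0.36, "x":0.0411, "y":0.0169, "z":0.0062 }
{ "wx":0, "wy":-0.01, "wz":-0.36, "x":0.041, "y":0.0172, "z":0.0061 }
{ "wx":0, "wy":-0.01, "wz":-0.36, "x":0.0409, "y":0.0174, "z":0.0061 }
{ "wx":0, "wy":-0.01, "wz":-0.36, "x":0.0408, "y":0.0177, "z":0.0061 }
{ "wx":0, "wy":-0.01, "wz":-0.36, "x":0.0407, "y":0.0179, "z":0.0061 }
{ "wx":0, "wy":-0.01, "wz":-0.36, "x":0.0406, "y":0.0182, "z":0.0061 }
```

View pics/w36.png

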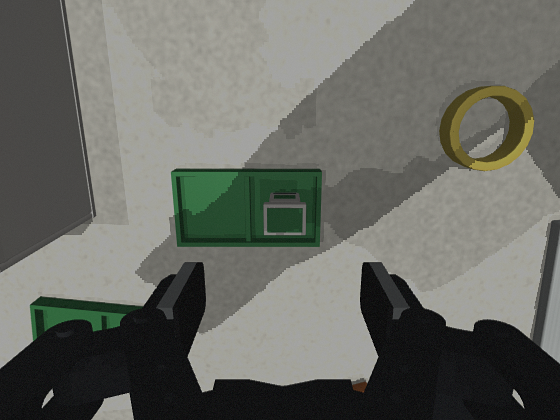

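The green module stands upright in the tray's right pocket, at about (284,215). Now the first red one.

>>> step_arm(
  motion=[
    {"wx": 0, "wy": 0, "wz": -0.4, "x": 0.041, "y": 0.017, "z": 0, "grip": 0.5},
    {"wx": 0, "wy": 0, "wz": -0.4, "x": 0.041, "y": 0.017, "z": 0.002, "grip": 0.5},
    {"wx": 0, "wy": 0, "wz": -0.4, "x": 0.041, "y": 0.017, "z": 0.004, "grip": 0.5},
    {"wx": 0, "wy": 0, "wz": -0.4, "x": 0.041, "y": 0.017, "z": 0.004, "grip": 0.5},
    {"wx": 0, "wy": 0, "wz": -0.4, "x": 0.041, "y": 0.0175, "z": 0.004, "grip": 0.5},
    {"wx": 0, "wy": 0, "wz": -0.4, "x": 0.041, "y": 0.018, "z": 0.004, "grip": 0.5},
    {"wx": 0, "wy": 0, "wz": -0.3, "x": 0.041, "y": 0.018, "z": 0.004, "grip": 0.5},
    {"wx": 0, "wy": 0, "wz": -0.3, "x": 0.035, "y": 0.016, "z": 0.004, "grip": 0.5},
    {"wx": 0, "wy": 0, "wz": 0, "x": 0, "y": 0, "z": 0, "grip": 0.5},
    {"wx": 0, "wy": 0, "wz": 0, "x": 0, "y": 0, "z": 0, "grip": 0.5},
  ],
)

```text
time_s: 53.85
position: [0.5511, -0.0194, 0.1392]
ee_rot: [[-0.055, 0.998, -0.016], [0.998, 0.055, 0.008], [0.009, -0.015, -1.0]]
wrist_force: [-0.3, 0.0, 0.1]
width: 0.0641
```

```bash
python3 go.py .551 -.0263 .075 93 .02
```

```text
t 53.85 pos [ 0.5511 -0.0194  0.1392] d [-0.0001 -0.0069 -0.0642] rv [-0.88 -0.51  0.15] F [-0.3  0.   0.1] w 0.0641 n 4
{ "wx":-0.22, "wy":-0.13, "wz":0.04, "x":-0.0019, "y":0.0001, "z":0.016 }
{ "wx":-0.22, "wy":-0.13, "wz":0.04, "x":-0.0018, "y":0.0001, "z":0.016 }
{ "wx":-0.22, "wy":-0.13, "wz":0.04, "x":-0.0018, "y":0, "z":0.016 }
{ "wx":-0.22, "wy":-0.13, "wz":0.04, "x":-0.0018, "y":-0.0001, "z":0.016 }
```

>>> step_arm(
  motion=[
    {"wx": -0.4, "wy": -0.3, "wz": 0, "x": -0.003, "y": 0, "z": 0.016, "grip": 0.5},
    {"wx": -0.3, "wy": -0.2, "wz": 0, "x": -0.003, "y": 0, "z": 0.016, "grip": 0.5},
    {"wx": -0.1, "wy": 0, "wz": 0, "x": 0, "y": 0, "z": 0.016, "grip": 0.5},
    {"wx": 0, "wy": 0, "wz": 0, "x": 0, "y": 0, "z": 0.008, "grip": 0.5},
    {"wx": 0, "wy": 0, "wz": 0, "x": 0, "y": 0, "z": 0, "grip": 0.5},
  ],
)

```text
time_s: 54.48
position: [0.5496, -0.0295, 0.0803]
ee_rot: [[-0.049, 0.999, -0.003], [0.999, 0.049, -0.0], [-0.0, -0.003, -1.0]]
wrist_force: [0.0, -0.5, 0.1]
width: 0.0641
```

```bash
python3 go.py .551 -.0263 .0455 93 .02
```

```text
t 54.48 pos [ 0.5496 -0.0295  0.0803] d [ 0.0014  0.0032 -0.0348] rv [-0.16  0.01 -0.18] F [ 0.  -0.5  0.1] w 0.0641 n 2
{ "wx":-0.08, "wy":0, "wz":-0.09, "x":0.0016, "y":0.0008, "z":0.0174 }
{ "wx":-0.08, "wy":0, "wz":-0.09, "x":0.0016, "y":0.0008, "z":0.0174 }
```

>>> step_arm(
  motion=[
    {"wx": -0.1, "wy": 0, "wz": -0.1, "x": 0.0015, "y": 0.001, "z": 0.016, "grip": 0.5},
    {"wx": 0, "wy": 0, "wz": -0.1, "x": 0.0015, "y": 0.001, "z": 0.015, "grip": 0.5},
    {"wx": 0, "wy": 0, "wz": 0, "x": 0, "y": 0, "z": 0, "grip": 0.5},
    {"wx": 0, "wy": 0, "wz": 0, "x": 0, "y": 0, "z": 0, "grip": 0.5},
  ],
)

```text
time_s: 54.98
position: [0.5526, -0.0274, 0.0502]
ee_rot: [[-0.052, 0.999, 0.002], [0.999, 0.052, -0.001], [-0.001, 0.001, -1.0]]
wrist_force: [0.1, 0.7, -0.2]
width: 0.064
```

```bash
python3 go.py .551 -.0263 .046 93 .02
```

```text
t 54.98 pos [ 0.5526 -0.0274  0.0502] d [-0.0016  0.0011 -0.0042] rv [ 0.08  0.05 -0.04] F [ 0.1  0.7 -0.2] w 0.064 n 1
{ "wx":0.08, "wy":0.05, "wz":-0.04, "x":0.0012, "y":-0.0015, "z":0.0041 }
```

>>> step_arm(
  motion=[
    {"wx": 0, "wy": 0, "wz": 0, "x": 0.001, "y": -0.0015, "z": 0.004, "grip": 0.5},
    {"wx": 0, "wy": 0, "wz": 0, "x": 0, "y": 0, "z": 0, "grip": -0.6},
    {"wx": 0, "wy": 0, "wz": 0, "x": 0, "y": 0, "z": 0, "grip": -1},
    {"wx": 0, "wy": 0, "wz": 0, "x": 0, "y": 0, "z": 0, "grip": -1},
    {"wx": 0, "wy": 0, "wz": 0, "x": 0, "y": 0, "z": 0, "grip": -1},
    {"wx": 0, "wy": 0, "wz": 0, "x": 0, "y": 0, "z": 0, "grip": -1},
  ],
)

```text
time_s: 55.72
position: [0.5516, -0.0265, 0.0472]
ee_rot: [[-0.052, 0.999, 0.004], [0.999, 0.052, -0.001], [-0.001, 0.003, -1.0]]
wrist_force: [-0.4, 0.8, 0.0]
width: 0.0323
```

>>> step_arm(
  motion=[
    {"wx": 0, "wy": 0, "wz": 0, "x": 0, "y": 0, "z": -0.015, "grip": -1},
    {"wx": 0, "wy": 0, "wz": 0, "x": 0, "y": 0, "z": -0.03, "grip": -1},
    {"wx": 0, "wy": 0, "wz": 0, "x": 0, "y": 0, "z": -0.04, "grip": -1},
    {"wx": 0, "wy": 0, "wz": 0, "x": 0, "y": 0, "z": -0.04, "grip": -1},
    {"wx": 0, "wy": 0, "wz": 0, "x": 0, "y": 0, "z": 0, "grip": -1},
  ],
)

```text
time_s: 56.35
position: [0.551, -0.0263, 0.1797]
ee_rot: [[-0.052, 0.999, 0.005], [0.999, 0.052, -0.001], [-0.002, 0.004, -1.0]]
wrist_force: [-0.2, -0.0, -1.6]
width: 0.0326
```

```bash
python3 go.py .605 .249 .19 86 .045
```

```text
t 56.35 pos [ 0.551  -0.0263  0.1797] d [0.054  0.2753 0.0103] rv [0.26 0.08 6.96] F [-0.2 -0.  -1.6] w 0.0326 n 7
{ "wx":0.04, "wy":0.01, "wz":0.99, "x":0.0389, "y":0.0097, "z":-0.0015 }
{ "wx":0.04, "wy":0.01, "wz":0.99, "x":0.039, "y":0.0091, "z":-0.0015 }
{ "wx":0.04, "wy":0.01, "wz":0.99, "x":0.0392, "y":0.0084, "z":-0.0015 }
{ "wx":0.04, "wy":0.01, "wz":0.99, "x":0.0393, "y":0.0077, "z":-0.0015 }
{ "wx":0.04, "wy":0.01, "wz":0.99, "x":0.0395, "y":0.007, "z":-0.0015 }
{ "wx":0.04, "wy":0.01, "wz":0.99, "x":0.0396, "y":0.0063, "z":-0.0015 }
{ "wx":0.04, "wy":0.01, "wz":0.99, "x":0.0397, "y":0.0056, "z":-0.0015 }
```

>>> step_arm(
  motion=[
    {"wx": 0, "wy": 0, "wz": 1, "x": 0.03, "y": 0.009, "z": -0.003, "grip": -1},
    {"wx": 0, "wy": 0, "wz": 1, "x": 0.04, "y": 0.009, "z": -0.003, "grip": -1},
    {"wx": 0, "wy": 0, "wz": 1, "x": 0.04, "y": 0.008, "z": -0.003, "grip": -1},
    {"wx": 0, "wy": 0, "wz": 1, "x": 0.04, "y": 0.008, "z": -0.003, "grip": -1},
    {"wx": 0, "wy": 0, "wz": 1, "x": 0.04, "y": 0.007, "z": -0.003, "grip": -1},
    {"wx": 0, "wy": 0, "wz": 1, "x": 0.04, "y": 0.006, "z": -0.003, "grip": -1},
    {"wx": 0, "wy": 0, "wz": 1, "x": 0.038, "y": 0.005, "z": -0.003, "grip": -1},
    {"wx": 0, "wy": 0, "wz": 0, "x": 0, "y": 0, "z": 0, "grip": -1},
    {"wx": 0, "wy": 0, "wz": 0, "x": 0, "y": 0, "z": 0, "grip": -1},
  ],
)

```text
time_s: 57.48
position: [0.603, 0.2489, 0.1979]
ee_rot: [[0.076, 0.997, -0.002], [0.997, -0.076, -0.003], [-0.003, -0.001, -1.0]]
wrist_force: [0.5, -1.3, -0.1]
width: 0.0325
```

```bash
python3 - <<'E'
from h import *
st(); im,d,p=snap('wrist','w37')
from m import rects
rects('w37',(0,120,30),(8,255,255),.016,500)
E
python3 go.py .644 .248 .1 86 .025
```

```text
57.475 [0.603  0.2489 0.1979] [[0.076, 0.997, -0.002], [0.997, -0.076, -0.003], [-0.003, -0.001, -1.0]] [ 0.5 -1.3 -0.1] 0.0325
px (282, 298) area 3565.0 c mm [719.1 238.6] size [54.3 75. ] long axis deg 85.7
px (320, 225) area 7546.0 c mm [646.1 279.1] size [ 70.8 128.2] long axis deg 86.0
t 57.52 pos [0.603  0.2487 0.1979] d [ 0.041  -0.0007 -0.0979] rv [-0.09  0.19 -0.41] F [ 0.5 -0.1 -0.8] w 0.0327 n 5
{ "wx":-0.02, "wy":0.04, "wz":-0.08, "x":0.0006, "y":0.0082, "z":0.0196 }
{ "wx":-0.02, "wy":0.04, "wz":-0.08, "x":0.0005, "y":0.0082, "z":0.0196 }
{ "wx":-0.02, "wy":0.04, "wz":-0.08, "x":0.0005, "y":0.0082, "z":0.0196 }
{ "wx":-0.02, "wy":0.04, "wz":-0.08, "x":0.0005, "y":0.0082, "z":0.0196 }
{ "wx":-0.02, "wy":0.04, "wz":-0.08, "x":0.0005, "y":0.0082, "z":0.0196 }
```

View pics/w37.png

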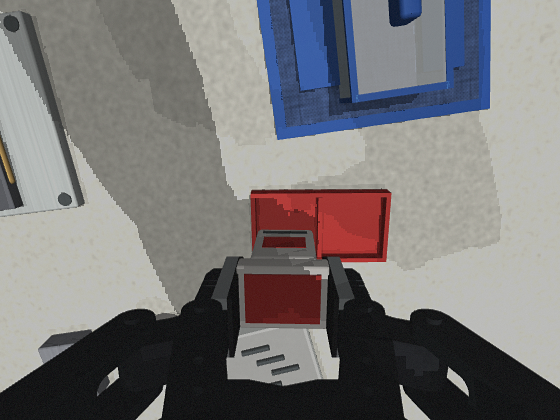

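>>> step_arm(
  motion=[
    {"wx": 0, "wy": 0.1, "wz": -0.1, "x": -0.001, "y": 0.008, "z": 0.02, "grip": -1},
    {"wx": 0, "wy": 0.1, "wz": -0.1, "x": -0.001, "y": 0.008, "z": 0.02, "grip": -1},
    {"wx": 0, "wy": 0, "wz": -0.1, "x": -0.001, "y": 0.008, "z": 0.02, "grip": -1},
    {"wx": 0, "wy": 0, "wz": -0.1, "x": -0.001, "y": 0.008, "z": 0.02, "grip": -1},
    {"wx": 0, "wy": 0, "wz": 0, "x": -0.001, "y": 0.008, "z": 0.015, "grip": -1},
    {"wx": 0, "wy": 0, "wz": 0, "x": 0, "y": 0, "z": 0, "grip": -1},
    {"wx": 0, "wy": 0, "wz": 0, "x": 0, "y": 0, "z": 0, "grip": -1},
  ],
)

```text
time_s: 58.4
position: [0.6435, 0.2331, 0.102]
ee_rot: [[0.077, 0.997, -0.0], [0.997, -0.077, 0.0], [0.0, -0.0, -1.0]]
wrist_force: [-0.2, 0.3, -1.4]
width: 0.0329
```

```bash
python3 go.py .6434 .242 .05 86 .02
```

```text
t 58.4 pos [0.6435 0.2331 0.102 ] d [-0.0001  0.0089 -0.052 ] rv [-0.03 -0.   -0.41] F [-0.2  0.3 -1.4] w 0.0329 n 3
{ "wx":-0.01, "wy":-0, "wz":-0.14, "x":0.003, "y":-0.0003, "z":0.0173 }
{ "wx":-0.01, "wy":-0, "wz":-0.14, "x":0.003, "y":-0.0003, "z":0.0173 }
{ "wx":-0.01, "wy":-0, "wz":-0.14, "x":0.003, "y":-0.0003, "z":0.0173 }
```

>>> step_arm(
  motion=[
    {"wx": 0, "wy": 0, "wz": -0.2, "x": 0.004, "y": -0.001, "z": 0.017, "grip": -1},
    {"wx": 0, "wy": 0, "wz": -0.2, "x": 0.004, "y": -0.001, "z": 0.017, "grip": -1},
    {"wx": 0, "wy": 0, "wz": 0, "x": 0.003, "y": 0, "z": 0.014, "grip": -1},
    {"wx": 0, "wy": 0, "wz": 0, "x": 0, "y": 0, "z": 0, "grip": -1},
    {"wx": 0, "wy": 0, "wz": 0, "x": 0, "y": 0, "z": 0, "grip": -1},
  ],
)

```text
time_s: 59.02
position: [0.6417, 0.2458, 0.0513]
ee_rot: [[0.068, 0.998, 0.0], [0.998, -0.068, 0.0], [0.0, 0.0, -1.0]]
wrist_force: [0.4, -0.5, -0.2]
width: 0.0327
```

```bash
python3 go.py .6434 .242 .028 86 .02
python3 - <<'E'
from h import *
snap('wrist','w38')
E
```

```text
t 59.02 pos [0.6417 0.2458 0.0513] d [ 0.0017 -0.0038 -0.0233] rv [ 0.   -0.02  0.08] F [ 0.4 -0.5 -0.2] w 0.0327 n 2
{ "wx":0, "wy":-0.01, "wz":0.04, "x":-0.0018, "y":0.001, "z":0.0116 }
{ "wx":0, "wy":-0.01, "wz":0.04, "x":-0.0018, "y":0.001, "z":0.0116 }
```

View pics/w38.png

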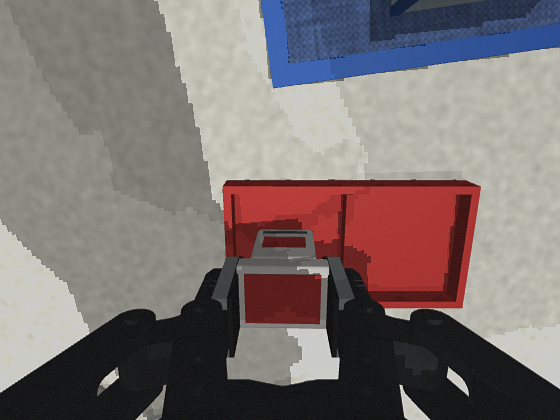

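>>> step_arm(
  motion=[
    {"wx": 0, "wy": 0, "wz": 0, "x": -0.002, "y": 0.001, "z": 0.011, "grip": -1},
    {"wx": 0, "wy": 0, "wz": 0, "x": -0.001, "y": 0.001, "z": 0.009, "grip": -1},
    {"wx": 0, "wy": 0, "wz": 0, "x": 0, "y": 0, "z": 0.0025, "grip": -1},
    {"wx": 0, "wy": 0, "wz": 0, "x": 0, "y": 0, "z": 0.001, "grip": -1},
  ],
)

```text
time_s: 59.58
position: [0.6441, 0.2421, 0.0268]
ee_rot: [[0.069, 0.998, 0.001], [0.998, -0.069, 0.001], [0.001, 0.001, -1.0]]
wrist_force: [-0.0, -0.3, -0.4]
width: 0.0329
```

>>> step_arm(
  motion=[
    {"wx": 0, "wy": 0, "wz": 0, "x": 0, "y": 0, "z": 0.001, "grip": -1},
    {"wx": 0, "wy": 0, "wz": 0, "x": 0, "y": 0, "z": 0, "grip": -0.1},
    {"wx": 0, "wy": 0, "wz": 0, "x": 0, "y": 0, "z": 0, "grip": 0.2},
    {"wx": 0, "wy": 0, "wz": 0, "x": 0, "y": 0, "z": 0, "grip": 0.2},
    {"wx": 0, "wy": 0, "wz": 0, "x": 0, "y": 0, "z": -0.02, "grip": 0.2},
    {"wx": 0, "wy": 0, "wz": 0, "x": 0, "y": 0, "z": -0.04, "grip": 0.5},
    {"wx": 0, "wy": 0, "wz": 0, "x": 0, "y": 0, "z": -0.05, "grip": 0.5},
    {"wx": 0, "wy": 0, "wz": 0, "x": 0, "y": -0.02, "z": -0.04, "grip": 0.5},
    {"wx": 0, "wy": 0, "wz": 0, "x": 0, "y": 0, "z": 0, "grip": 0.5},
  ],
)

```text
time_s: 60.7
position: [0.6236, 0.2435, 0.1809]
ee_rot: [[0.069, 0.998, 0.002], [0.998, -0.069, 0.001], [0.001, 0.002, -1.0]]
wrist_force: [-0.7, 0.7, -0.1]
width: 0.0639
```

```bash
python3 - <<'E'
from h import *
snap('wrist','w39')
E
python3 go.py .589 -.024 .135 93 .045
```

```text
t 60.75 pos [0.6235 0.2432 0.1789] d [-0.0345 -0.2672 -0.0439] rv [-0.02 -0.01 -6.97] F [-0.1 -0.4 -0.2] w 0.0639 n 7
{ "wx":-0, "wy":-0, "wz":-1, "x":-0.0384, "y":-0.0023, "z":0.0063 }
{ "wx":-0, "wy":-0, "wz":-1, "x":-0.0384, "y":-0.0029, "z":0.0063 }
{ "wx":-0, "wy":-0, "wz":-1, "x":-0.0383, "y":-0.0036, "z":0.0063 }
{ "wx":-0, "wy":-0, "wz":-1, "x":-0.0383, "y":-0.0043, "z":0.0063 }
{ "wx":-0, "wy":-0, "wz":-1, "x":-0.0382, "y":-0.0049, "z":0.0063 }
{ "wx":-0, "wy":-0, "wz":-1, "x":-0.0381, "y":-0.0056, "z":0.0063 }
{ "wx":-0, "wy":-0, "wz":-1, "x":-0.038, "y":-0.0063, "z":0.0063 }
```

View pics/w39.png

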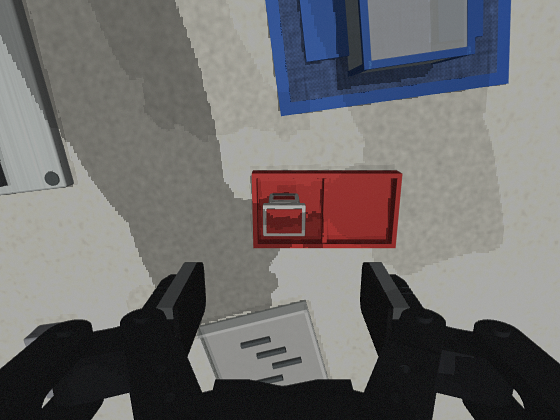

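The first red module is upright in the left pocket, at about (284,215). Now the second red one.

>>> step_arm(
  motion=[
    {"wx": 0, "wy": 0, "wz": -1, "x": -0.03, "y": -0.002, "z": 0, "grip": 0.5},
    {"wx": 0, "wy": 0, "wz": -1, "x": -0.038, "y": -0.003, "z": 0.003, "grip": 0.5},
    {"wx": 0, "wy": 0, "wz": -1, "x": -0.038, "y": -0.003, "z": 0.004, "grip": 0.5},
    {"wx": 0, "wy": 0, "wz": -1, "x": -0.038, "y": -0.004, "z": 0.004, "grip": 0.5},
    {"wx": 0, "wy": 0, "wz": -1, "x": -0.038, "y": -0.005, "z": 0.004, "grip": 0.5},
    {"wx": 0, "wy": 0, "wz": -1, "x": -0.038, "y": -0.005, "z": 0.004, "grip": 0.5},
    {"wx": 0, "wy": 0, "wz": -1, "x": -0.036, "y": -0.006, "z": 0.004, "grip": 0.5},
    {"wx": 0, "wy": 0, "wz": 0, "x": 0, "y": 0, "z": 0, "grip": 0.5},
    {"wx": 0, "wy": 0, "wz": 0, "x": 0, "y": 0, "z": 0, "grip": 0.5},
  ],
)

```text
time_s: 61.88
position: [0.5887, -0.0202, 0.142]
ee_rot: [[-0.057, 0.998, -0.017], [0.998, 0.057, 0.001], [0.002, -0.017, -1.0]]
wrist_force: [-0.8, -0.1, -0.9]
width: 0.0641
```

```bash
python3 go.py .589 -.024 .08 93 .02
```

```text
t 61.88 pos [ 0.5887 -0.0202  0.142 ] d [ 0.0003 -0.0038 -0.062 ] rv [-0.97 -0.1   0.26] F [-0.8 -0.1 -0.9] w 0.0641 n 4
{ "wx":-0.24, "wy":-0.02, "wz":0.07, "x":-0.001, "y":0.0003, "z":0.0155 }
{ "wx":-0.24, "wy":-0.02, "wz":0.07, "x":-0.001, "y":0.0002, "z":0.0155 }
{ "wx":-0.24, "wy":-0.02, "wz":0.07, "x":-0.001, "y":0.0002, "z":0.0155 }
{ "wx":-0.24, "wy":-0.02, "wz":0.07, "x":-0.0009, "y":0.0001, "z":0.0155 }
```

>>> step_arm(
  motion=[
    {"wx": -0.5, "wy": -0.1, "wz": 0.1, "x": -0.001, "y": 0, "z": 0.016, "grip": 0.5},
    {"wx": -0.4, "wy": 0, "wz": 0.1, "x": -0.001, "y": 0, "z": 0.016, "grip": 0.5},
    {"wx": -0.1, "wy": 0, "wz": 0, "x": 0, "y": 0, "z": 0.014, "grip": 0.5},
    {"wx": 0, "wy": 0, "wz": 0, "x": 0, "y": 0, "z": 0.008, "grip": 0.5},
    {"wx": 0, "wy": 0, "wz": 0, "x": 0, "y": 0, "z": 0, "grip": 0.5},
  ],
)

```text
time_s: 62.5
position: [0.589, -0.018, 0.085]
ee_rot: [[-0.058, 0.998, -0.0], [0.998, 0.058, 0.001], [0.001, -0.0, -1.0]]
wrist_force: [-0.7, -0.9, 0.8]
width: 0.0637
```

```bash
python3 go.py .589 -.024 .05 93 .02
```

```text
t 62.5 pos [ 0.589 -0.018  0.085] d [ 0.    -0.006 -0.035] rv [-0.   -0.05  0.3 ] F [-0.7 -0.9  0.8] w 0.0637 n 2
{ "wx":-0, "wy":-0.02, "wz":0.15, "x":-0.003, "y":-0.0002, "z":0.0175 }
{ "wx":-0, "wy":-0.02, "wz":0.15, "x":-0.003, "y":-0.0002, "z":0.0175 }
```

>>> step_arm(
  motion=[
    {"wx": 0, "wy": 0, "wz": 0.2, "x": -0.003, "y": 0, "z": 0.016, "grip": 0.5},
    {"wx": 0, "wy": 0, "wz": 0.1, "x": -0.002, "y": 0, "z": 0.016, "grip": 0.5},
    {"wx": 0, "wy": 0, "wz": 0, "x": 0, "y": 0, "z": 0, "grip": 0.5},
    {"wx": 0, "wy": 0, "wz": 0, "x": 0, "y": 0, "z": 0, "grip": 0.5},
  ],
)

```text
time_s: 63.0
position: [0.59, -0.0234, 0.0518]
ee_rot: [[-0.052, 0.999, 0.001], [0.999, 0.052, 0.0], [0.0, 0.001, -1.0]]
wrist_force: [0.5, -0.3, 0.1]
width: 0.0639
```

```bash
python3 go.py .589 -.024 .046 93 .02
```

```text
t 63.0 pos [ 0.59   -0.0234  0.0518] d [-0.001  -0.0006 -0.0058] rv [ 0.08 -0.02 -0.02] F [ 0.5 -0.3  0.1] w 0.0639 n 1
{ "wx":0.08, "wy":-0.02, "wz":-0.02, "x":-0.0005, "y":-0.001, "z":0.0058 }
```

>>> step_arm(
  motion=[
    {"wx": 0, "wy": 0, "wz": 0, "x": -0.0005, "y": -0.001, "z": 0.0055, "grip": 0.5},
    {"wx": 0, "wy": 0, "wz": 0, "x": 0, "y": 0, "z": 0, "grip": -0.6},
    {"wx": 0, "wy": 0, "wz": 0, "x": 0, "y": 0, "z": 0, "grip": -1},
    {"wx": 0, "wy": 0, "wz": 0, "x": 0, "y": 0, "z": 0, "grip": -1},
    {"wx": 0, "wy": 0, "wz": 0, "x": 0, "y": 0, "z": 0, "grip": -1},
    {"wx": 0, "wy": 0, "wz": 0, "x": 0, "y": 0, "z": 0, "grip": -1},
  ],
)

```text
time_s: 63.75
position: [0.5897, -0.0241, 0.0473]
ee_rot: [[-0.052, 0.999, 0.003], [0.999, 0.052, 0.0], [-0.0, 0.003, -1.0]]
wrist_force: [0.6, -0.6, -1.6]
width: 0.0327
```

>>> step_arm(
  motion=[
    {"wx": 0, "wy": 0, "wz": 0, "x": 0, "y": 0, "z": -0.015, "grip": -1},
    {"wx": 0, "wy": 0, "wz": 0, "x": 0, "y": 0, "z": -0.03, "grip": -1},
    {"wx": 0, "wy": 0, "wz": 0, "x": 0, "y": 0, "z": -0.04, "grip": -1},
    {"wx": 0, "wy": 0, "wz": 0, "x": 0, "y": 0, "z": -0.04, "grip": -1},
    {"wx": 0, "wy": 0, "wz": 0, "x": 0, "y": 0, "z": 0, "grip": -1},
  ],
)

```text
time_s: 64.38
position: [0.5891, -0.0241, 0.1799]
ee_rot: [[-0.052, 0.999, 0.005], [0.999, 0.052, -0.0], [-0.0, 0.005, -1.0]]
wrist_force: [-0.2, 0.5, -1.2]
width: 0.0323
```

```bash
python3 go.py .642 .312 .17 86 .045
```

```text
t 64.38 pos [ 0.5891 -0.0241  0.1799] d [ 0.0529  0.3361 -0.0099] rv [0.28 0.   6.98] F [-0.2  0.5 -1.2] w 0.0323 n 8
{ "wx":0.03, "wy":0, "wz":0.87, "x":0.0416, "y":0.0088, "z":0.0013 }
{ "wx":0.03, "wy":0, "wz":0.87, "x":0.0417, "y":0.0081, "z":0.0013 }
{ "wx":0.03, "wy":0, "wz":0.87, "x":0.0419, "y":0.0075, "z":0.0013 }
{ "wx":0.03, "wy":0, "wz":0.87, "x":0.042, "y":0.0069, "z":0.0012 }
{ "wx":0.03, "wy":0, "wz":0.87, "x":0.0421, "y":0.0062, "z":0.0012 }
{ "wx":0.03, "wy":0, "wz":0.87, "x":0.0422, "y":0.0056, "z":0.0012 }
{ "wx":0.03, "wy":0, "wz":0.87, "x":0.0422, "y":0.0049, "z":0.0012 }
{ "wx":0.03, "wy":0, "wz":0.87, "x":0.0423, "y":0.0043, "z":0.0012 }
```

>>> step_arm(
  motion=[
    {"wx": 0, "wy": 0, "wz": 0.9, "x": 0.032, "y": 0.008, "z": -0.001, "grip": -1},
    {"wx": 0, "wy": 0, "wz": 0.9, "x": 0.042, "y": 0.008, "z": -0.001, "grip": -1},
    {"wx": 0, "wy": 0, "wz": 0.9, "x": 0.042, "y": 0.008, "z": -0.001, "grip": -1},
    {"wx": 0, "wy": 0, "wz": 0.9, "x": 0.042, "y": 0.007, "z": -0.001, "grip": -1},
    {"wx": 0, "wy": 0, "wz": 0.9, "x": 0.042, "y": 0.006, "z": -0.001, "grip": -1},
    {"wx": 0, "wy": 0, "wz": 0.9, "x": 0.042, "y": 0.006, "z": -0.001, "grip": -1},
    {"wx": 0, "wy": 0, "wz": 0.8, "x": 0.042, "y": 0.005, "z": -0.001, "grip": -1},
    {"wx": 0, "wy": 0, "wz": 0.8, "x": 0.042, "y": 0.004, "z": -0.001, "grip": -1},
    {"wx": 0, "wy": 0, "wz": 0, "x": 0, "y": 0, "z": 0, "grip": -1},
    {"wx": 0, "wy": 0, "wz": 0, "x": 0, "y": 0, "z": 0, "grip": -1},
  ],
)

```text
time_s: 65.62
position: [0.6423, 0.3109, 0.1841]
ee_rot: [[0.076, 0.997, -0.002], [0.997, -0.076, -0.003], [-0.003, -0.002, -1.0]]
wrist_force: [0.6, -0.7, -0.2]
width: 0.0325
```

```bash
python3 go.py .6485 .314 .09 86 .02
```

```text
t 65.62 pos [0.6423 0.3109 0.1841] d [ 0.0062  0.0031 -0.0941] rv [-0.11  0.16 -0.39] F [ 0.6 -0.7 -0.2] w 0.0325 n 5
{ "wx":-0.02, "wy":0.03, "wz":-0.08, "x":0.0008, "y":0.0012, "z":0.0188 }
{ "wx":-0.02, "wy":0.03, "wz":-0.08, "x":0.0008, "y":0.0012, "z":0.0188 }
{ "wx":-0.02, "wy":0.03, "wz":-0.08, "x":0.0007, "y":0.0012, "z":0.0188 }
{ "wx":-0.02, "wy":0.03, "wz":-0.08, "x":0.0007, "y":0.0012, "z":0.0188 }
{ "wx":-0.02, "wy":0.03, "wz":-0.08, "x":0.0007, "y":0.0012, "z":0.0188 }
```

>>> step_arm(
  motion=[
    {"wx": 0, "wy": 0, "wz": -0.1, "x": 0.001, "y": 0.001, "z": 0.019, "grip": -1},
    {"wx": 0, "wy": 0, "wz": -0.1, "x": 0.001, "y": 0.001, "z": 0.019, "grip": -1},
    {"wx": 0, "wy": 0, "wz": -0.1, "x": 0.001, "y": 0.001, "z": 0.019, "grip": -1},
    {"wx": 0, "wy": 0, "wz": -0.1, "x": 0.001, "y": 0.001, "z": 0.019, "grip": -1},
    {"wx": 0, "wy": 0, "wz": 0, "x": 0, "y": 0, "z": 0.015, "grip": -1},
    {"wx": 0, "wy": 0, "wz": 0, "x": 0, "y": 0, "z": 0, "grip": -1},
    {"wx": 0, "wy": 0, "wz": 0, "x": 0, "y": 0, "z": 0, "grip": -1},
  ],
)

```text
time_s: 66.5
position: [0.6467, 0.3072, 0.0919]
ee_rot: [[0.076, 0.997, -0.002], [0.997, -0.076, -0.003], [-0.004, -0.002, -1.0]]
wrist_force: [0.2, -0.9, -0.2]
width: 0.0329
```

```bash
python3 go.py .6485 .314 .05 86 .02
```

```text
t 66.5 pos [0.6467 0.3072 0.0919] d [ 0.0018  0.0068 -0.0419] rv [-0.09  0.2  -0.37] F [ 0.2 -0.9 -0.2] w 0.0329 n 3
{ "wx":-0.03, "wy":0.07, "wz":-0.12, "x":0.0024, "y":0.0005, "z":0.014 }
{ "wx":-0.03, "wy":0.07, "wz":-0.12, "x":0.0023, "y":0.0005, "z":0.014 }
{ "wx":-0.03, "wy":0.07, "wz":-0.12, "x":0.0023, "y":0.0005, "z":0.014 }
```

>>> step_arm(
  motion=[
    {"wx": 0, "wy": 0.1, "wz": -0.2, "x": 0.004, "y": 0.001, "z": 0.014, "grip": -1},
    {"wx": 0, "wy": 0.1, "wz": -0.1, "x": 0.004, "y": 0.001, "z": 0.014, "grip": -1},
    {"wx": 0, "wy": 0, "wz": 0, "x": 0.001, "y": 0, "z": 0.012, "grip": -1},
    {"wx": 0, "wy": 0, "wz": 0, "x": 0, "y": 0, "z": 0, "grip": -1},
    {"wx": 0, "wy": 0, "wz": 0, "x": 0, "y": 0, "z": 0, "grip": -1},
  ],
)

```text
time_s: 67.12
position: [0.6496, 0.317, 0.0496]
ee_rot: [[0.07, 0.998, -0.001], [0.998, -0.07, 0.001], [0.001, -0.001, -1.0]]
wrist_force: [-0.2, -0.1, -0.3]
width: 0.0327
```

```bash
python3 go.py .6485 .314 .027 86 .02;  python3 - <<'E'
from h import *
snap('wrist','w40')
E
```

```text
t 67.12 pos [0.6496 0.317  0.0496] d [-0.0011 -0.003  -0.0226] rv [-0.05 -0.03 -0.02] F [-0.2 -0.1 -0.3] w 0.0327 n 2
{ "wx":-0.02, "wy":-0.02, "wz":-0.01, "x":-0.0015, "y":-0.0004, "z":0.0113 }
{ "wx":-0.02, "wy":-0.02, "wz":-0.01, "x":-0.0015, "y":-0.0004, "z":0.0113 }
```

View pics/w40.png

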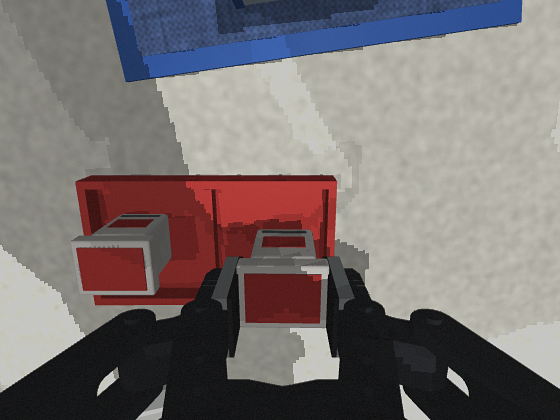

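>>> step_arm(
  motion=[
    {"wx": 0, "wy": 0, "wz": 0, "x": -0.0015, "y": 0, "z": 0.011, "grip": -1},
    {"wx": 0, "wy": 0, "wz": 0, "x": -0.0015, "y": 0, "z": 0.009, "grip": -1},
    {"wx": 0, "wy": 0, "wz": 0, "x": 0, "y": 0, "z": 0.0015, "grip": -1},
    {"wx": 0, "wy": 0, "wz": 0, "x": 0, "y": 0, "z": 0.001, "grip": -1},
  ],
)

```text
time_s: 67.68
position: [0.6495, 0.3136, 0.0261]
ee_rot: [[0.07, 0.998, -0.0], [0.998, -0.07, 0.001], [0.001, -0.0, -1.0]]
wrist_force: [0.6, -0.1, -0.0]
width: 0.0326
```

>>> step_arm(
  motion=[
    {"wx": 0, "wy": 0, "wz": 0, "x": 0, "y": 0, "z": 0.0005, "grip": -1},
    {"wx": 0, "wy": 0, "wz": 0, "x": 0, "y": 0, "z": 0, "grip": -0.1},
    {"wx": 0, "wy": 0, "wz": 0, "x": 0, "y": 0, "z": 0, "grip": 0.1},
    {"wx": 0, "wy": 0, "wz": 0, "x": 0, "y": 0, "z": 0, "grip": 0.1},
    {"wx": 0, "wy": 0, "wz": 0, "x": 0, "y": 0, "z": -0.02, "grip": 0.1},
    {"wx": 0, "wy": 0, "wz": 0, "x": 0, "y": 0, "z": -0.04, "grip": 0.1},
    {"wx": 0, "wy": 0, "wz": 0, "x": 0, "y": 0, "z": -0.05, "grip": 0.5},
    {"wx": 0, "wy": 0, "wz": 0, "x": 0, "y": -0.02, "z": -0.04, "grip": 1},
    {"wx": 0, "wy": 0, "wz": 0, "x": 0, "y": 0, "z": 0, "grip": 1},
  ],
)

```text
time_s: 68.8
position: [0.6294, 0.315, 0.1807]
ee_rot: [[0.07, 0.998, 0.001], [0.998, -0.07, 0.001], [0.001, 0.0, -1.0]]
wrist_force: [0.3, 0.4, -1.0]
width: 0.0852
```

```bash
python3 - <<'E'
from h import *
snap('wrist','w41');snap('top','t41')
E
python3 go.py .64 0.02 .25 40 .05
```

```text
t 68.9 pos [0.6291 0.3143 0.1767] d [ 0.0109 -0.2943  0.0733] rv [-0.21  0.15 45.93] F [ 0.5  0.7 -1.5] w 0.0851 n 7
{ "wx":-0.03, "wy":0.02, "wz":6.56, "x":-0.0418, "y":0.0045, "z":-0.0104 }
{ "wx":-0.03, "wy":0.02, "wz":6.56, "x":-0.041, "y":0.0093, "z":-0.0105 }
{ "wx":-0.03, "wy":0.02, "wz":6.56, "x":-0.0397, "y":0.0139, "z":-0.0105 }
{ "wx":-0.03, "wy":0.02, "wz":6.56, "x":-0.0379, "y":0.0183, "z":-0.0105 }
{ "wx":-0.03, "wy":0.02, "wz":6.56, "x":-0.0355, "y":0.0226, "z":-0.0105 }
{ "wx":-0.03, "wy":0.02, "wz":6.56, "x":-0.0327, "y":0.0265, "z":-0.0105 }
{ "wx":-0.03, "wy":0.02, "wz":6.56, "x":-0.0295, "y":0.03, "z":-0.0105 }
```

View pics/w41.png

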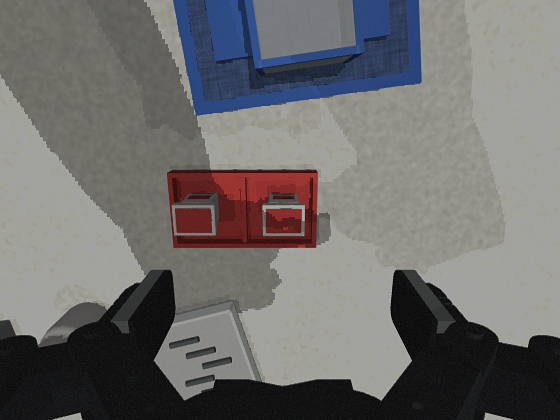

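Both red modules are upright, one in each pocket. Now back to the wedge.

>>> step_arm(
  motion=[
    {"wx": 0, "wy": 0, "wz": 6.5, "x": -0.042, "y": 0.002, "z": -0.012, "grip": 1},
    {"wx": 0, "wy": 0, "wz": 6.5, "x": -0.041, "y": 0.007, "z": -0.012, "grip": 1},
    {"wx": 0, "wy": 0, "wz": 6.5, "x": -0.04, "y": 0.012, "z": -0.012, "grip": 1},
    {"wx": 0, "wy": 0, "wz": 6.5, "x": -0.038, "y": 0.016, "z": -0.01, "grip": 1},
    {"wx": 0, "wy": 0, "wz": 6.5, "x": -0.036, "y": 0.02, "z": -0.01, "grip": 1},
    {"wx": 0, "wy": 0, "wz": 6.5, "x": -0.033, "y": 0.024, "z": -0.01, "grip": 1},
    {"wx": 0, "wy": 0, "wz": 6.5, "x": -0.03, "y": 0.028, "z": -0.01, "grip": 1},
  ],
)

```text
time_s: 69.78
position: [0.6219, 0.0178, 0.2404]
ee_rot: [[0.775, 0.632, -0.025], [0.632, -0.775, -0.003], [-0.021, -0.013, -1.0]]
wrist_force: [0.9, 0.1, -0.1]
width: 0.0852
```

```bash
python3 go.py .655 -.225 .2 15 .05
```

```text
t 69.78 pos [0.6219 0.0178 0.2404] d [ 0.0331 -0.2428 -0.0404] rv [-0.5   1.37 24.2 ] F [ 0.9  0.1 -0.1] w 0.0852 n 5
{ "wx":-0.1, "wy":0.27, "wz":4.84, "x":-0.0254, "y":0.0419, "z":0.0081 }
{ "wx":-0.1, "wy":0.27, "wz":4.84, "x":-0.0218, "y":0.0439, "z":0.008 }
{ "wx":-0.1, "wy":0.27, "wz":4.84, "x":-0.018, "y":0.0456, "z":0.008 }
{ "wx":-0.1, "wy":0.27, "wz":4.84, "x":-0.0142, "y":0.0469, "z":0.008 }
{ "wx":-0.1, "wy":0.27, "wz":4.84, "x":-0.0102, "y":0.0479, "z":0.008 }
```

>>> step_arm(
  motion=[
    {"wx": -0.1, "wy": 0.3, "wz": 4.8, "x": -0.025, "y": 0.042, "z": 0.006, "grip": 1},
    {"wx": -0.1, "wy": 0.3, "wz": 4.8, "x": -0.022, "y": 0.044, "z": 0.006, "grip": 1},
    {"wx": -0.1, "wy": 0.3, "wz": 4.8, "x": -0.018, "y": 0.045, "z": 0.006, "grip": 1},
    {"wx": -0.1, "wy": 0.3, "wz": 4.8, "x": -0.014, "y": 0.047, "z": 0.006, "grip": 1},
    {"wx": -0.1, "wy": 0.2, "wz": 4.8, "x": -0.01, "y": 0.048, "z": 0.006, "grip": 1},
    {"wx": 0, "wy": 0, "wz": 0, "x": 0, "y": 0, "z": 0, "grip": 1},
    {"wx": 0, "wy": 0, "wz": 0, "x": 0, "y": 0, "z": 0, "grip": 1},
  ],
)

```text
time_s: 70.65
position: [0.6528, -0.2366, 0.1955]
ee_rot: [[0.97, 0.243, -0.015], [0.243, -0.97, 0.007], [-0.013, -0.011, -1.0]]
wrist_force: [-0.4, -0.3, 0.3]
width: 0.085
```

```bash
python3 wedge.py w42
python3 - <<'E'
from h import *
im,d,p=load('w42');X=cloud(p,d)*1000
hsv=cv2.cvtColor(im,cv2.COLOR_RGB2HSV)
o=cv2.inRange(hsv,(5,150,60),(20,255,255))>0
z=X[...,2]
for lo,hi in((48,70),(11,25)):
    m=o&(z>lo)&(z<hi); print(lo,m.sum(),X[m].mean(0),cv2.minAreaRect(X[m][:,:2].astype(np.float32)))
m=o&(z>48)&(z<70); A=np.c_[X[m][:,:2]-X[m][:,:2].mean(0),np.ones(m.sum())]; c=np.linalg.lstsq(A,X[m][:,2],rcond=None)[0]; print('head top slope deg',np.degrees(c[:2]),c[2])
E
```

```text
70.65 [ 0.6528 -0.2366  0.1955] [[0.97, 0.243, -0.015], [0.243, -0.97, 0.007], [-0.013, -0.011, -1.0]] [-0.4 -0.3  0.3] 0.085
px (286, 239) area 6800.0 c mm [ 669.1 -290.6] size [ 65.5 132.3] long axis deg 111.4
px (280, 314) area 42648.0 c mm [ 678.5 -381.5] size [247.  630.4] long axis deg 14.8
px (332, 146) area 16234.5 c mm [ 685.  -198.6] size [ 89.4 168.8] long axis deg 102.3
48 1518 [ 670.27414925 -293.07825977   61.29891073] ((670.5402221679688, -294.20172119140625), (26.055313110351562, 44.239402770996094), 21.082082748413086)
11 4534 [ 664.64505449 -274.4952754    18.51187797] ((667.2572021484375, -284.77197265625), (63.38638687133789, 118.5053939819336), 21.01523208618164)
head top slope deg [-0.40178459  2.27212063] 61.298910727604586
```

View pics/w42.png

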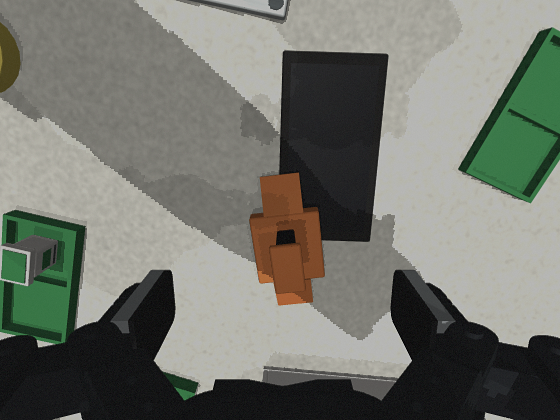

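The wedge head is at (0.6705,-0.294) with tool yaw about 21°. The wedge is pitched about 2.3° because its front blade rests on the mat edge. I'll regrasp it from there.

```bash
python3 go.py .6705 -.295 .12 21 .03
```

```text
t 70.7 pos [ 0.6528 -0.2364  0.1954] d [ 0.0177 -0.0586 -0.0754] rv [-0.64  0.7  -6.93] F [-0.4  0.1 -0.9] w 0.0854 n 4
{ "wx":-0.16, "wy":0.18, "wz":-1.73, "x":0.001, "y":0.0155, "z":0.0187 }
{ "wx":-0.16, "wy":0.18, "wz":-1.73, "x":0.0005, "y":0.0155, "z":0.0187 }
{ "wx":-0.16, "wy":0.18, "wz":-1.73, "x":-0.0001, "y":0.0154, "z":0.0188 }
{ "wx":-0.16, "wy":0.18, "wz":-1.73, "x":-0.0006, "y":0.0153, "z":0.0188 }
```

>>> step_arm(
  motion=[
    {"wx": -0.2, "wy": 0.3, "wz": -1.8, "x": 0.001, "y": 0.016, "z": 0.018, "grip": 1},
    {"wx": -0.2, "wy": 0.2, "wz": -1.8, "x": 0, "y": 0.016, "z": 0.018, "grip": 1},
    {"wx": -0.2, "wy": 0.1, "wz": -1.7, "x": 0, "y": 0.016, "z": 0.018, "grip": 1},
    {"wx": 0, "wy": 0, "wz": -1.7, "x": 0, "y": 0.015, "z": 0.016, "grip": 1},
    {"wx": 0, "wy": 0, "wz": 0, "x": 0, "y": 0, "z": 0, "grip": 1},
    {"wx": 0, "wy": 0, "wz": 0, "x": 0, "y": 0, "z": 0, "grip": 1},
  ],
)

```text
time_s: 71.45
position: [0.6736, -0.2884, 0.1251]
ee_rot: [[0.927, 0.374, -0.0], [0.374, -0.927, 0.0], [-0.0, -0.0, -1.0]]
wrist_force: [0.2, 1.4, 0.3]
width: 0.0851
```

```bash
python3 go.py .6702 -.2935 .06 21 .02
```

```text
t 71.45 pos [ 0.6736 -0.2884  0.1251] d [-0.0034 -0.0051 -0.0651] rv [-0.02  0.02  0.97] F [0.2 1.4 0.3] w 0.0851 n 4
{ "wx":-0, "wy":0.01, "wz":0.24, "x":-0.0013, "y":0.0009, "z":0.0163 }
{ "wx":-0, "wy":0.01, "wz":0.24, "x":-0.0013, "y":0.0009, "z":0.0163 }
{ "wx":-0, "wy":0.01, "wz":0.24, "x":-0.0013, "y":0.0009, "z":0.0163 }
{ "wx":-0, "wy":0.01, "wz":0.24, "x":-0.0013, "y":0.0009, "z":0.0163 }
```

>>> step_arm(
  motion=[
    {"wx": 0.5, "wy": 0, "wz": 0.4, "x": -0.002, "y": 0.003, "z": 0.016, "grip": 1},
    {"wx": 0.6, "wy": 0, "wz": 0.3, "x": -0.002, "y": 0.003, "z": 0.016, "grip": 1},
    {"wx": 0.6, "wy": 0, "wz": 0.2, "x": -0.001, "y": 0.002, "z": 0.016, "grip": 1},
    {"wx": 0.6, "wy": 0, "wz": 0, "x": 0, "y": 0.001, "z": 0.012, "grip": 1},
    {"wx": 0, "wy": 0, "wz": 0, "x": 0, "y": 0, "z": 0, "grip": 1},
    {"wx": 0, "wy": 0, "wz": 0, "x": 0, "y": 0, "z": 0, "grip": 1},
  ],
)

```text
time_s: 72.2
position: [0.6718, -0.297, 0.0614]
ee_rot: [[0.933, 0.358, -0.016], [0.359, -0.933, 0.04], [-0.0, -0.043, -0.999]]
wrist_force: [-0.5, -0.1, -0.1]
width: 0.085
```

```bash
python3 go.py .67 -.2928 .04 21 .02
python3 - <<'E'
from h import *
snap('wrist','w43')
E
```

```text
t 72.2 pos [ 0.6718 -0.297   0.0614] d [-0.0018  0.0042 -0.0214] rv [-2.48  0.02  0.02] F [-0.5 -0.1 -0.1] w 0.085 n 2
{ "wx":-1.24, "wy":0.01, "wz":0.01, "x":-0.0001, "y":-0.0018, "z":0.0108 }
{ "wx":-1.24, "wy":0.01, "wz":0.01, "x":-0.0001, "y":-0.0021, "z":0.0108 }
```

View pics/w43.png

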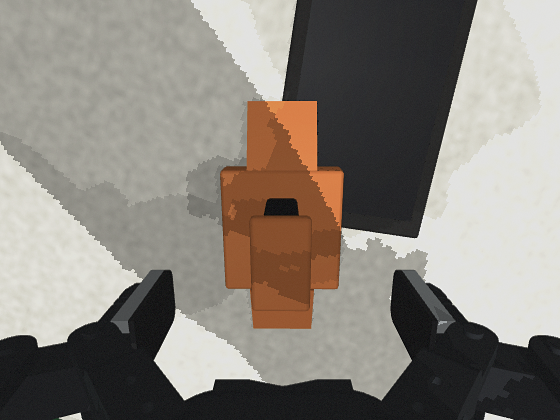

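>>> step_arm(
  motion=[
    {"wx": 0, "wy": 0, "wz": 0, "x": 0, "y": -0.001, "z": 0.013, "grip": 1},
    {"wx": 0, "wy": 0, "wz": 0, "x": 0, "y": -0.001, "z": 0.013, "grip": 0.6},
    {"wx": 0, "wy": 0, "wz": 0, "x": 0, "y": -0.001, "z": 0.008, "grip": 0},
    {"wx": 0, "wy": 0, "wz": 0, "x": 0, "y": 0, "z": 0, "grip": 0},
    {"wx": 0, "wy": 0, "wz": 0, "x": 0, "y": 0, "z": 0, "grip": 0},
  ],
)

```text
time_s: 72.88
position: [0.6702, -0.2922, 0.0258]
ee_rot: [[0.933, 0.359, -0.015], [0.359, -0.932, 0.04], [0.0, -0.043, -0.999]]
wrist_force: [-0.2, 0.6, -0.1]
width: 0.0429
```

```bash
python3 go.py .67 -.2928 .0195 21 .02
```

```text
t 72.88 pos [ 0.6702 -0.2922  0.0258] d [-0.0002 -0.0006 -0.0063] rv [-2.44 -0.01  0.06] F [-0.2  0.6 -0.1] w 0.0429 n 1
{ "wx":-2.44, "wy":-0.01, "wz":0.06, "x":-0.0004, "y":0.0008, "z":0.0063 }
```

>>> step_arm(
  motion=[
    {"wx": 0, "wy": 0, "wz": 0, "x": 0, "y": 0.0005, "z": 0.0055, "grip": 0},
    {"wx": 0, "wy": 0, "wz": 0, "x": 0, "y": 0, "z": 0, "grip": -0.4},
    {"wx": 0, "wy": 0, "wz": 0, "x": 0, "y": 0, "z": 0.0005, "grip": -1},
    {"wx": 0, "wy": 0, "wz": 0, "x": 0, "y": 0, "z": 0, "grip": -1},
    {"wx": 0, "wy": 0, "wz": 0, "x": 0, "y": 0, "z": 0, "grip": -1},
    {"wx": 0, "wy": 0, "wz": 0, "x": 0, "y": 0, "z": 0, "grip": -1},
  ],
)

```text
time_s: 73.62
position: [0.6707, -0.2928, 0.0206]
ee_rot: [[0.933, 0.359, -0.014], [0.359, -0.932, 0.039], [0.001, -0.041, -0.999]]
wrist_force: [-1.0, 0.3, 0.4]
width: 0.0246
```

>>> step_arm(
  motion=[
    {"wx": 0, "wy": 0, "wz": 0, "x": 0, "y": 0, "z": -0.015, "grip": -1},
    {"wx": 0, "wy": 0, "wz": 0, "x": 0, "y": 0, "z": -0.025, "grip": -1},
    {"wx": -1.2, "wy": 0, "wz": 0, "x": 0, "y": 0, "z": -0.025, "grip": -1},
    {"wx": -1.2, "wy": 0, "wz": 0, "x": 0, "y": 0, "z": -0.01, "grip": -1},
    {"wx": 0, "wy": 0, "wz": 0, "x": 0, "y": 0, "z": 0, "grip": -1},
  ],
)

```text
time_s: 74.25
position: [0.6718, -0.2956, 0.1004]
ee_rot: [[0.933, 0.359, 0.003], [0.359, -0.933, -0.003], [0.001, 0.004, -1.0]]
wrist_force: [-0.3, -0.3, -2.8]
width: 0.0242
```

```bash
python3 go.py .685 -.198 .09 12.4 .03
python3 - <<'E'
from h import *
s=robot.get_state(); R=np.array(s['ee_rot']);P=np.array(s['position'])
im,d,p=snap('wrist','w44'); X=cloud(p,d); L=(X-P)@R*1000
for v in (112,118,150,185,205,215): print(v,np.round(L[v,282],1))
E
```

```text
t 74.25 pos [ 0.6718 -0.2956  0.1004] d [ 0.0132  0.0976 -0.0104] rv [ 0.23 -0.1   8.65] F [-0.3 -0.3 -2.8] w 0.0242 n 4
{ "wx":0.06, "wy":-0.02, "wz":2.16, "x":0.0118, "y":-0.0216, "z":0.0025 }
{ "wx":0.06, "wy":-0.02, "wz":2.16, "x":0.011, "y":-0.022, "z":0.0025 }
{ "wx":0.06, "wy":-0.02, "wz":2.16, "x":0.0102, "y":-0.0224, "z":0.0026 }
{ "wx":0.06, "wy":-0.02, "wz":2.16, "x":0.0093, "y":-0.0228, "z":0.0026 }
112 [  0.6 -66.1  13.3]
118 [  0.6 -63.7  12.4]
150 [  0.6 -51.2   7.6]
185 [  0.6 -37.6   3. ]
205 [  0.6 -30.   -0. ]
215 [  0.6 -25.5   1. ]
```

View pics/w44.png

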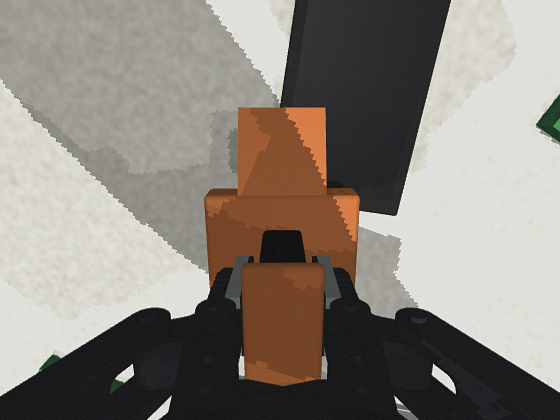

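>>> step_arm(
  motion=[
    {"wx": 0, "wy": 0, "wz": 2.2, "x": 0.012, "y": -0.022, "z": 0, "grip": -1},
    {"wx": 0, "wy": 0, "wz": 2.2, "x": 0.011, "y": -0.022, "z": 0, "grip": -1},
    {"wx": 0, "wy": 0, "wz": 2.1, "x": 0.01, "y": -0.022, "z": 0, "grip": -1},
    {"wx": 0, "wy": 0, "wz": 2.1, "x": 0.009, "y": -0.023, "z": 0, "grip": -1},
    {"wx": 0, "wy": 0, "wz": 0, "x": 0, "y": 0, "z": 0, "grip": -1},
    {"wx": 0, "wy": 0, "wz": 0, "x": 0, "y": 0, "z": 0, "grip": -1},
  ],
)

```text
time_s: 75.05
position: [0.6824, -0.195, 0.0933]
ee_rot: [[0.978, 0.21, -0.006], [0.21, -0.978, 0.001], [-0.006, -0.002, -1.0]]
wrist_force: [0.0, -0.9, -1.5]
width: 0.0244
```

```bash
python3 go.py .685 -.198 .045 12.4 .02
```

```text
t 75.05 pos [ 0.6824 -0.195   0.0933] d [ 0.0026 -0.003  -0.0483] rv [-0.14  0.35 -0.25] F [ 0.  -0.9 -1.5] w 0.0244 n 3
{ "wx":-0.05, "wy":0.12, "wz":-0.08, "x":0.0007, "y":0.0012, "z":0.0161 }
{ "wx":-0.05, "wy":0.12, "wz":-0.08, "x":0.0007, "y":0.0012, "z":0.0161 }
{ "wx":-0.05, "wy":0.12, "wz":-0.08, "x":0.0007, "y":0.0012, "z":0.0161 }
```

>>> step_arm(
  motion=[
    {"wx": 0, "wy": 0.2, "wz": -0.1, "x": 0.001, "y": 0.001, "z": 0.016, "grip": -1},
    {"wx": 0, "wy": 0.1, "wz": -0.1, "x": 0.001, "y": 0.001, "z": 0.016, "grip": -1},
    {"wx": 0, "wy": 0, "wz": 0, "x": 0.001, "y": 0, "z": 0.014, "grip": -1},
    {"wx": 0, "wy": 0, "wz": 0, "x": 0, "y": 0, "z": 0, "grip": -1},
    {"wx": 0, "wy": 0, "wz": 0, "x": 0, "y": 0, "z": 0, "grip": -1},
  ],
)

```text
time_s: 75.68
position: [0.6845, -0.1985, 0.0416]
ee_rot: [[0.977, 0.212, -0.004], [0.212, -0.977, 0.003], [-0.003, -0.004, -1.0]]
wrist_force: [0.6, -0.5, -0.7]
width: 0.0245
```

```bash
python3 go.py .685 -.198 .0215 12.4 .02
```

```text
t 75.67 pos [ 0.6845 -0.1985  0.0416] d [ 0.0005  0.0005 -0.0201] rv [-0.23  0.18 -0.16] F [ 0.6 -0.5 -0.7] w 0.0245 n 2
{ "wx":-0.12, "wy":0.09, "wz":-0.08, "x":0.0003, "y":-0.0002, "z":0.0101 }
{ "wx":-0.12, "wy":0.09, "wz":-0.08, "x":0.0003, "y":-0.0002, "z":0.0101 }
```

>>> step_arm(
  motion=[
    {"wx": -0.2, "wy": 0.1, "wz": -0.1, "x": 0, "y": 0, "z": 0.01, "grip": -1},
    {"wx": -0.1, "wy": 0.1, "wz": 0, "x": 0, "y": 0, "z": 0.009, "grip": -1},
    {"wx": 0, "wy": 0, "wz": 0, "x": 0, "y": 0, "z": 0.001, "grip": -1},
  ],
)

```text
time_s: 76.05
position: [0.6848, -0.1985, 0.0212]
ee_rot: [[0.977, 0.214, 0.002], [0.214, -0.977, -0.002], [0.002, 0.002, -1.0]]
wrist_force: [-0.2, -0.0, -1.2]
width: 0.0241
```

>>> step_arm(
  motion=[
    {"wx": 0, "wy": 0, "wz": 0, "x": 0, "y": 0, "z": 0.001, "grip": -1},
  ],
)

```text
time_s: 76.18
position: [0.685, -0.1985, 0.0206]
ee_rot: [[0.977, 0.214, 0.003], [0.214, -0.977, -0.002], [0.002, 0.003, -1.0]]
wrist_force: [-2.5, 0.6, 9.5]
width: 0.0243
```

>>> step_arm(
  motion=[
    {"wx": 0, "wy": 0, "wz": 0, "x": 0, "y": 0, "z": 0, "grip": -0.1},
    {"wx": 0, "wy": 0, "wz": 0, "x": 0, "y": 0, "z": 0, "grip": 0.4},
    {"wx": 0, "wy": 0, "wz": 0, "x": 0, "y": 0, "z": 0, "grip": 0.8},
    {"wx": 0, "wy": 0, "wz": 0, "x": 0, "y": 0, "z": 0, "grip": 0.8},
    {"wx": 0, "wy": 0, "wz": 0, "x": 0, "y": 0, "z": -0.015, "grip": 0.8},
    {"wx": 0, "wy": 0, "wz": 0, "x": 0, "y": 0, "z": -0.03, "grip": 0.8},
    {"wx": 0, "wy": 0, "wz": 0, "x": 0, "y": 0, "z": -0.04, "grip": 0.8},
    {"wx": 0, "wy": 0, "wz": 0, "x": 0, "y": 0, "z": -0.05, "grip": 0.8},
    {"wx": 0, "wy": 0, "wz": 0, "x": 0, "y": -0.03, "z": -0.04, "grip": 0.8},
    {"wx": 0, "wy": 0, "wz": 0, "x": 0, "y": -0.03, "z": -0.02, "grip": 0.8},
    {"wx": 0, "wy": 0, "wz": 0, "x": 0, "y": 0, "z": 0, "grip": 0.8},
    {"wx": 0, "wy": 0, "wz": 0, "x": 0, "y": 0, "z": 0, "grip": 0.8},
  ],
)

```text
time_s: 77.68
position: [0.6713, -0.1389, 0.2298]
ee_rot: [[0.977, 0.213, 0.01], [0.213, -0.977, -0.005], [0.009, 0.006, -1.0]]
wrist_force: [0.4, 0.1, -0.4]
width: 0.0766
```

```bash
python3 wedge.py w45
python3 - <<'E'
from h import *
snap('scene','s45');snap('top','t45')
im,d,p=load('w45');X=cloud(p,d)*1000
hsv=cv2.cvtColor(im,cv2.COLOR_RGB2HSV)
o=cv2.inRange(hsv,(5,150,60),(20,255,255))>0
z=X[...,2]
m=o&(z>55)&(z<70); A=np.c_[X[m][:,:2]-X[m][:,:2].mean(0),np.ones(m.sum())]; c=np.linalg.lstsq(A,X[m][:,2],rcond=None)[0]; print('head top slope deg',np.degrees(c[:2]),c[2])
E
```

```text
77.675 [ 0.6713 -0.1389  0.2298] [[0.977, 0.213, 0.01], [0.213, -0.977, -0.005], [0.009, 0.006, -1.0]] [ 0.4  0.1 -0.4] 0.0766
px (281, 228) area 5837.0 c mm [ 685.6 -197.7] size [ 65.5 134.9] long axis deg 102.3
px (280, 342) area 43616.5 c mm [ 718.6 -341.8] size [211.2 704.3] long axis deg 11.9
px (280, 225) area 12518.5 c mm [ 685.2 -198.3] size [ 89.9 168.7] long axis deg 102.3
head top slope deg [-0.02019209 -0.40788088] 61.83327252793779
```

View pics/w45.png

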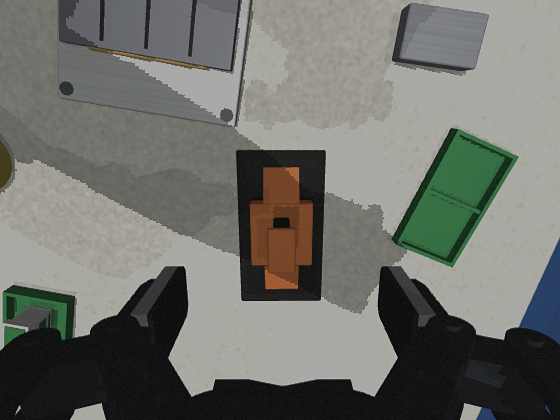

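View pics/s45.png

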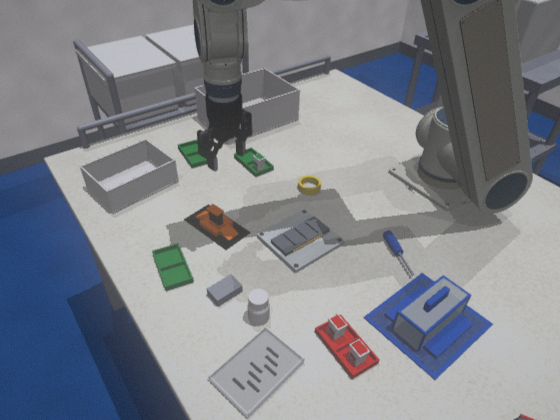

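View pics/t45.png

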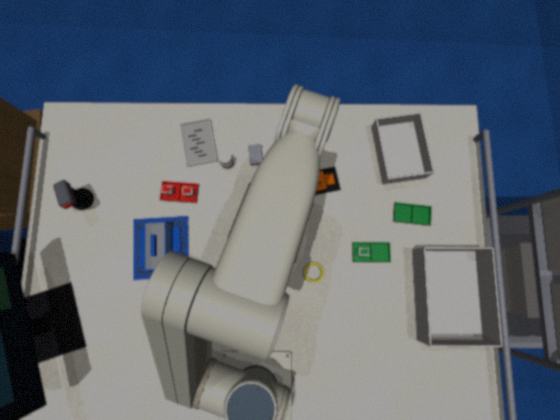

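The wedge lies flat and centred on its rest. The cover is on the mat, the green module is in the nearest green tray, the two reds are in the red tray, and the bystanders look untouched. I'll hand the job in.

Run:
```python
from h import *
st(); print(robot.finish_job())
```

```text
77.825 [ 0.6712 -0.1393  0.2288] [[0.977, 0.212, 0.008], [0.212, -0.977, -0.004], [0.007, 0.006, -1.0]] [0.  0.2 1.2] 0.0769
the job is handed in; nothing more can be done
None
```

I finished the task and handed it in at 77.8 s; the hand-in gave no verdict. I parted the cover with the wedge from the -y side to 23 mm, the +y side to 30 mm, then the -y side again to 30 mm. After that I lifted it by the rib onto the mat and placed the one green and two red modules in their trays. The wedge was found knocked off its rest just after I had first put it back, so I re-gripped it and laid it down again last.

**Last checks:**
- **Wedge:** flat on its rest to within 0.4°, centred to 1 mm, with matching yaw.
- **Cover:** upright, about 1.5 mm from the mat centre.
- **Modules:** all upright, the green in the green tray nearest the base and the reds in the red tray's two pockets.
- **Other things on the table:** unmoved by eye only; I did not measure them.

**Checks that were borderline or disagreed:**
- **Tilt:** after the +y side sprang free it read 3.8 to 4.1° from the flange slope. The two wall heights instead suggested up to about 4.5°, so it was at or slightly over the limit.
- **+y side:** it had settled from about 8 mm to 6.6 mm up, just above the 6.5 mm free mark, when I gripped the rib.
- **Grips:** the pads were too tall for the gap between the wedge's block and head. I therefore gripped the wedge at its head edge, not the fin, and the modules by their caps, not the body.
- **Force:** one early press on the wedge reached 48 N at the wrist. It was fingertip contact with the wedge block.

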